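Shut down the glazing wheel and clear its jars and bottles to the rack

ROBOT

A 6-joint arm with a two-finger parallel gripper is mounted at the origin on the work surface. World frame = base frame: x ahead of the robot, y to its left, z up, the work surface at z = 0. Lengths are in m, angles in degrees, forces in N, time in s.
With the tool pointing down it reaches from about 0.35 to 0.875 m from the base axis. Payload 4.2 kg.
Tool frame: the origin (TCP) lies between the finger pads; the fingertips stand 8 mm ahead of it and the grasp point (between the pads) lies 11 mm behind it; x points along the fingers, y is the direction in which the jaws open and shut, and the axes are right-handed (so a half turn about x gives the same grasp; the last joint's range is limited). The gripper opens to 87 mm and grips with 3 to 60 N. Pads are 19 mm wide; open, the fingers measure 117 mm over their backs; the gripper's body (75 mm by 190 mm) begins 51 mm behind the grasp point.
Start: joints at [14.817, 22.042, 0.453, 0, -68.411, -14.817], TCP at [0.625, 0, 0.192] pointing down, gripper open.
Joint ranges: [-179.83, 179.83], [-69.29, 118.12], [-61.27, 80.66], [-181.25, 117.63], [-171.15, -9.14], [-177.46, 177.46]. Speed limits (degrees/s): [159.86, 159.86, 180, 180, 180, 180].

INTERFACE

Orientations are given as a 3x3 rotation matrix whose columns are the frame's x, y, z axes.
In Python, from station import r gives the robot as it stands. The module is installed in compiled form; this text tells all that it offers.
- The arm moves only by the tool move_arm, never from a script. Its argument "increments" is one flat list of numbers, 7 for each row, row after row: the turn, a rotation vector about the tool's x, y, z in degrees, then the shift along the tool's x, y, z in m, then the finger opening in m, from 0 to 0.087. A call has 1 to 12 rows; each row is the pose to reach, as a shift and turn from the pose commanded when the call began, along the tool's axes at that moment; what a row does not reach only later rows make up. A row lasts 1/12 s, in which the tool goes at most 41.7 mm and 7.16 degrees, less where a joint would pass 70% of its speed; a pose out of reach is approached as far as the arm can. A call with a gripper value outside its range is refused whole. The fingers move at their own pace and stop on an object; the grip force is fixed at half the most. Time passes only in rows, so rows that repeat a pose let the fingers close. It gives the time, the measured TCP pose, the force and the opening at its end, in the units of the state.
- r.sense(): the state, without advancing time (a new reading comes with each control period).
- r.capture(name): name is "scene" or "side" or "wrist"; returns the picture (420x560x3 uint8, red, green, blue); there is no depth.
- r.calibration(name): a dict with "fx", "fy", "cx", "cy" (pixels), "rvec" (rotation vector, rad) and "tvec" (3), from world to camera coordinates, as OpenCV has them; the wrist camera has in their place "tool_from_camera" (4x4, takes a point from camera to tool coordinates, whose origin is the TCP and whose axes are the tool frame's). Camera axes: x right, y down, z forward; pixel columns grow to the right and rows downward; lengths in m; the calibration is good to about 2 mm. A picture is of the moment at which its call begins: read the wrist's pose just before it. calibration takes no time and is no camera call.
- r.finish_job(): hands the job in, once; it reports no verdict.
The state is a dict: "time_s": time; "joints": joint angles; "joint_velocities": joint speeds; "effort": joint torques, N m; "tcp_pos": TCP position; "ee_rot": TCP orientation; "wrist_force": force on the tool from outside, world axes, zero at the start; "moment": the same for the moment, N m; "gripper_width": opening from 0.0 (shut) to 1.0 (fully open).
Only numpy, scipy, OpenCV 4.12 (cv2) and the standard library are available. Lean on these libraries where they do the work, as an engineer would, in place of code of your own. Each camera call takes 0.05 s, during which the arm holds its last target.

TASK

Glazing is over: throw the lever on the power box away from you to its other end to switch the wheel off, then pull the isolator plug out of the box and put it in the steel dish. Only after that, clear the wheel and the table in front of it: stand every squat white jar on the low front step and every slim white bottle on the high back step of the wooden rack, upright, wholly on the step and set down gently rather than dropped. Leave the mug, bowl, tile, stamp, rolling pin and clay where they are.

Things in the scene. Friction and masses are not known exactly. Their poses are not given: they have to be found in the camera images.
- power_box: fixed grey power box, 110 mm (x) by 170 mm (y), 55 mm high; origin at the centre of its underside; its -x side faces the robot. The plug stands in its top at y = +40 mm, the lever is at y = -45 mm (both x = 0).
- lever (a joint): the toggle lever on the box, rad: 0 = leaning to the box's -x (towards the robot, on), 1.0 = leaning to +x (away, off). It turns about the box's y axis, moves freely with slight friction (about 1 N at the ball) and stays where it is left. Starts between 0 and 0.2.
- lever_tip (a point): centre of the lever's black ball, 26 mm across, 60 mm from the pivot; the pivot lies 77 mm above the table, so the ball is at 130 mm at either end of its swing and 137 mm when upright; it travels 58 mm. The lever's foot is a steel block 70 x 50 mm, 25 mm high, on the box.
- socket (a point): mouth of the plug's socket, in the plane of the box's top (55 mm above the table); axes as the box's. The socket goes straight down, 26 mm deep. At either y end of the plug a steel spring slide, up to 19 mm above the box, reaches its rounded nose over a rib of the plug; pulling the plug pushes them aside (6 mm at most).
- plug: isolator plug, loose but latched in the socket, 70 g: copper blade 12 x 26 mm, 22 mm long, pointing down, below a black grip block 22 mm thick (x), 40 mm wide (y), 50 mm tall. Origin at the blade's lower end, z up. Seated, the grip rests on the box, axes as the box's. Grip it across the 22 mm and pull straight up with 10 to 20 N; unlatched after 12 mm, out after 22 mm.
- plug_grip (a point): centre of the plug's grip block, 47 mm above the blade's end and 25 mm below the grip's top; 25 mm above the box's top when seated.
- dish: fixed steel dish, open box 120 mm (x) by 130 mm (y), 18 mm high, walls and floor 3 mm; origin at the centre of its underside. The plug goes in here; it may stand or lie.
- wheel: fixed table-top electric glazing wheel with a flat round aluminium head 210 mm across, its top 70 mm above the table; it does not turn. Origin at the centre of its underside; jars and bottles stand on it 58 mm from its axis.
- rack: fixed stepped wooden rack, 220 mm deep (x) and 320 mm long (y), two steps; origin at the centre of its underside; -x is its low front, towards the robot.
- rack_low (a point): centre of the top of the low front step, 25 mm above the table; the step is 110 mm deep (x) by 320 mm long (y); axes as the rack's. Jars go here.
- rack_high (a point): centre of the top of the high back step, 55 mm above the table, also 110 mm (x) by 320 mm (y); axes as the rack's. Bottles go here.
- jar_a: squat white plastic jar with a grey screw lid, a plain cylinder 62 mm across and 62 mm tall, about 0.2 kg, full and closed; origin at the centre of its underside, z up through the lid. Starts upright on the wheel. May be absent.
- jar_b: squat white plastic jar with a grey screw lid, a plain cylinder 62 mm across and 62 mm tall, about 0.2 kg, full and closed; origin at the centre of its underside, z up through the lid. Starts upright on the table. May be absent.
- jar_c: squat white plastic jar with a grey screw lid, a plain cylinder 62 mm across and 62 mm tall, about 0.2 kg, full and closed; origin at the centre of its underside, z up through the lid. Starts upright on the table. May be absent.
- bottle_a: slim white plastic bottle with a grey cap, 44 mm across up to 98 mm height, then a neck and cap 22 mm across, 125 mm tall in all, about 0.16 kg, closed; origin at the centre of its underside, z up through the cap. Starts upright on the wheel. May be absent.
- bottle_b: slim white plastic bottle with a grey cap, 44 mm across up to 98 mm height, then a neck and cap 22 mm across, 125 mm tall in all, about 0.16 kg, closed; origin at the centre of its underside, z up through the cap. Starts upright on the wheel. May be absent.
- bottle_c: slim white plastic bottle with a grey cap, 44 mm across up to 98 mm height, then a neck and cap 22 mm across, 125 mm tall in all, about 0.16 kg, closed; origin at the centre of its underside, z up through the cap. Starts upright on the table. May be absent.
- mug: blue mug, 72 mm across, 80 mm tall, handle at its +y, between wheel and power box; leave alone. Origin at the centre of its underside.
- bowl: red plastic bowl, 120 mm across, 60 mm tall, beyond the wheel; leave alone. Origin at the centre of its underside.
- tile: clay tile, 70 x 70 x 8 mm, flat on the table close to the robot; leave alone. Origin at the centre of its underside.
- stamp: small dark wooden clay stamp, 38 mm across, 36 mm tall, close to the robot; leave alone. Origin at the centre of its underside.
- rolling_pin: wooden rolling pin, 400 mm long (y), 52 mm thick, beyond the dish; leave alone. Origin under its middle.
- clay: grey block of clay, 90 x 130 x 70 mm, beyond the rack; leave alone. Origin at the centre of its underside.

How it is judged (in metres and radians):
On the way, in this order (a step that is already met when the one before it is completed fails the run):
1. the lever is thrown to off (past 0.85 rad) (value of joint lever above 0.85 rad), for 0.2 s.
2. the plug is drawn right out of its socket (z of plug_grip in the frame of socket above 0.05 m), for 0.1 s.
3. the plug is in the dish (x of plug_grip in the frame of dish between -0.06 and 0.06 m and y of plug_grip in the frame of dish between -0.065 and 0.065 m and z of plug_grip in the frame of dish between 0 and 0.07 m and contact force between the fingers and plug below 0.05 N), for 0.2 s.
At the end, for the whole second after the job is handed in: Lever past 0.85 rad (off); plug at rest in the dish (its grip centre inside the outline, below 70 mm); every jar present upright (0.1 rad) and still on the low step, every bottle on the high step, bases wholly on the step (3 mm overhang allowed) (value of joint lever above 0.85 rad and x of plug_grip in the frame of dish between -0.06 and 0.06 m and y of plug_grip in the frame of dish between -0.065 and 0.065 m and z of plug_grip in the frame of dish between 0 and 0.07 m and linear speed of each of plug, jar_a, jar_b, jar_c, bottle_a, bottle_b, bottle_c below 0.03 m/s and x of jar_a in the frame of rack_low between -0.027 and 0.027 m and y of jar_a in the frame of rack_low between -0.132 and 0.132 m and z of jar_a in the frame of rack_low between -0.006 and 0.006 m and angle between each of jar_a, jar_b, jar_c, bottle_a, bottle_b, bottle_c's own z axis and vertical below 0.1 rad and x of jar_b in the frame of rack_low between -0.027 and 0.027 m and y of jar_b in the frame of rack_low between -0.132 and 0.132 m and z of jar_b in the frame of rack_low between -0.006 and 0.006 m and x of jar_c in the frame of rack_low between -0.027 and 0.027 m and y of jar_c in the frame of rack_low between -0.132 and 0.132 m and z of jar_c in the frame of rack_low between -0.006 and 0.006 m and x of bottle_a in the frame of rack_high between -0.036 and 0.036 m and y of bottle_a in the frame of rack_high between -0.141 and 0.141 m and z of bottle_a in the frame of rack_high between -0.006 and 0.006 m and x of bottle_b in the frame of rack_high between -0.036 and 0.036 m and y of bottle_b in the frame of rack_high between -0.141 and 0.141 m and z of bottle_b in the frame of rack_high between -0.006 and 0.006 m and x of bottle_c in the frame of rack_high between -0.036 and 0.036 m and y of bottle_c in the frame of rack_high between -0.141 and 0.141 m and z of bottle_c in the frame of rack_high between -0.006 and 0.006 m); the robot touches nothing.
It fails at once if a jar or bottle is lifted (30 mm) before the plug has been put in the dish (not (x of plug_grip in the frame of dish between -0.06 and 0.06 m and y of plug_grip in the frame of dish between -0.065 and 0.065 m and z of plug_grip in the frame of dish between 0 and 0.07 m) and (height (world z) of any of jar_a, bottle_a, bottle_b above 0.1 m or height (world z) of any of jar_b, jar_c, bottle_c above 0.03 m)).
It fails at once if a jar or bottle is let go more than 25 mm above its step ((x of jar_a in the frame of rack_low between -0.05 and 0.05 m and y of jar_a in the frame of rack_low between -0.15 and 0.15 m and z of jar_a in the frame of rack_low above 0.025 m and contact force between the fingers and jar_a below 0.02 N) or (x of jar_b in the frame of rack_low between -0.05 and 0.05 m and y of jar_b in the frame of rack_low between -0.15 and 0.15 m and z of jar_b in the frame of rack_low above 0.025 m and contact force between the fingers and jar_b below 0.02 N) or (x of jar_c in the frame of rack_low between -0.05 and 0.05 m and y of jar_c in the frame of rack_low between -0.15 and 0.15 m and z of jar_c in the frame of rack_low above 0.025 m and contact force between the fingers and jar_c below 0.02 N) or (x of bottle_a in the frame of rack_high between -0.05 and 0.05 m and y of bottle_a in the frame of rack_high between -0.15 and 0.15 m and z of bottle_a in the frame of rack_high above 0.025 m and contact force between the fingers and bottle_a below 0.02 N) or (x of bottle_b in the frame of rack_high between -0.05 and 0.05 m and y of bottle_b in the frame of rack_high between -0.15 and 0.15 m and z of bottle_b in the frame of rack_high above 0.025 m and contact force between the fingers and bottle_b below 0.02 N) or (x of bottle_c in the frame of rack_high between -0.05 and 0.05 m and y of bottle_c in the frame of rack_high between -0.15 and 0.15 m and z of bottle_c in the frame of rack_high above 0.025 m and contact force between the fingers and bottle_c below 0.02 N)).
It fails at once if the mug, bowl, tile, stamp, rolling pin or clay is moved by more than 40 mm (distance of any of mug, bowl, tile, stamp, rolling_pin, clay from where it was at the start of the episode above 0.04 m).
Of jar_a, jar_b, jar_c, bottle_a, bottle_b, bottle_c only 4 to 6 are there at a start; the rules pass over those that are not, and their reading is None.
At some moment in a run one of jar_b, jar_c may be knocked a few centimetres aside while the robot is not near it.
It also fails if it takes over 210 s, if anything falls off the work surface, if the arm or the gripper's body presses on something with over 40 N, if the wrist force passes 120 N, or if a joint passes its speed limit or range.

## Working session

There is one attempt and no reset: what is moved stays moved. The work goes in short steps, Python scripts to look and compute and a tool call to move; the robot and the scene stay as the last step left them, time stands still between calls to the robot, and variables do not carry over. Pictures are saved under pics/ and viewed, and the job is handed in when it is done.

Besides the shell and the picture viewer there is one more tool, called after ">>>" by a JSON object that holds its "name" and its "arguments", one argument or row to a line. move_arm: Moves the arm, as the interface text tells. Its arguments: {"type":"object","properties":{"increments":{"type":"array","items":{"type":"number"}}},"required":["increments"]}

```bash
mkdir -p pics; cat > h.py <<'E'
import numpy as np, cv2
from station import r
def cap(name,fn):
    im=r.capture(name); cv2.imwrite('pics/'+fn,cv2.cvtColor(im,cv2.COLOR_RGB2BGR)); return im
def crop(fn,x0,y0,x1,y1,s,out):
    im=cv2.imread('pics/'+fn)[y0:y1,x0:x1]; cv2.imwrite('pics/'+out,cv2.resize(im,None,fx=s,fy=s,interpolation=cv2.INTER_CUBIC))
def cam(name,st=None):
    c=r.calibration(name); K=np.array([[c['fx'],0,c['cx']],[0,c['fy'],c['cy']],[0,0,1]])
    if 'rvec' in c:
        R=cv2.Rodrigues(np.array(c['rvec'],float))[0]; t=np.array(c['tvec'],float)
    else:
        st=st or r.sense(); T=np.eye(4); T[:3,:3]=st['ee_rot']; T[:3,3]=st['tcp_pos']
        M=np.linalg.inv(T@np.array(c['tool_from_camera'])); R=M[:3,:3]; t=M[:3,3]
    return K,R,t
def onz(C,uv,z):
    K,R,t=C; d=R.T@np.linalg.inv(K)@np.array([uv[0],uv[1],1.]); o=-R.T@t
    return o+d*(z-o[2])/d[2]
def proj(C,p):
    K,R,t=C; q=K@(R@np.asarray(p,float)+t); return q[:2]/q[2]
E
python3 - <<'E'
from h import *
s=r.sense();print(s)
for n in ['scene','side','wrist']:
    cap(n,n+'0.png'); 
    C=cam(n); print(n,r.calibration(n)); print(-C[1].T@C[2])
E
```

```text
{'time_s': 0.0, 'joints': array([ 1.48165575e+01,  2.20907171e+01,  3.80866722e-01, -2.80408543e-02,
       -6.84112429e+01, -1.48163607e+01]), 'joint_velocities': array([-0.06430631, -0.07168583, -0.02070543,  0.06985767, -0.07934391,
        0.0037225 ]), 'effort': array([ 5.69075401e-04, -3.90661991e+01,  1.87403029e+01,  4.22001421e+00,
        1.09914420e-02, -1.81494070e-04]), 'tcp_pos': array([6.24340051e-01, 1.33917590e-05, 1.90670021e-01]), 'ee_rot': array([[-2.15953563e-03, -9.99997653e-01,  1.77009771e-04],
       [-1.00516992e-04,  1.77227253e-04,  9.99999979e-01],
       [-9.99997663e-01,  2.15951780e-03, -1.00899485e-04]]), 'wrist_force': array([0.41151705, 0.13471297, 1.14286279]), 'moment': array([-0.00434825,  0.00281419,  0.04330661]), 'gripper_width': 1.0016533395535065}
scene {'fx': 492.68017370590366, 'fy': 492.68017370590366, 'cx': 275.8140968600327, 'cy': 214.0054775462015, 'rvec': array([ 0.88734952,  2.72429764, -0.82061116]), 'tvec': array([ 0.47782409, -0.22503805,  1.44844452])}
[0.94768858 0.52712712 1.09588908]
side {'fx': 442.283033273445, 'fy': 442.283033273445, 'cx': 280.78750411405696, 'cy': 213.74268900129675, 'rvec': array([ 2.04081756, -0.55133397,  0.33029564]), 'tvec': array([-0.51672461,  0.21906015,  1.02544558])}
[ 0.04439388 -0.92830811  0.70908642]
wrist {'fx': 291.46536113681606, 'fy': 291.46536113681606, 'cx': 275.5489789156986, 'cy': 210.56627739801633, 'tool_from_camera': array([[ 6.62142841e-04, -2.70748093e-01,  9.62650005e-01,
        -1.92798964e-01],
       [ 9.99998515e-01, -1.35244916e-03, -1.06821263e-03,
        -5.52225746e-04],
       [ 1.59115172e-03,  9.62649282e-01,  2.70746796e-01,
        -7.44355740e-02],
       [ 0.00000000e+00,  0.00000000e+00,  0.00000000e+00,
         1.00000000e+00]])}
[ 0.6253464  -0.07440898  0.38370932]
```

View pics/scene0.png

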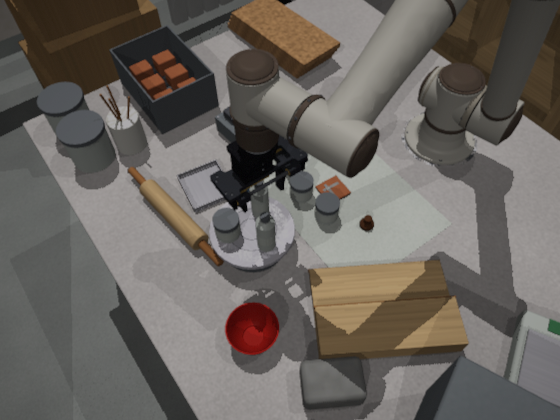

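View pics/side0.png

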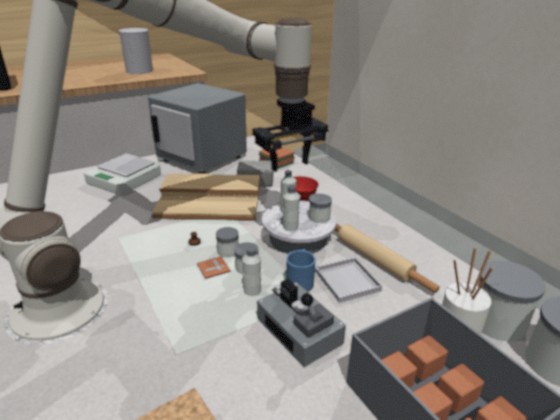

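View pics/wrist0.png

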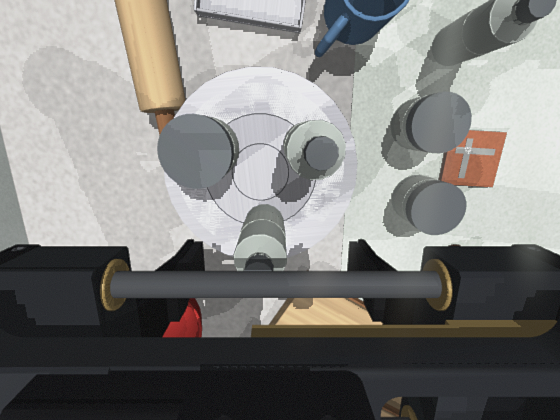

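```bash
python3 - <<'E'
from h import *
crop('side0.png',240,260,360,370,6,'a.png')
crop('scene0.png',290,250,480,390,4,'b.png')
crop('scene0.png',170,120,310,250,5,'c.png')
crop('side0.png',130,160,360,300,3.4,'d.png')
E
```

```text
(no output)
```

View pics/a.png

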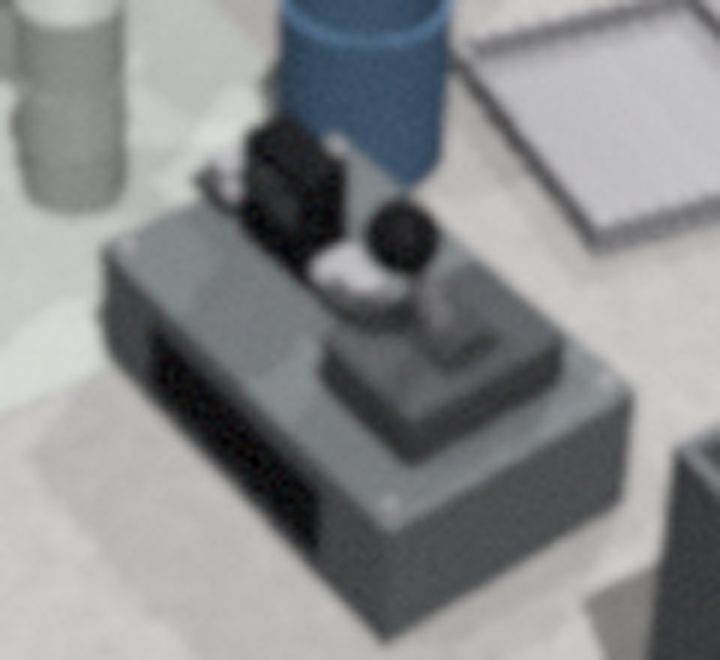

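View pics/b.png

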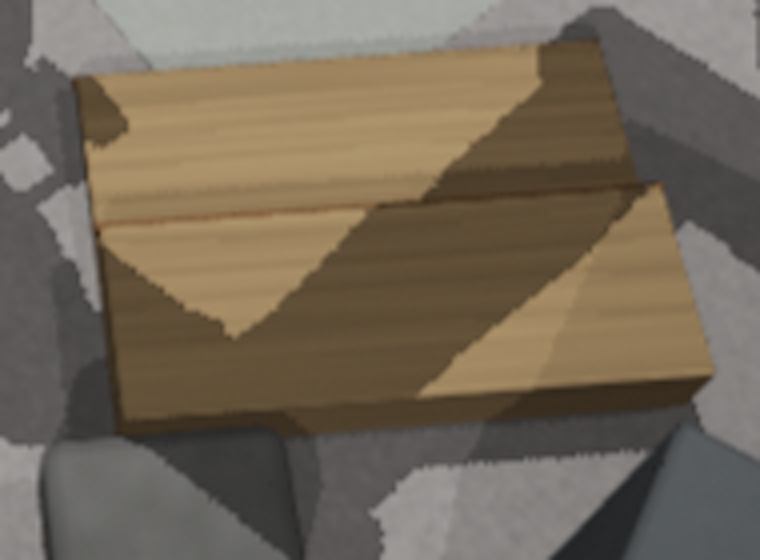

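View pics/c.png

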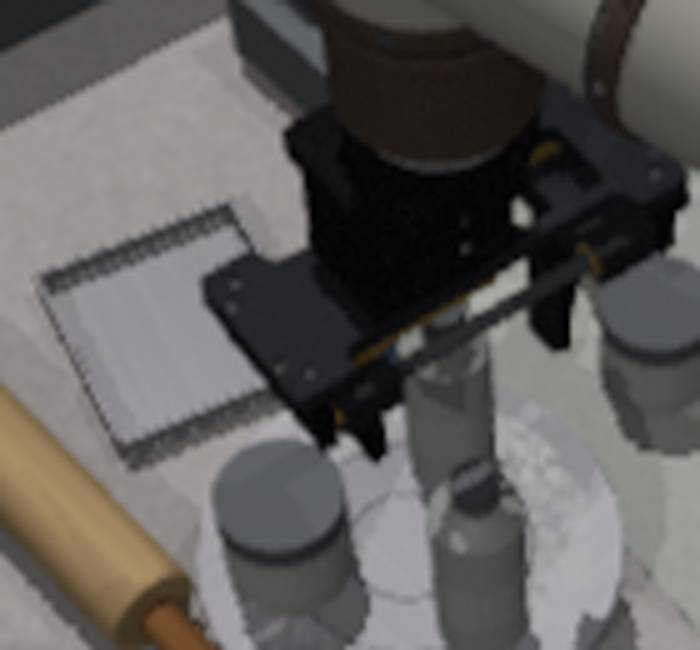

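View pics/d.png

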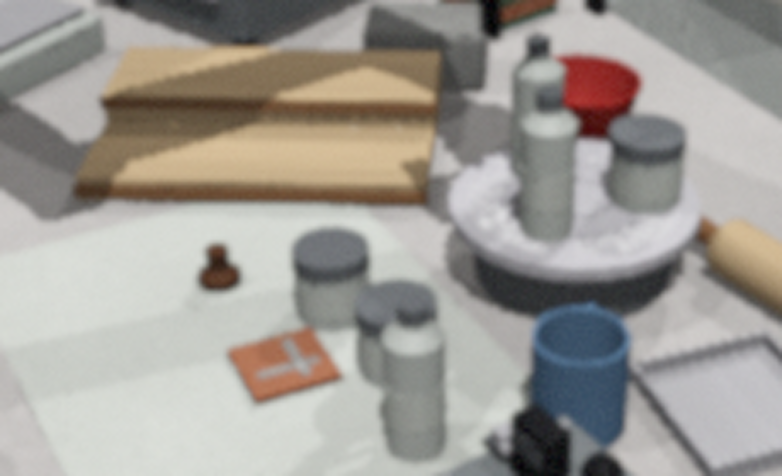

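```bash
python3 - <<'E'
from h import *
np.set_printoptions(precision=4,suppress=True)
S=cam('side');Q=cam('scene');W=cam('wrist')
f=lambda u,v:(240+u/6,260+v/6)
c=[onz(S,f(*p),.055) for p in [(106,247),(390,527),(633,397)]]
print('box',*c, np.linalg.norm(c[1]-c[0]),np.linalg.norm(c[2]-c[1]), 'cen',(c[0]+c[2])/2)
print('ball',onz(S,f(403,235),.130),'plugtop',onz(S,f(293,145),.105))
g=lambda u,v:(290+u/4,250+v/4)
l=[onz(Q,g(*p),.025) for p in [(75,80),(600,40)]];print('low',l,np.linalg.norm(l[1]-l[0]))
h=[onz(Q,g(*p),.055) for p in [(98,230),(660,183),(713,375),(120,420)]];print('high',h,np.linalg.norm(h[1]-h[0]),np.linalg.norm(h[2]-h[3]),np.linalg.norm(h[2]-h[1]), np.mean(h,axis=0))
k=lambda u,v:(170+u/5,120+v/5)
d=[onz(Q,k(*p),.018) for p in [(40,277),(228,207),(130,465)]];print('dish',d)
print('dish side',[onz(S,f(*p),.018) for p in [(465,50),(597,240),(692,0)]])
m=lambda u,v:(130+u/3.4,160+v/3.4)
for n,uv,z,su in [('jar1',(439,123),.062,None),('jar2',(429,208),.062,None),('jar_a',(190,150),.132,(646,132)),('botA',(322,153),.195,(538,45)),('botB',(258,262),.195,(551,92)),('botc',(535,5),.125,(409,295))]:
    print(n,onz(W,uv,z), onz(S,m(*su),z) if su else '')
print('side jars',onz(S,m(331,250),.062),onz(S,m(392,305),.062))
print('scene jars',onz(Q,(301,182),.062),onz(Q,(327,203),.062),'jara',onz(Q,k(280,495),.132),onz(Q,k(477,480),.195))
E
```

```text
box [ 0.384  -0.2652  0.055 ] [ 0.4003 -0.4296  0.055 ] [ 0.5043 -0.4225  0.055 ] 0.1652058431569266 0.1042322361557061 cen [ 0.4441 -0.3439  0.055 ]
ball [ 0.4317 -0.3844  0.13  ] plugtop [ 0.441  -0.3014  0.105 ]
low [array([0.5818, 0.1264, 0.025 ]), array([0.3079, 0.2938, 0.025 ])] 0.3210785753323273
high [array([0.6392, 0.2191, 0.055 ]), array([0.3653, 0.3845, 0.055 ]), array([0.425 , 0.4781, 0.055 ]), array([0.6963, 0.3103, 0.055 ])] 0.31999167731215605 0.3189125881259258 0.1110085524757483 [0.5314 0.348  0.055 ]
dish [array([ 0.6919, -0.3202,  0.018 ]), array([ 0.5816, -0.3004,  0.018 ]), array([ 0.7156, -0.1828,  0.018 ])]
dish side [array([ 0.5952, -0.1936,  0.018 ]), array([ 0.5705, -0.3194,  0.018 ]), array([ 0.7027, -0.2135,  0.018 ])]
jar1 [ 0.4521 -0.0798  0.062 ] 
jar2 [0.4495 0.0133 0.062 ] 
jar_a [ 0.6976 -0.0571  0.132 ] [ 0.6904 -0.0576  0.132 ]
botA [ 0.5956 -0.0594  0.195 ] [0.6294 0.013  0.195 ]
botB [0.6377 0.0164 0.195 ] [ 0.5939 -0.064   0.195 ]
botc [ 0.4251 -0.1657  0.125 ] [ 0.421  -0.1613  0.125 ]
side jars [0.4367 0.0084 0.062 ] [ 0.4445 -0.084   0.062 ]
scene jars [ 0.4533 -0.0741  0.062 ] [0.4407 0.0181 0.062 ] jara [ 0.6923 -0.0517  0.132 ] [0.6355 0.0307 0.195 ]
```

>>> {"name": "move_arm", "arguments": {
  "increments": [0,0,0,-0.04,0,0,0,0,0,0,-0.06,0,0,0,-2,0,0,-0.06,0.02,-0.03,0,-5,0,0,-0.06,0.185,-0.27,0,-5,0,0,-0.06,0.185,-0.27,0,-5,0,0,-0.06,0.185,-0.27,0,-5,0,0,-0.06,0.185,-0.27,0,-5,0,0,-0.06,0.185,-0.27,0,-5,0,0,-0.06,0.185,-0.27,0,-5,0,0,-0.06,0.185,-0.27,0,-5,0,0,-0.06,0.185,-0.27,0,-5,0,0,-0.06,0.185,-0.27,0]
}}

```text
time_s: 1.15
tcp_pos: [0.4385, -0.2715, 0.2517]
ee_rot: [[-0.0, -0.997, -0.083], [0.0, -0.083, 0.997], [-1.0, 0.0, 0.0]]
wrist_force: [-0.2, 0.8, -0.5]
gripper_width: 0.169
```

```bash
python3 - <<'E'
from h import *
print(r.sense()['tcp_pos'],r.sense()['ee_rot'])
cap('wrist','w1.png'); np.save('w1.npy',np.array([0])); import pickle; pickle.dump(cam('wrist'),open('w1.pkl','wb'))
cap('scene','s1.png')
E
```

```text
[ 0.43853635 -0.27145278  0.25170553] [[-4.00749134e-05 -9.96542806e-01 -8.30808857e-02]
 [ 2.26481285e-04 -8.30808927e-02  9.96542781e-01]
 [-9.99999974e-01  2.11200999e-05  2.29027755e-04]]
```

View pics/w1.png

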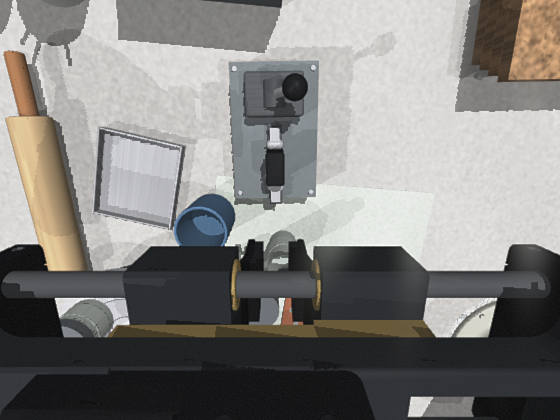

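View pics/s1.png

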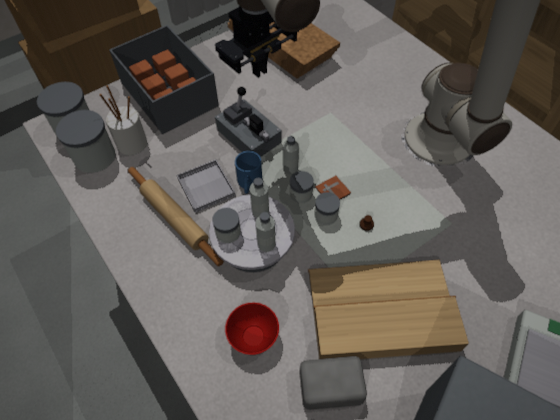

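```bash
python3 - <<'E'
from h import *
crop('w1.png',215,50,335,215,5,'e.png'); crop('w1.png',85,115,255,260,4,'e2.png')
crop('s1.png',170,60,360,270,4,'f.png')
E
```

```text
(no output)
```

View pics/e.png

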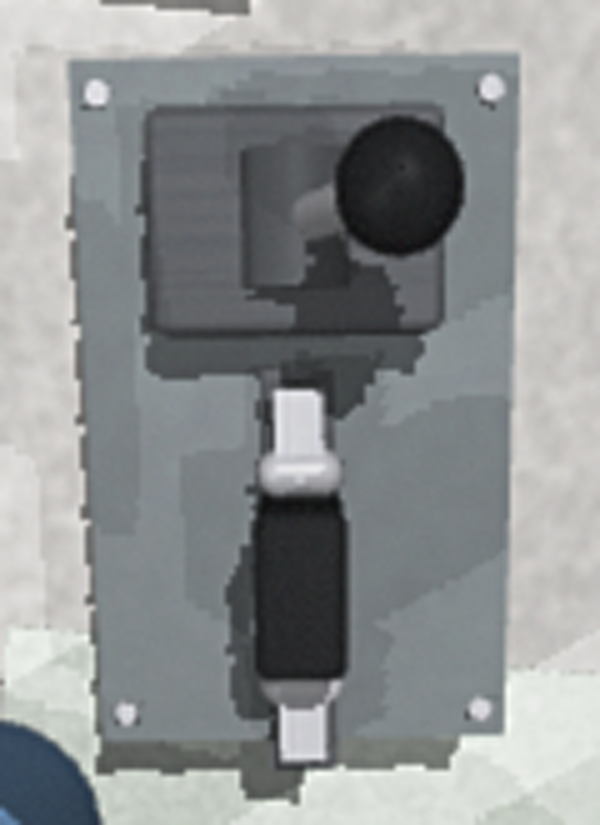

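View pics/f.png

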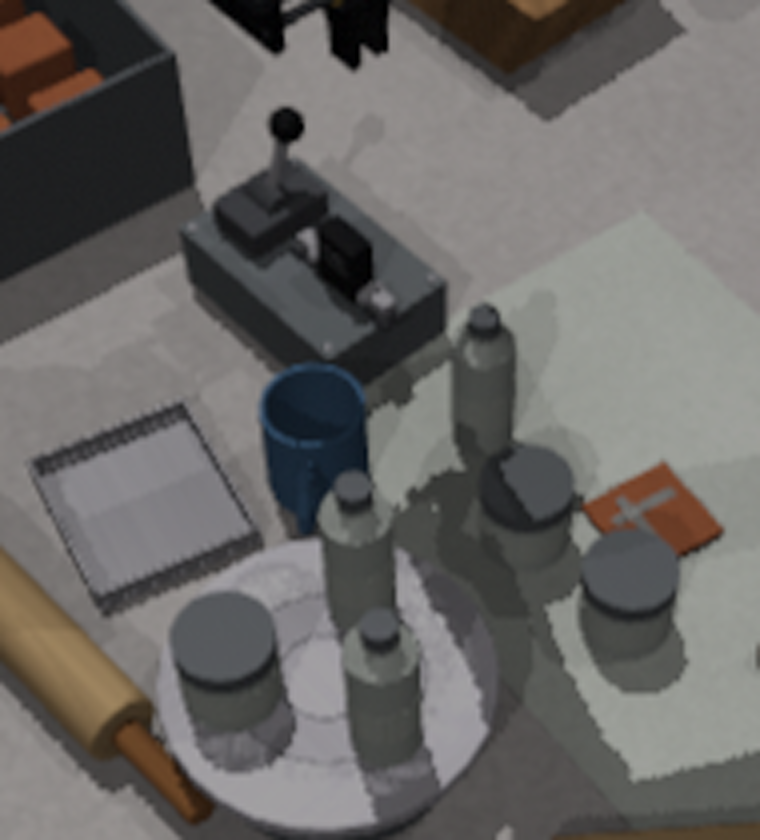

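View pics/e2.png

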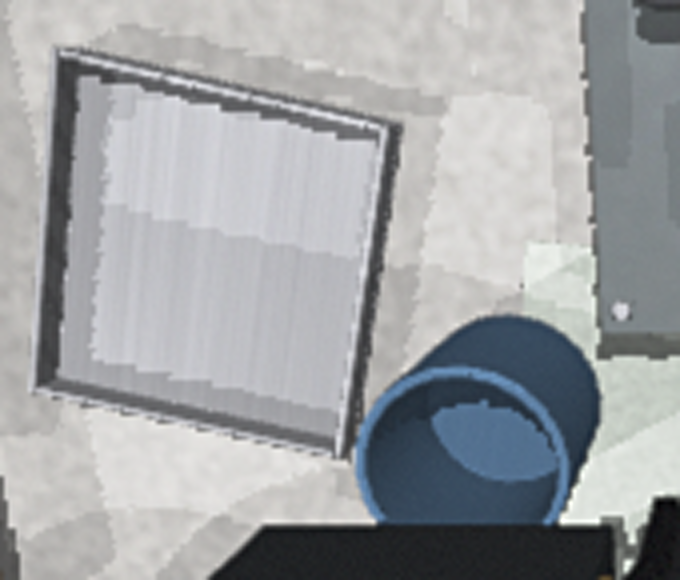

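```bash
python3 - <<'E'
from h import *
import pickle
np.set_printoptions(precision=4,suppress=True)
W=pickle.load(open('w1.pkl','rb'));Q=cam('scene')
e=lambda u,v:(215+u/5,50+v/5)
c=np.array([onz(W,e(*p),.055) for p in [(70,58),(520,54),(503,735),(97,740)]])  # +x-y, -x-y, -x+y, +x+y
print(c, c.mean(0)); 
for i in range(4): print(np.linalg.norm(c[i]-c[i-1]))
x=(c[0]-c[1]);print('yaw',np.degrees(np.arctan2(x[1],x[0])), np.degrees(np.arctan2(*( (c[3]-c[0])[[1,0]])))-90,np.degrees(np.arctan2(*( (c[2]-c[1])[[1,0]])))-90)
print('ball',onz(W,e(401,185),.132),'plugtop',onz(W,e(303,590),.105), 'foot', onz(W,e(295,218),.08))
e2=lambda u,v:(85+u/4,115+v/4)
d=np.array([onz(W,e2(*p),.018) for p in [(57,48),(400,125),(345,458),(35,390)]]);print('dish',d,d.mean(0));
x=d[0]-d[1];print(np.degrees(np.arctan2(x[1],x[0])))
f=lambda u,v:(170+u/4,60+v/4)
print('mug',onz(W,e2(462,465),.08),onz(Q,f(313,405),.08))
d=np.array([onz(Q,f(*p),.018) for p in [(32,465),(183,405),(262,538),(105,612)]]);print('dish',d,d.mean(0))
print('ball s',onz(Q,f(286,125),.132))
for n,p,z in [('jara',(223,635),.132),('botA',(353,490),.195),('botB',(380,628),.195),('botC',(484,318),.125),('jar1',(526,487),.062),('jar2',(629,572),.062)]: print(n,onz(Q,f(*p),z))
print('bowl',onz(Q,(252,328),.06),'wheel',onz(Q,f(328,678),.07))
E
```

```text
[[ 0.5094 -0.4178  0.055 ]
 [ 0.4007 -0.4278  0.055 ]
 [ 0.3844 -0.2593  0.055 ]
 [ 0.4952 -0.2485  0.055 ]] [ 0.4474 -0.3384  0.055 ]
0.16988499932312484
0.10916600086096817
0.1693389822089314
0.11130283199809228
yaw 5.250011225189145 4.813721850071062 5.534868010682445
ball [ 0.4304 -0.3859  0.132 ] plugtop [ 0.4428 -0.3007  0.105 ] foot [ 0.4517 -0.3836  0.08  ]
dish [[ 0.6939 -0.326   0.018 ]
 [ 0.5737 -0.3095  0.018 ]
 [ 0.595  -0.1812  0.018 ]
 [ 0.7123 -0.1988  0.018 ]] [ 0.6437 -0.2538  0.018 ]
-7.8091048709376825
mug [ 0.5347 -0.2057  0.08  ] [ 0.5326 -0.2015  0.08  ]
dish [[ 0.6934 -0.3176  0.018 ]
 [ 0.581  -0.3006  0.018 ]
 [ 0.5992 -0.171   0.018 ]
 [ 0.7151 -0.1825  0.018 ]] [ 0.6472 -0.2429  0.018 ]
ball s [ 0.4278 -0.3844  0.132 ]
jara [ 0.6924 -0.0526  0.132 ]
botA [ 0.5962 -0.0536  0.195 ]
botB [0.6377 0.0323 0.195 ]
botC [ 0.4201 -0.1631  0.125 ]
jar1 [ 0.4517 -0.0739  0.062 ]
jar2 [0.4402 0.0185 0.062 ]
bowl [0.7803 0.1775 0.06  ] wheel [ 0.6412 -0.0255  0.07  ]
```

>>> {"name": "move_arm", "arguments": {
  "increments": [0,0,0,0,0.03,-0.058,0,0,0,0,0,0.0593,-0.1153,0,0,0,0,0,0.0593,-0.1153,0,0,0,0,0.03,0.0593,-0.1153,0,0,0,0,0.06,0.0593,-0.1153,0,0,0,0,0.09,0.0593,-0.1153,0,0,0,0,0.115,0.0593,-0.1153,0,0,0,0,0.124,0.0593,-0.1153,0,0,0,0,0.124,0.0593,-0.1153,0]
}}

```text
time_s: 2.0
tcp_pos: [0.3905, -0.3882, 0.1251]
ee_rot: [[-0.005, -0.996, -0.089], [0.003, -0.089, 0.996], [-1.0, 0.005, 0.004]]
wrist_force: [0.1, 0.6, 0.6]
gripper_width: 0.003
```

```bash
python3 - <<'E'
from h import *
print(r.sense()['tcp_pos'])
cap('side','sd2.png'); crop('sd2.png',230,230,370,370,5,'g.png')
E
```

```text
[ 0.39054065 -0.38823098  0.12512892]
```

View pics/g.png

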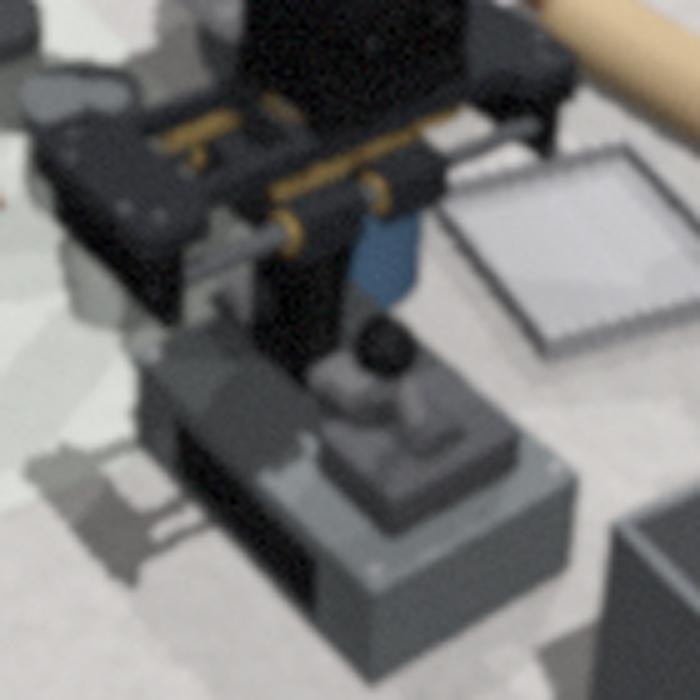

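The shut fingers stand just on the robot side of the ball (ball at about (384,345) in the crop). Next comes the push.

>>> {"name": "move_arm", "arguments": {
  "increments": [0,0,0,0,-0.01,0,0,0,0,0,0,-0.02,0,0,0,0,0,0,-0.03,0,0,0,0,0,0,-0.04,0,0,0,0,0,0,-0.048,0,0,0,0,0,0,-0.054,0,0,0,0,0,0,-0.058,0,0,0,0,0,0,-0.06,0,0,0,0,0,0,-0.06,0,0,0,0,0,0,-0.06,0,0]
}}

```text
time_s: 2.88
tcp_pos: [0.4505, -0.3847, 0.1276]
ee_rot: [[-0.0, -0.996, -0.087], [0.0, -0.087, 0.996], [-1.0, 0.0, 0.0]]
wrist_force: [-0.2, -0.1, 0.1]
gripper_width: 0.005
```

```bash
python3 - <<'E'
from h import *
s=r.sense();print(s['tcp_pos'],s['wrist_force'])
cap('side','sd3.png'); crop('sd3.png',230,230,370,370,5,'g.png')
E
```

```text
[ 0.45045149 -0.38472731  0.12763016] [-0.20265819 -0.06489353  0.12502375]
```

View pics/g.png

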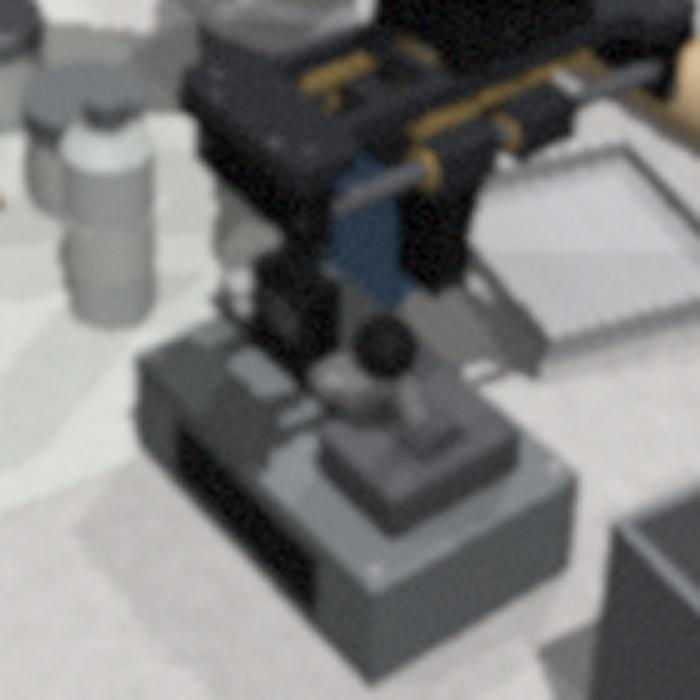

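```bash
python3 - <<'E'
from h import *
S=cam('side');s=r.sense()
for z in (.1196,.1276): p=proj(S,[.4505,-.3847,z]);print(p,(p-230)*5)
p=proj(S,[.4304,-.3859,.132]);print((p-230)*5)
print(s['gripper_width'])
cap('scene','s3.png');crop('s3.png',190,40,300,160,5,'g.png');cap('wrist','w3.png');
cap('side','sd4.png');crop('sd4.png',130,130,370,370,3,'g2.png')
E
```

```text
[314.91577459 300.10684834] [424.57887293 350.53424169]
[315.11048187 297.00839441] [425.55240935 335.04197205]
[385.28578918 345.2018774 ]
0.007786384201485013
```

View pics/g.png

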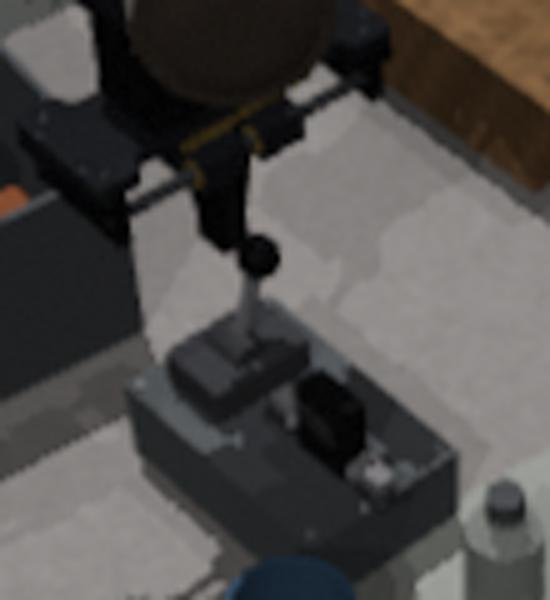

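View pics/w3.png

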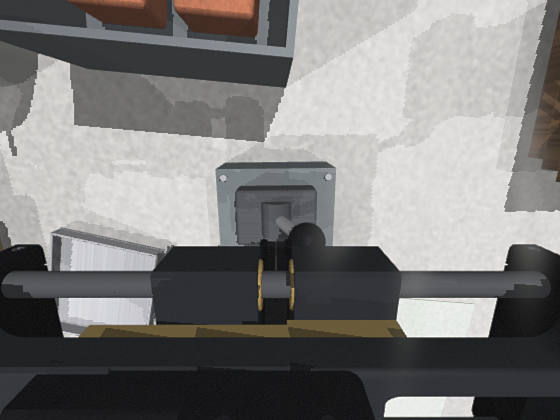

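View pics/g2.png

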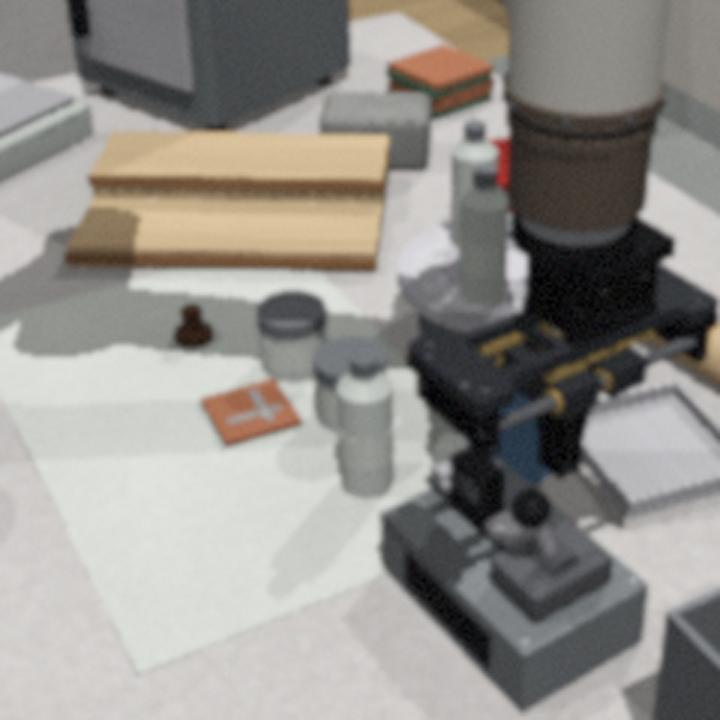

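```bash
python3 - <<'E'
from h import *
S=cam('side');Q=cam('scene');W=cam('wrist')
P=lambda C:C[0]@np.hstack([C[1],C[2][:,None]])
def tri(C1,u1,C2,u2):
    X=cv2.triangulatePoints(P(C1),P(C2),np.array(u1,float).reshape(2,1),np.array(u2,float).reshape(2,1));X=X[:3,0]/X[3];return X,proj(C1,X)-u1,proj(C2,X)-u2
print(tri(S,(318,287),Q,(234.4,89)))
s=r.sense();t=np.array(s['tcp_pos']);print(proj(W,t),proj(W,t-[0,0,.008]),proj(S,t),proj(Q,t))
crop('sd3.png',270,230,350,310,8,'g.png');crop('s3.png',200,40,270,110,8,'g2.png');crop('w3.png',230,170,330,300,6,'g3.png')
# ball tri
print(tri(S,(230+385/5,230+345/5),Q,(190+258/5,40+256/5)))
E
```

```text
(array([ 0.45173132, -0.38534579,  0.1527367 ]), array([-1.5570824 ,  0.06735678]), array([-8.92751186e-01,  6.89846141e-04]))
[276.62661736 238.20565466] [276.59473508 234.25124529] [315.10152318 296.98582085] [234.799146    95.67661939]
(array([ 0.42871734, -0.38505666,  0.13214766]), array([-0.89801262,  0.01946863]), array([-0.50504063,  0.01209893]))
```

View pics/g.png

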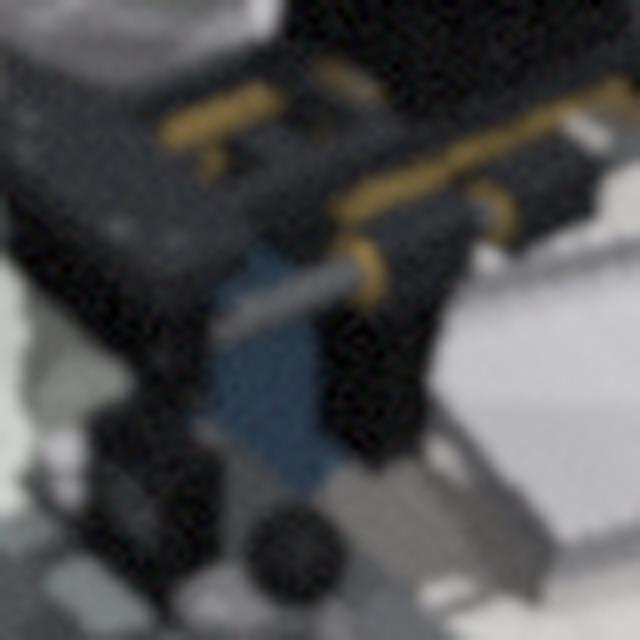

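View pics/g2.png

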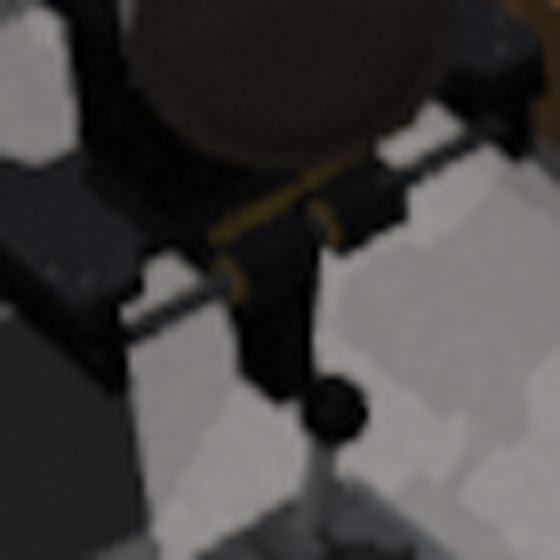

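View pics/g3.png

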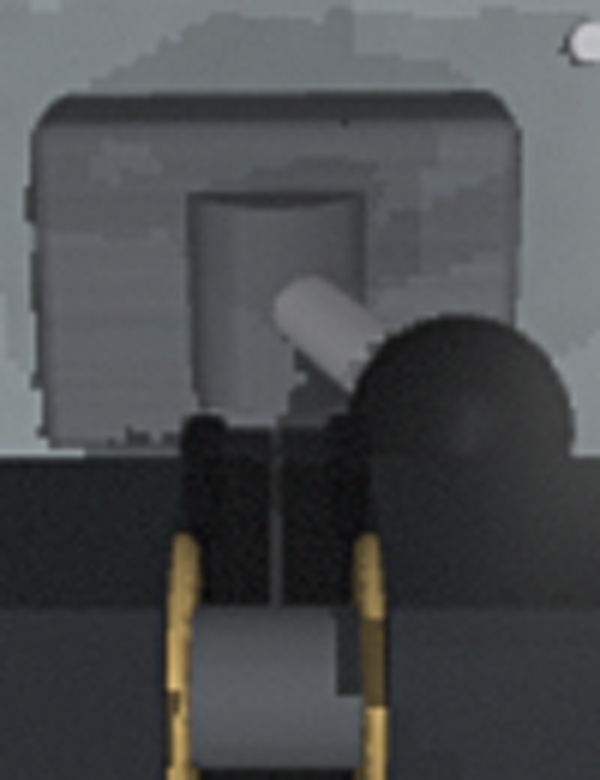

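```bash
python3 - <<'E'
from h import *
c=r.calibration('wrist');M=np.linalg.inv(np.array(c['tool_from_camera']));W=(np.array([[c['fx'],0,c['cx']],[0,c['fy'],c['cy']],[0,0,1]]),M[:3,:3],M[:3,3])
for x in (.008,0,-.01,-.02,-.025,-.033): print(x,*[proj(W,[x,y,z]).round(1) for z in (-.0095,0,.0095) for y in (0.015,)])
S=cam('side')
# start fingers
for y in (.04,.055):
  for s in (1,-1):
    for x in (.008,-.025): print(y*s,x,proj(S,[.6243-s*y,0,.1907-x]))
crop('side0.png',250,110,340,180,8,'g.png')
E
```

```text
0.008 [297.3 221.9] [297.1 234.2] [296.8 246.3]
0 [298.1 225.4] [297.9 238.2] [297.6 250.6]
-0.01 [299.2 230.2] [299.  243.6] [298.7 256.5]
-0.02 [300.5 235.5] [300.2 249.5] [299.8 263.1]
-0.025 [301.1 238.4] [300.8 252.7] [300.5 266.6]
-0.033 [302.3 243.4] [301.9 258.2] [301.6 272.6]
0.04 0.008 [276.40690174 182.6333539 ]
0.04 -0.025 [276.46247947 171.4655255 ]
-0.04 0.008 [301.33741248 176.38614498]
-0.04 -0.025 [301.73213859 165.45999367]
0.055 0.008 [271.56635596 183.84632146]
0.055 -0.025 [271.55370025 172.63213522]
-0.055 0.008 [305.85237024 175.25476485]
-0.055 -0.025 [306.30631871 164.37290405]
```

View pics/g.png

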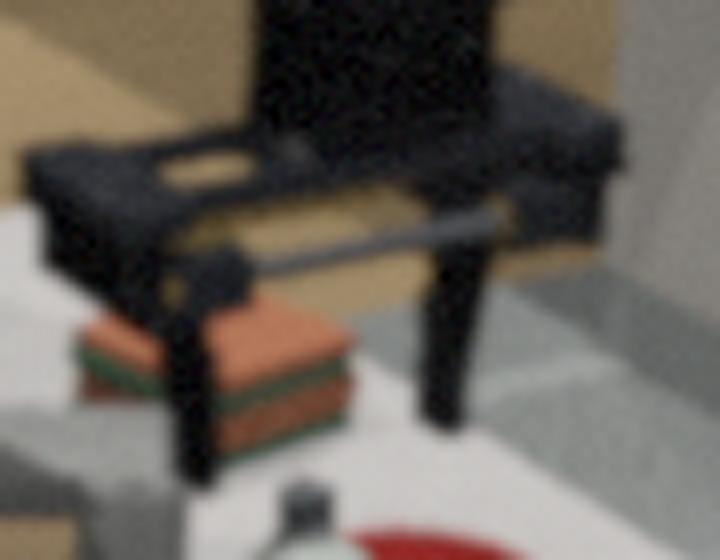

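Three views agree that the fingertips are about 25 mm behind the reported TCP, not 8 mm ahead. The push therefore passed over the ball. I'll back off, go 34 mm lower, which is safe under either geometry, and push again.

>>> {"name": "move_arm", "arguments": {
  "increments": [0,0,0,0,0.03,0,0,0,0,0,0,0.06,0,0,0,0,0,0,0.06,0,0,0,0,0,0.015,0.06,0,0,0,0,0,0.034,0.06,0,0,0,0,0,0.034,0.06,0,0,0,0,0,0.034,0.06,0,0,0,0,0,0.034,0.06,0,0]
}}

```text
time_s: 3.75
tcp_pos: [0.3915, -0.3905, 0.0946]
ee_rot: [[0.001, -0.996, -0.088], [-0.001, -0.088, 0.996], [-1.0, -0.001, -0.001]]
wrist_force: [-0.1, 0.2, 0.6]
gripper_width: 0.006
```

>>> {"name": "move_arm", "arguments": {
  "increments": [0,0,0,0,-0.01,0,0,0,0,0,0,-0.02,0,0,0,0,0,0,-0.03,0,0,0,0,0,0,-0.04,0,0,0,0,0,0,-0.048,0,0,0,0,0,0,-0.054,0,0,0,0,0,0,-0.058,0,0,0,0,0,0,-0.06,0,0,0,0,0,0,-0.06,0,0,0,0,0,0,-0.06,0,0]
}}

```text
time_s: 4.58
tcp_pos: [0.451, -0.3847, 0.0937]
ee_rot: [[0.0, -0.996, -0.087], [-0.0, -0.087, 0.996], [-1.0, -0.0, -0.0]]
wrist_force: [0.9, 0.1, -0.6]
gripper_width: 0.004
```

```bash
python3 - <<'E'
from h import *
s=r.sense();print(s['tcp_pos'],s['wrist_force'])
cap('side','sd5.png'); crop('sd5.png',230,230,370,370,5,'g.png')
cap('wrist','w5.png');
cap('scene','s5.png');crop('s5.png',190,40,300,160,5,'g2.png')
E
```

```text
[ 0.45096641 -0.38473397  0.09365095] [ 0.85079676  0.13392844 -0.57049728]
```

View pics/g.png

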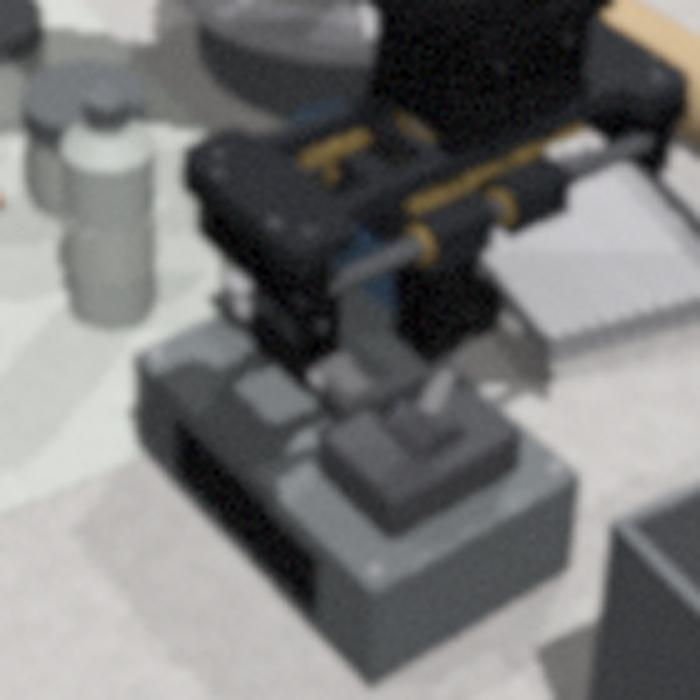

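View pics/g2.png

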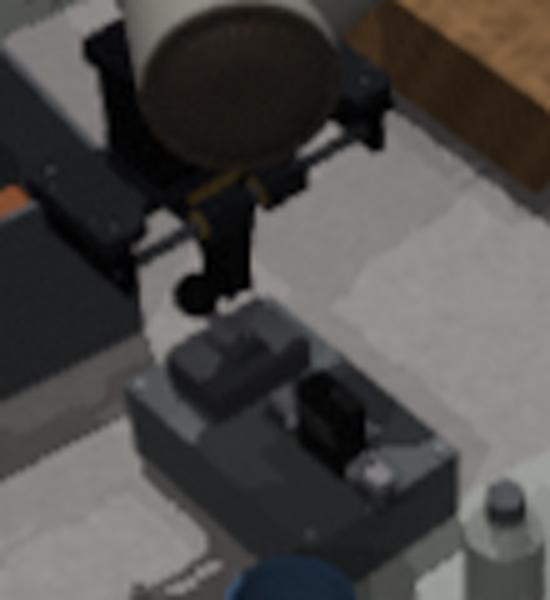

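```bash
python3 - <<'E'
from h import *
Q=cam('scene');p=onz(Q,(190+195/5,40+295/5),.131);print(p, p-np.array([.4506,-.3848,.077]))
E
```

```text
[ 0.47205594 -0.3805429   0.131     ] [0.02145594 0.0042571  0.054     ]
```

>>> {"name": "move_arm", "arguments": {
  "increments": [0,0,0,0,-0.003,0,0,0,0,0,0,-0.006,0,0,0,0,0,0,-0.008,0,0,0,0,0,0,-0.008,0,0,0,0,0,0,-0.008,0,0]
}}

```text
time_s: 5.15
tcp_pos: [0.4571, -0.3839, 0.0934]
ee_rot: [[-0.004, -0.996, -0.087], [0.001, -0.087, 0.996], [-1.0, 0.003, 0.001]]
wrist_force: [-5.1, -0.1, 0.5]
gripper_width: 0.004
```

```bash
python3 - <<'E'
from h import *
s=r.sense();print(s['tcp_pos'],s['wrist_force'])
cap('scene','s6.png');crop('s6.png',190,40,300,160,5,'g2.png')
E
```

```text
[ 0.45709285 -0.3839279   0.09341927] [-5.14160154 -0.08809038  0.5257243 ]
```

View pics/g2.png

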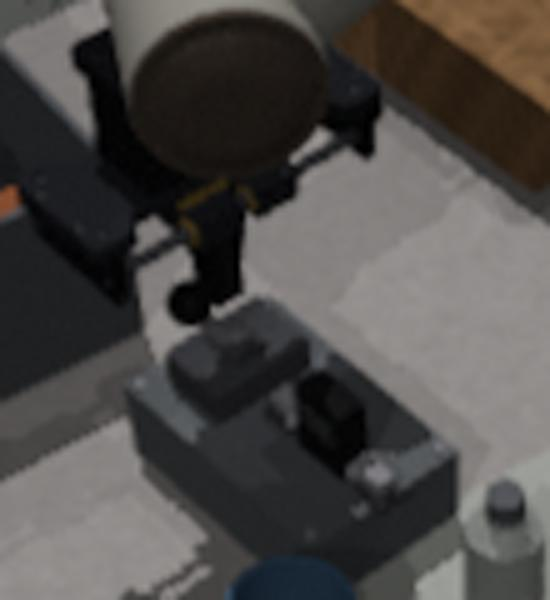

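>>> {"name": "move_arm", "arguments": {
  "increments": [0,0,0,0,0.02,0,0,0,0,0,-0.04,0.02,0,0,0,0,0,-0.08,0.02,0,0,0,0,0,-0.09,0.0084,0.04,0.06,0,0,0,-0.09,0.0084,0.0852,0.06,0,0,0,-0.09,0.0084,0.0852,0.06,0,0,0,-0.09,0.0084,0.0852,0.06,0,0,0,-0.06,0.0084,0.0852,0.06,0,0,0,-0.04,0.0084,0.0852,0.06,0,0,0,-0.04,0.0084,0.0852,0.06,0,0,0,-0.04,0.0084,0.0852,0.06]
}}

```text
time_s: 6.12
tcp_pos: [0.443, -0.3007, 0.133]
ee_rot: [[-0.002, -0.996, -0.087], [-0.0, -0.087, 0.996], [-1.0, 0.002, 0.0]]
wrist_force: [0.5, 0.3, 1.3]
gripper_width: 0.527
```

```bash
python3 - <<'E'
from h import *
s=r.sense();print(s['tcp_pos'],s['wrist_force'],s['gripper_width'])
cap('side','sd7.png'); crop('sd7.png',230,230,370,370,5,'g.png')
cap('scene','s7.png');crop('s7.png',190,40,300,160,5,'g2.png')
E
```

```text
[ 0.44295869 -0.30069519  0.13304962] [0.47995788 0.26254515 1.29542447] 0.5268105753053353
```

View pics/g.png

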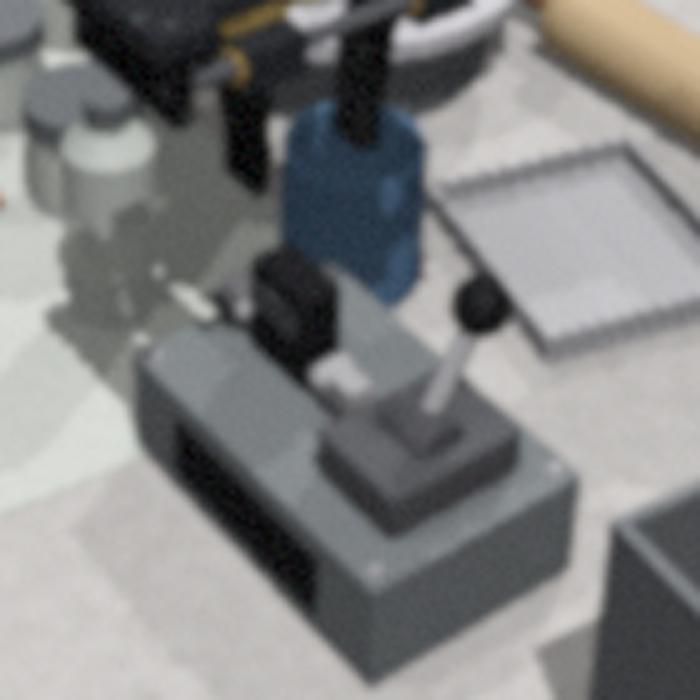

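View pics/g2.png

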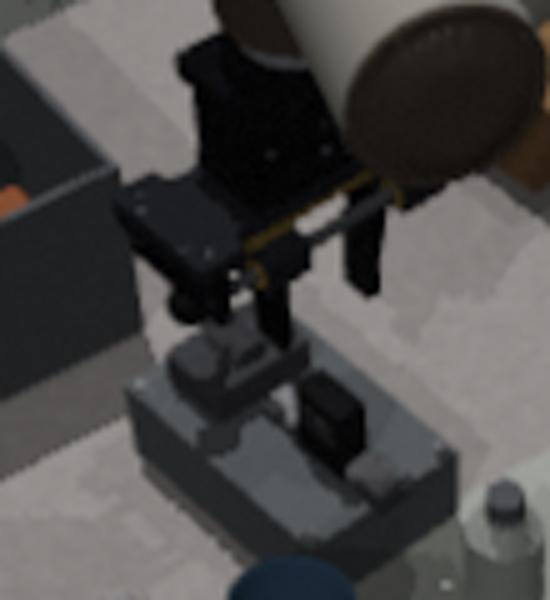

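```bash
cat >> h.py <<'E'
P=lambda C:C[0]@np.hstack([C[1],C[2][:,None]])
def tri(C1,u1,C2,u2):
    X=cv2.triangulatePoints(P(C1),P(C2),np.array(u1,float).reshape(2,1),np.array(u2,float).reshape(2,1));X=X[:3,0]/X[3];return X,np.hstack([proj(C1,X)-u1,proj(C2,X)-u2]).round(1)
E
python3 - <<'E'
from h import *
S=cam('side');Q=cam('scene')
print(tri(S,(280,267),Q,(263,98.4)));print(tri(S,(302,258),Q,(245,109)))
E
```

```text
(array([ 0.41455458, -0.30129596,  0.1605704 ]), array([-1.7, -0.1, -1. ,  0.1]))
(array([ 0.47327076, -0.29746795,  0.15951432]), array([-0.6,  0. , -0.4,  0. ]))
```

>>> {"name": "move_arm", "arguments": {
  "increments": [0,0,0,0.03,0,0,0.06,0,0,0,0.055,0,0,0.06,0,0,0,0.07,0,0,0.06,0,0,0,0.08,0,0,0.06,0,0,0,0.088,0,0,0.06,0,0,0,0.092,0,0,0.06,0,0,0,0.092,0,0,0.06,0,0,0,0.092,0,0,0.06]
}}

```text
time_s: 6.88
tcp_pos: [0.4437, -0.3003, 0.0426]
ee_rot: [[0.002, -0.996, -0.087], [-0.001, -0.087, 0.996], [-1.0, -0.002, -0.001]]
wrist_force: [0.7, 0.3, 1.1]
gripper_width: 0.688
```

```bash
python3 - <<'E'
from h import *
s=r.sense();print(s['tcp_pos'],s['wrist_force'],s['gripper_width'])
cap('side','sd8.png'); crop('sd8.png',230,230,370,370,5,'g.png')
cap('scene','s8.png');crop('s8.png',190,40,300,160,5,'g2.png')
E
```

```text
[ 0.44372231 -0.3003231   0.04260677] [0.65963514 0.28399696 1.12789048] 0.6876632573389979
```

View pics/g.png

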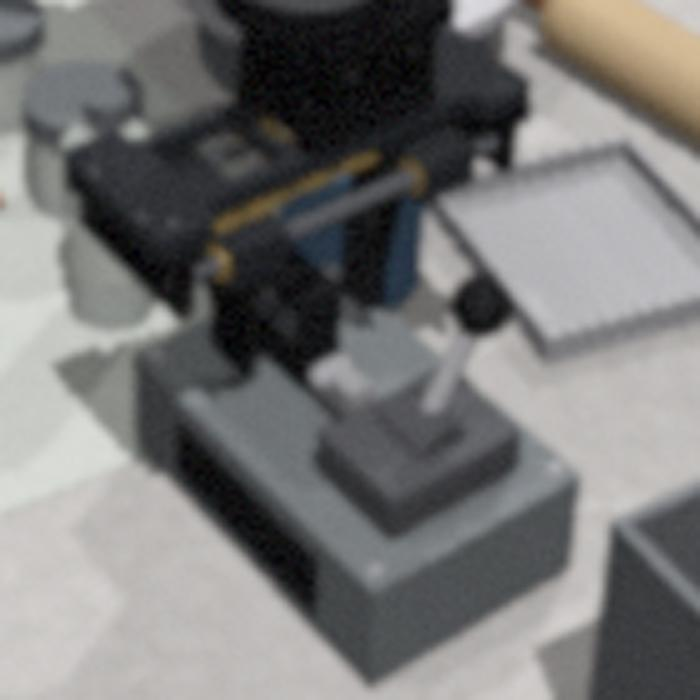

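View pics/g2.png

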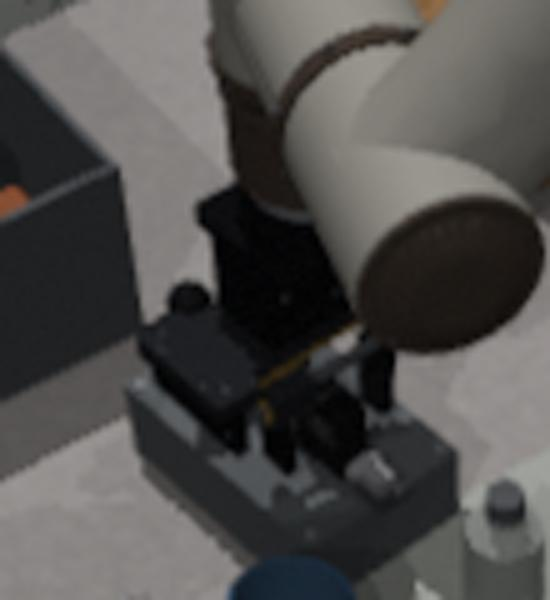

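The fingers stand either side of the plug, clear of the box. Now I close them.

>>> {"name": "move_arm", "arguments": {
  "increments": [0,0,0,0,0,0,0,0,0,0,0,0,0,0,0,0,0,0,0,0,0,0,0,0,0,0,0,0,0,0,0,0,0,0,0,0,0,0,0,0,0,0,0,0,0,0,0,0,0,0,0,0,0,0,0,0,0,0,0,0,0,0,0,0,0,0,0,0,0,0]
}}

```text
time_s: 7.82
tcp_pos: [0.4428, -0.2999, 0.0417]
ee_rot: [[-0.0, -0.996, -0.087], [0.0, -0.087, 0.996], [-1.0, 0.0, 0.0]]
wrist_force: [-0.1, -0.2, 0.5]
gripper_width: 0.249
```

>>> {"name": "move_arm", "arguments": {
  "increments": [0,0,0,-0.003,0,0,0,0,0,0,-0.006,0,0,0,0,0,0,-0.009,0,0,0,0,0,0,-0.012,0,0,0,0,0,0,-0.016,0,0,0,0,0,0,-0.022,0,0,0,0,0,0,-0.03,0,0,0,0,0,0,-0.04,0,0,0,0,0,0,-0.05,0,0,0,0,0,0,-0.06,0,0,0,0,0,0,-0.06,0,0,0]
}}

```text
time_s: 8.73
tcp_pos: [0.4448, -0.3008, 0.1049]
ee_rot: [[0.005, -0.996, -0.088], [-0.002, -0.088, 0.996], [-1.0, -0.005, -0.003]]
wrist_force: [0.7, 0.0, 0.4]
gripper_width: 0.252
```

```bash
python3 - <<'E'
from h import *
s=r.sense();print(s['tcp_pos'],s['wrist_force'],s['gripper_width'])
cap('side','sd9.png'); crop('sd9.png',230,230,370,370,5,'g.png')
E
```

```text
[ 0.44475348 -0.30076652  0.10487463] [0.65618219 0.02010908 0.36596431] 0.2518100236316557
```

View pics/g.png

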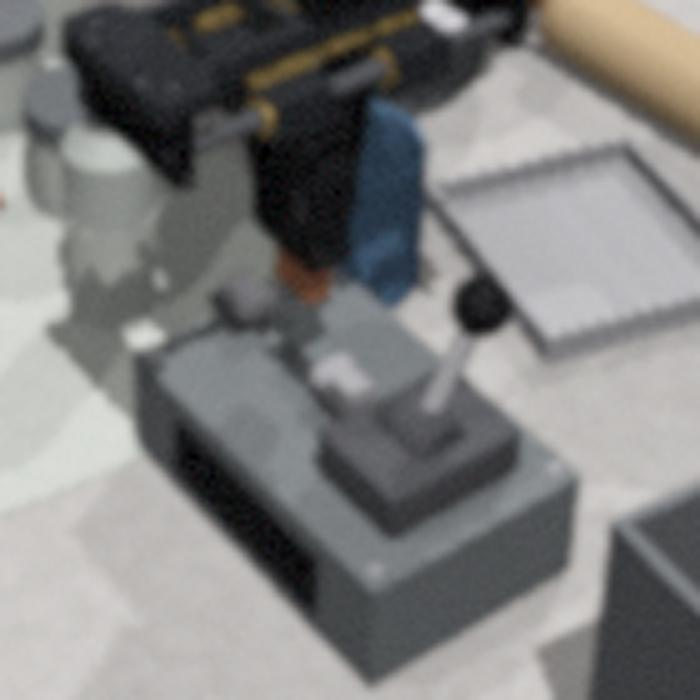

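>>> {"name": "move_arm", "arguments": {
  "increments": [0,0,0,-0.03,-0.01,0,0,0,0,0,-0.03,-0.05,0.008,0,0,0,0,-0.03,-0.09,0.015,0,0,0,0,-0.03,-0.13,0.02,0,0,0,0,-0.03,-0.17,0.028,0,0,0,0,-0.03,-0.2062,0.0341,0,0,0,0,-0.01,-0.2062,0.0341,0,0,0,0,0.02,-0.2062,0.0341,0,0,0,0,0.05,-0.2062,0.0341,0,0,0,0,0.07,-0.2062,0.0341,0,0,0,0,0.07,-0.2062,0.0341,0,0,0,0,0.07,-0.2062,0.0341,0]
}}

```text
time_s: 9.78
tcp_pos: [0.6444, -0.248, 0.0302]
ee_rot: [[-0.004, -0.996, -0.087], [0.0, -0.087, 0.996], [-1.0, 0.004, 0.001]]
wrist_force: [0.5, -0.1, 0.1]
gripper_width: 0.252
```

```bash
python3 - <<'E'
from h import *
s=r.sense();print(s['tcp_pos'],s['wrist_force'],s['gripper_width'])
cap('side','sda.png'); crop('sda.png',250,180,400,320,5,'g.png')
E
```

```text
[ 0.64435271 -0.24796069  0.03018646] [ 0.47721809 -0.14764248  0.075793  ] 0.2520211743797067
```

View pics/g.png

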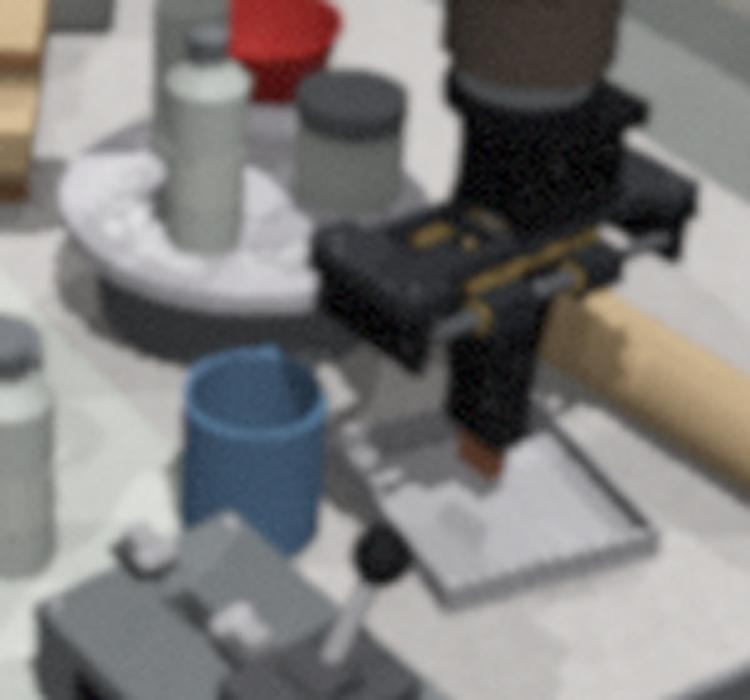

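>>> {"name": "move_arm", "arguments": {
  "increments": [0,0,0,0.005,0,0,0,0,0,0,0.009,0,0,0,0,0,0,0.013,0,0,0,0,0,0,0.017,0,0,0,0,0,0,0.017,0,0,0,0,0,0,0.017,0,0,0]
}}

```text
time_s: 10.33
tcp_pos: [0.6452, -0.248, 0.0146]
ee_rot: [[-0.0, -0.996, -0.087], [0.0, -0.087, 0.996], [-1.0, 0.0, 0.0]]
wrist_force: [0.2, 1.3, 0.0]
gripper_width: 0.248
```

>>> {"name": "move_arm", "arguments": {
  "increments": [0,0,0,0.0015,0,0,0,0,0,0,0.003,0,0,0,0,0,0,0.003,0,0,0,0,0,0,0.003,0,0,0]
}}

```text
time_s: 10.67
tcp_pos: [0.6454, -0.248, 0.0118]
ee_rot: [[0.0, -0.996, -0.087], [-0.0, -0.087, 0.996], [-1.0, -0.0, -0.0]]
wrist_force: [-0.8, -0.9, -0.6]
gripper_width: 0.248
```

Next I release, then rise straight up.

>>> {"name": "move_arm", "arguments": {
  "increments": [0,0,0,0.001,0,0,0,0,0,0,0.001,0,0,0.04,0,0,0,0.001,0,0,0.06,0,0,0,0.001,0,0,0.07,0,0,0,0.001,0,0,0.07,0,0,0,0.001,0,0,0.07,0,0,0,0.001,0,0,0.07,0,0,0,-0.02,0,0,0.07,0,0,0,-0.06,0,0,0.087,0,0,0,-0.1,0,0,0.087,0,0,0,-0.14,0,0,0.087,0,0,0,-0.16,0,0,0.087]
}}

```text
time_s: 11.67
tcp_pos: [0.6476, -0.249, 0.1783]
ee_rot: [[0.009, -0.996, -0.088], [-0.003, -0.088, 0.996], [-1.0, -0.008, -0.004]]
wrist_force: [1.0, -0.4, 0.7]
gripper_width: 0.967
```

```bash
python3 - <<'E'
from h import *
s=r.sense();print(s['tcp_pos'],s['wrist_force'],s['gripper_width'])
cap('side','sdb.png'); crop('sdb.png',250,180,400,320,5,'g.png')
cap('scene','sb.png');
E
```

```text
[ 0.64759733 -0.24901718  0.17833459] [ 1.02999118 -0.40384114  0.73643743] 0.9671220039371968
```

View pics/g.png

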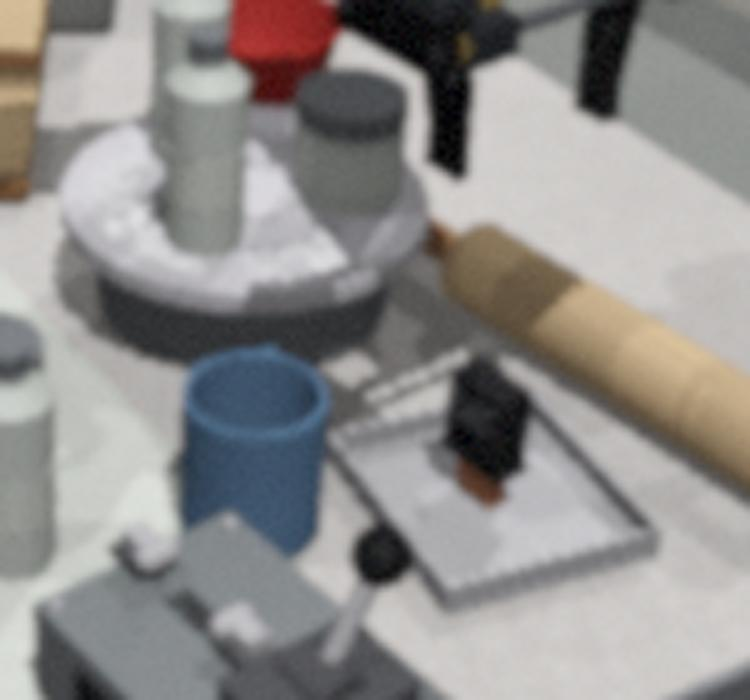

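View pics/sb.png

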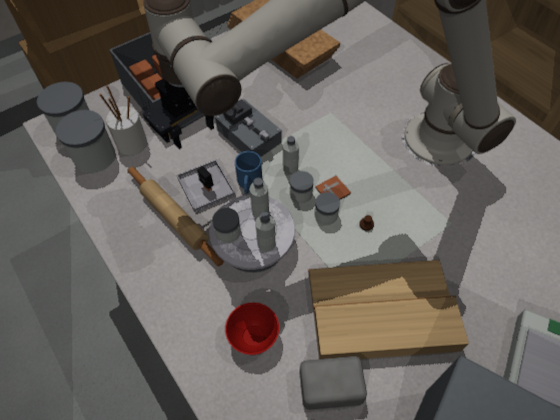

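>>> {"name": "move_arm", "arguments": {
  "increments": [0,0,0,-0.04,0,0,0.087,0,0,0,-0.07,0.01,0.02,0.087,7,0,0,-0.07,0.1571,0.333,0.087,14,0,0,-0.07,0.1571,0.333,0.087,21,0,0,-0.07,0.1571,0.333,0.087,28,0,0,-0.07,0.1571,0.333,0.087,33,0,0,-0.07,0.1571,0.333,0.087,36.4,0,0,-0.07,0.1571,0.333,0.087,36.4,0,0,-0.07,0.1571,0.333,0.087,36.4,0,0,-0.07,0.1571,0.333,0.087,36.4,0,0,-0.07,0.1571,0.333,0.087,36.4,0,0,-0.07,0.1571,0.333,0.087]
}}

```text
time_s: 12.77
tcp_pos: [0.4578, 0.0723, 0.2414]
ee_rot: [[-0.001, -0.856, 0.517], [0.001, 0.517, 0.856], [-1.0, 0.001, 0.0]]
wrist_force: [-0.6, 0.0, -1.0]
gripper_width: 1.002
```

>>> {"name": "move_arm", "arguments": {
  "increments": [0,0,0,0,0,0,0.087,0,0,0,0,0,0,0.087,0,0,0,0,0,0,0.087]
}}

```text
time_s: 13.02
tcp_pos: [0.4601, 0.0693, 0.2413]
ee_rot: [[-0.001, -0.853, 0.522], [-0.0, 0.522, 0.853], [-1.0, 0.0, -0.001]]
wrist_force: [0.0, -0.5, 0.2]
gripper_width: 1.003
```

```bash
python3 - <<'E'
from h import *
s=r.sense();print(s['tcp_pos'],s['ee_rot'],s['joints'])
import pickle; pickle.dump(cam('wrist'),open('wc.pkl','wb'));cap('wrist','wc.png')
E
```

```text
[0.4601055  0.06932267 0.24128773] [[-7.73553808e-04 -8.52808002e-01  5.22224007e-01]
 [-4.39828014e-04  5.22224403e-01  8.52807997e-01]
 [-9.99999604e-01  4.30004125e-04 -7.79057525e-04]] [ 2.86551145e+01  4.19885857e+00 -1.59707193e+01  9.16002260e-04
 -6.98813996e+01 -6.01370022e+01]
```

View pics/wc.png

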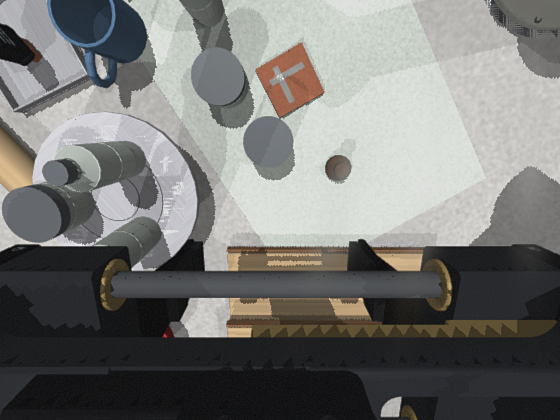

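```bash
python3 - <<'E'
from h import *
import pickle
W=pickle.load(open('wc.pkl','rb'))
for n,p,z in [('jar1',(218,75.5),.062),('jar2',(268.5,141.5),.062),('stamp',(338,168),.036),('tile',(290,79),.008),('mug',(82,22),.08)]: print(n,onz(W,p,z))
crop('wc.png',180,30,300,190,5,'g.png')
E
```

```text
jar1 [ 0.44817018 -0.08073001  0.062     ]
jar2 [0.43759384 0.01429932 0.062     ]
stamp [0.37657629 0.09433636 0.036     ]
tile [ 0.37172649 -0.03891549  0.008     ]
mug [ 0.54076881 -0.19584826  0.08      ]
```

View pics/g.png

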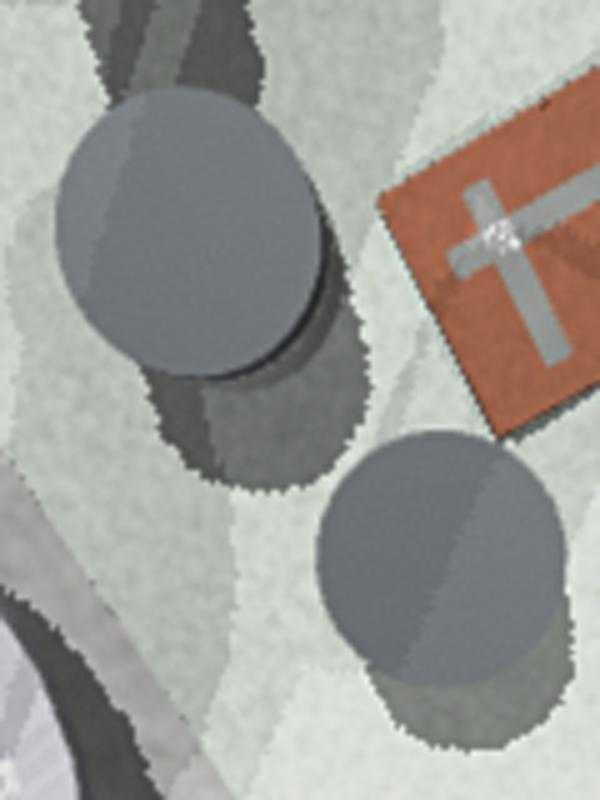

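>>> {"name": "move_arm", "arguments": {
  "increments": [0,0,0,0.03,-0.005,-0.025,0.087,0,0,0,0.06,-0.0102,-0.057,0.087,0,0,0,0.1,-0.0102,-0.057,0.087,0,0,0,0.14,-0.0102,-0.057,0.087,0,0,0,0.17,-0.0102,-0.057,0.087,0,0,0,0.17,-0.0102,-0.057,0.087,0,0,0,0.17,-0.0102,-0.057,0.087]
}}

```text
time_s: 13.65
tcp_pos: [0.4385, 0.015, 0.071]
ee_rot: [[-0.003, -0.853, 0.522], [-0.002, 0.522, 0.853], [-1.0, 0.002, -0.003]]
wrist_force: [1.1, 0.8, 0.5]
gripper_width: 1.003
```

```bash
python3 - <<'E'
from h import *
s=r.sense();print(s['tcp_pos'])
cap('side','sd10.png');crop('sd10.png',170,170,310,290,5,'g.png')
cap('scene','s10.png');crop('s10.png',260,120,400,260,5,'g2.png')
E
```

```text
[0.43854308 0.01497327 0.07103627]
```

View pics/g.png

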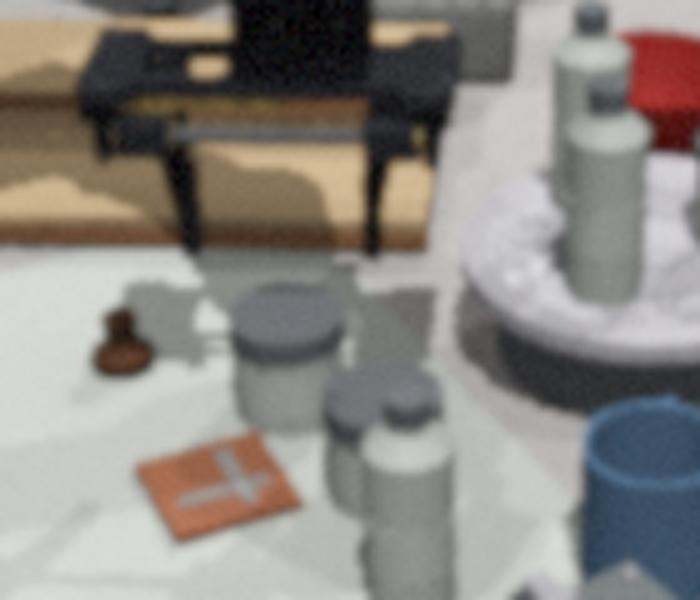

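View pics/g2.png

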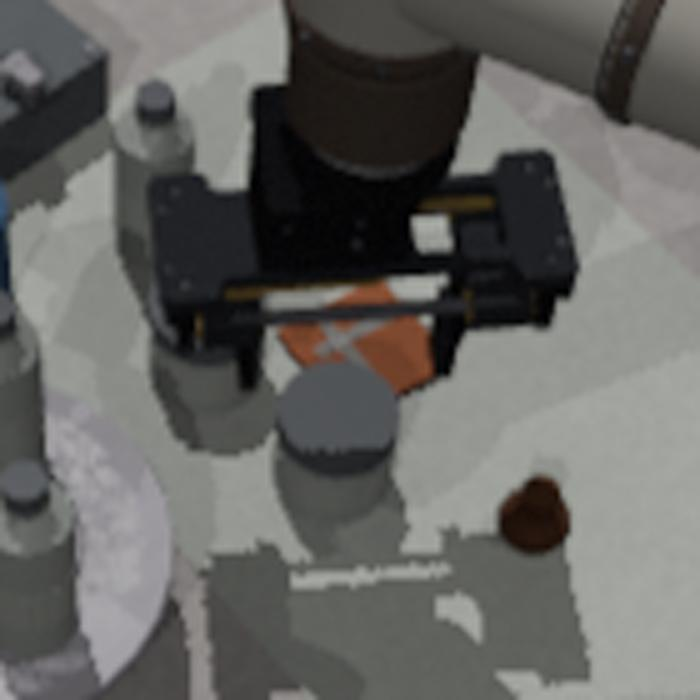

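```bash
python3 - <<'E'
from h import *
S=cam('side');Q=cam('scene')
print(tri(S,(209,220),Q,(349,194.5)));print(tri(S,(244.4,220),Q,(310,197)))
print('jar2 lid',onz(S,(170+288/5,170+312/5),.062),onz(Q,(260+338/5,120+408/5),.062))
E
```

```text
(array([0.39951057, 0.04675987, 0.09625476]), array([-0.9, -0.2, -0.8,  0.2]))
(array([ 0.4817012 , -0.00370406,  0.0977564 ]), array([-0.5, -0.1, -0.5,  0.1]))
jar2 lid [0.43968255 0.01321243 0.062     ] [0.43674392 0.01567143 0.062     ]
```

>>> {"name": "move_arm", "arguments": {
  "increments": [0,0,0,0.025,0,-0.003,0.087,0,0,0,0.045,0,-0.003,0.087,0,0,0,0.06,0,-0.003,0.087,0,0,0,0.068,0,-0.003,0.087,0,0,0,0.068,0,-0.003,0.087,0,0,0,0.068,0,-0.003,0.087,0,0,0,0.068,0,-0.003,0.05,0,0,0,0.068,0,-0.003,0.05,0,0,0,0.068,0,-0.003,0.05,0,0,0,0.068,0,-0.003,0.05,0,0,0,0.068,0,-0.003,0.05]
}}

```text
time_s: 14.67
tcp_pos: [0.4375, 0.0136, 0.0041]
ee_rot: [[0.001, -0.854, 0.521], [0.0, 0.521, 0.854], [-1.0, -0.0, 0.001]]
wrist_force: [-1.8, 0.8, 4.9]
gripper_width: 0.708
```

```bash
python3 - <<'E'
from h import *
s=r.sense();print(s['tcp_pos'],s['wrist_force'],s['gripper_width']*87)
cap('side','sd11.png');crop('sd11.png',170,170,310,290,5,'g.png')
E
```

```text
[0.43746773 0.0136477  0.00411904] [-1.76535167  0.78481878  4.86348753] 61.63550502039457
```

View pics/g.png

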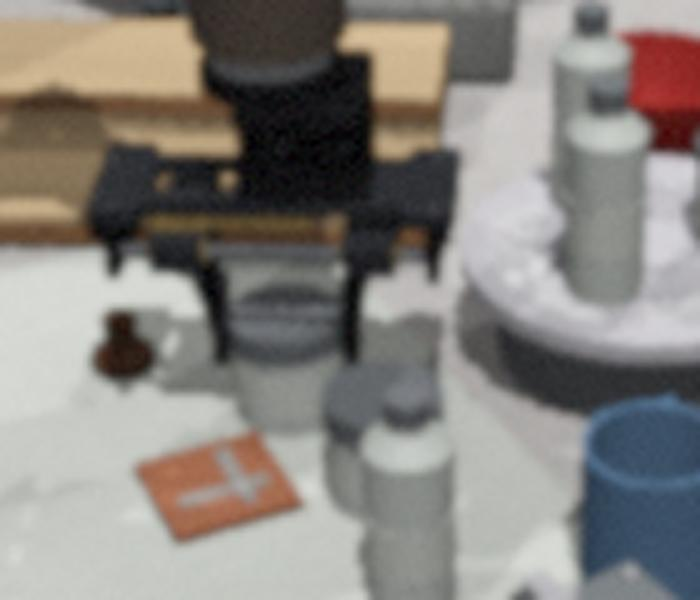

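>>> {"name": "move_arm", "arguments": {
  "increments": [0,0,0,-0.02,0,0,0.05,0,0,0,-0.05,0,0,0.05,0,0,0,-0.08,0,0,0.05,0,0,0,-0.1,0,0,0.05,0,0,0,-0.1,0,0,0.05]
}}

```text
time_s: 15.13
tcp_pos: [0.44, 0.0144, 0.1075]
ee_rot: [[0.008, -0.854, 0.52], [0.003, 0.52, 0.854], [-1.0, -0.006, 0.007]]
wrist_force: [1.2, 1.4, -2.9]
gripper_width: 0.705
```

```bash
python3 - <<'E'
from h import *
s=r.sense();print(s['tcp_pos'],s['wrist_force'],s['gripper_width']*87)
cap('side','sd12.png');crop('sd12.png',140,155,275,240,5.5,'g.png')
crop('sb.png',300,250,480,370,4.4,'g2.png')
E
```

```text
[0.44000519 0.01439086 0.1075241 ] [ 1.19441356  1.41016559 -2.87345141] 61.32044506706089
```

View pics/g.png

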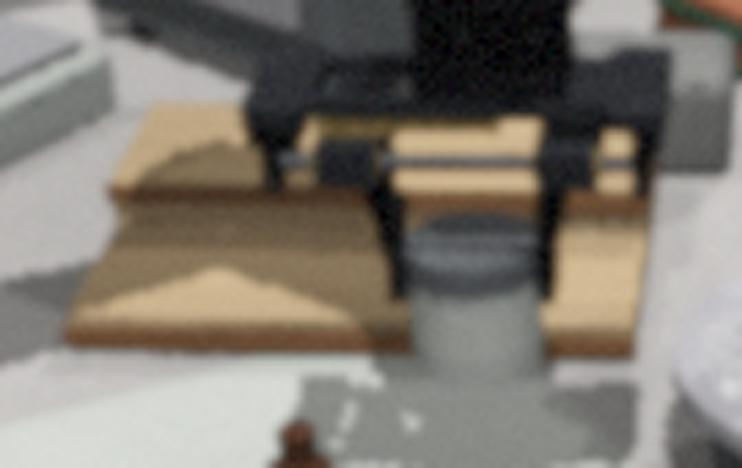

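View pics/g2.png

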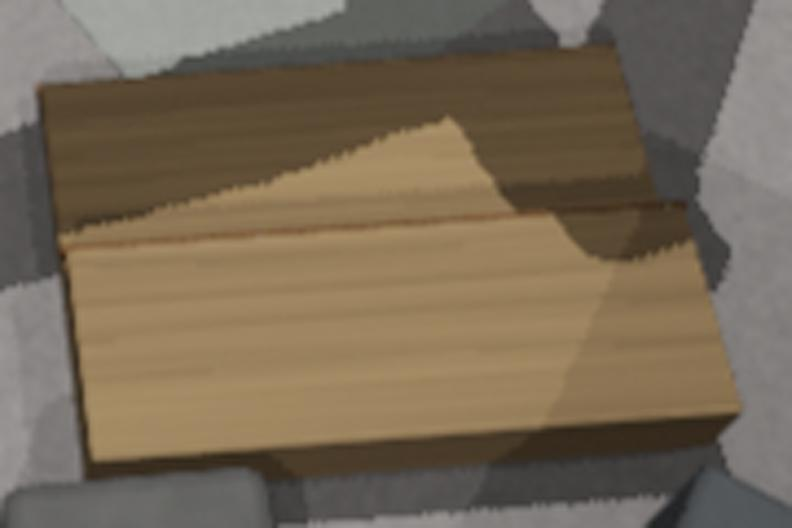

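```bash
python3 - <<'E'
from h import *
np.set_printoptions(precision=4,suppress=True)
S=cam('side');Q=cam('scene')
a=lambda u,v:(140+u/5.5,155+v/5.5); b=lambda u,v:(300+u/4.4,250+v/4.4)
L=[onz(Q,b(40,88),.025),onz(Q,b(615,45),.025)]
H=[onz(Q,b(*p),.055) for p in [(65,248),(688,202),(740,410),(90,460)]]
LS=[onz(S,a(*p),.025) for p in [(633,343),(72,330)]]
HS=[onz(S,a(*p),.055) for p in [(650,198),(112,187),(153,104)]]
# fit rack pose: points local (x,y) from rack origin
loc=np.array([[-.11,-.16],[-.11,.16],[0,-.16],[0,.16],[.11,.16],[.11,-.16]])
def fit(l,w):
    l=np.array(l);w=np.array(w)[:,:2];lc=l-l.mean(0);wc=w-w.mean(0)
    th=np.arctan2((lc[:,0]*wc[:,1]-lc[:,1]*wc[:,0]).sum(),(lc*wc).sum());R=np.array([[np.cos(th),-np.sin(th)],[np.sin(th),np.cos(th)]])
    t=w.mean(0)-R@l.mean(0);return np.degrees(th),t,(l@R.T+t-w)*1000,R
for n,l,w in [('scene',loc,L+H),('side',loc[:5],LS+HS)]:
    th,t,res,R=fit(l,w);print(n,th,t,'low',t+R@[-.055,0],'high',t+R@[.055,0]);print(res)
th,t,res,R=fit(np.vstack([loc,loc[:5]]),L+H+LS+HS);print(th,t)
for y in (-.095,0,.095): print(y,'low',t+R@[-.055,y],'high',t+R@[.055,y])
E
```

```text
scene 58.27313990048576 [0.5015 0.302 ] low [0.4726 0.2552] high [0.5304 0.3488]
[[-1.3889 -2.5774]
 [-1.1746 -1.3733]
 [ 0.5805  0.4985]
 [ 2.3547 -0.4501]
 [-0.9417  2.5916]
 [ 0.5699  1.3106]]
side 57.735548781513394 [0.498  0.2841] low [0.4686 0.2376] high [0.5273 0.3306]
[[ 4.4924  2.5351]
 [-2.5318  7.1522]
 [-0.0952 -2.4499]
 [-1.5484 -0.1321]
 [-0.3171 -7.1053]]
58.33025663685031 [0.4999 0.2941]
-0.095 low [0.5519 0.1974] high [0.6096 0.291 ]
0 low [0.471  0.2472] high [0.5288 0.3409]
0.095 low [0.3902 0.2971] high [0.4479 0.3907]
```

>>> {"name": "move_arm", "arguments": {
  "increments": [0,0,0,-0.035,0,0.01,0.05,0,0,0,-0.065,0.015,0.03,0.05,0,0,0,-0.09,0.025,0.06,0.05,0,0,0,-0.12,0.035,0.09,0.05,0,0,0,-0.12,0.045,0.13,0.05,0,0,0,-0.12,0.055,0.17,0.05,0,0,0,-0.12,0.065,0.21,0.05,0,0,0,-0.12,0.075,0.25,0.05,0,0,0,-0.12,0.085,0.285,0.05,0,0,0,-0.12,0.0938,0.315,0.05,0,0,0,-0.12,0.0938,0.3313,0.05,0,0,0,-0.12,0.0938,0.3313,0.05]
}}

```text
time_s: 16.18
tcp_pos: [0.5296, 0.3479, 0.2186]
ee_rot: [[-0.005, -0.855, 0.519], [-0.003, 0.519, 0.855], [-1.0, 0.002, -0.005]]
wrist_force: [-0.1, -0.4, -3.7]
gripper_width: 0.706
```

```bash
python3 - <<'E'
from h import *
import pickle
s=r.sense();print(s['tcp_pos'],s['wrist_force'],s['gripper_width']*87,s['joint_velocities'])
pickle.dump(cam('wrist'),open('wd.pkl','wb'));cap('wrist','wd.png')
E
```

```text
[0.52964316 0.34794161 0.21863686] [-0.12498209 -0.36008859 -3.70778756] 61.42856381415578 [-1.48193385 -2.97416432 -3.91204865 -0.28491208 -1.73524801  0.29163742]
```

View pics/wd.png

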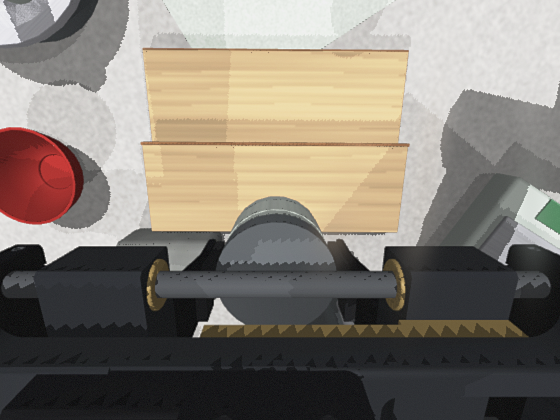

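```bash
python3 - <<'E'
from h import *
im=cv2.imread('pics/wd.png')
tiles=[cv2.resize(im[y-16:y+16,x-20:x+20],None,fx=6,fy=6,interpolation=cv2.INTER_CUBIC) for x,y in [(143,49),(408,50),(142,143),(408,145),(152,231),(396,233)]]
cv2.imwrite('pics/g.png',np.vstack([np.hstack(tiles[i:i+2]) for i in (0,2,4)]))
E
```

```text
(no output)
```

View pics/g.png

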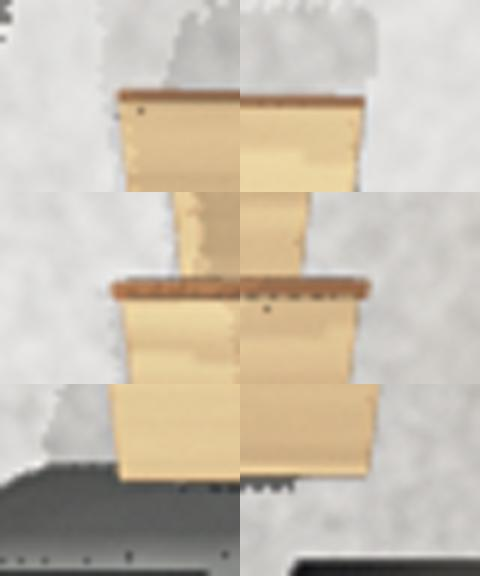

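```bash
python3 - <<'E'
from h import *
import pickle
np.set_printoptions(precision=4,suppress=True)
W=pickle.load(open('wd.pkl','rb'))
w=[onz(W,(142.7,49.2),.025),onz(W,(408.5,51),.025),onz(W,(140.7,143.2),.055),onz(W,(409.7,145),.055),onz(W,(397.7,232.2),.055),onz(W,(151.7,231),.055)]
loc=np.array([[-.11,-.16],[-.11,.16],[0,-.16],[0,.16],[.11,.16],[.11,-.16]])
l=loc;w=np.array(w)[:,:2];lc=l-l.mean(0);wc=w-w.mean(0)
th=np.arctan2((lc[:,0]*wc[:,1]-lc[:,1]*wc[:,0]).sum(),(lc*wc).sum());R=np.array([[np.cos(th),-np.sin(th)],[np.sin(th),np.cos(th)]])
t=w.mean(0)-R@l.mean(0);print(np.degrees(th),t,'low',t+R@[-.055,0],'high',t+R@[.055,0]);print((l@R.T+t-w)*1000)
s=r.sense();print(s['tcp_pos'],R.T@(s['tcp_pos'][:2]-t))
E
```

```text
58.286747072457715 [0.501  0.2995] low [0.4721 0.2527] high [0.5299 0.3463]
[[ 0.4103 -1.3849]
 [-1.478  -0.0925]
 [-0.0795  1.0929]
 [ 1.0093  0.165 ]
 [-0.4586  0.4466]
 [ 0.5964 -0.2271]]
[0.5288 0.3461 0.2191] [0.0542 0.0008]
```

>>> {"name": "move_arm", "arguments": {
  "increments": [0,0,0,0,0.03,-0.03,0.05,0,0,0,0,0.06,-0.06,0.05,0,0,0,0.02,0.0994,-0.09,0.05,0,0,0,0.05,0.0994,-0.1087,0.05,0,0,0,0.09,0.0994,-0.1087,0.05,0,0,0,0.12,0.0994,-0.1087,0.05,0,0,0,0.15,0.0994,-0.1087,0.05,0,0,0,0.17,0.0994,-0.1087,0.05,0,0,0,0.182,0.0994,-0.1087,0.05,0,0,0,0.189,0.0994,-0.1087,0.05,0,0,0,0.193,0.0994,-0.1087,0.05,0,0,0,0.193,0.0994,-0.1087,0.05]
}}

```text
time_s: 17.23
tcp_pos: [0.3879, 0.3031, 0.0303]
ee_rot: [[-0.001, -0.853, 0.521], [-0.002, 0.521, 0.853], [-1.0, 0.0, -0.002]]
wrist_force: [0.6, 0.6, -2.8]
gripper_width: 0.706
```

```bash
python3 - <<'E'
from h import *
s=r.sense();print(s['tcp_pos'],s['wrist_force'],s['gripper_width']*87)
cap('side','sd13.png');crop('sd13.png',130,150,290,250,5,'g.png')
cap('scene','s13.png');crop('s13.png',300,220,480,370,4.4,'g2.png')
E
```

```text
[0.38794627 0.30314406 0.03027775] [ 0.56698393  0.56939288 -2.79366393] 61.43417894942368
```

View pics/g.png

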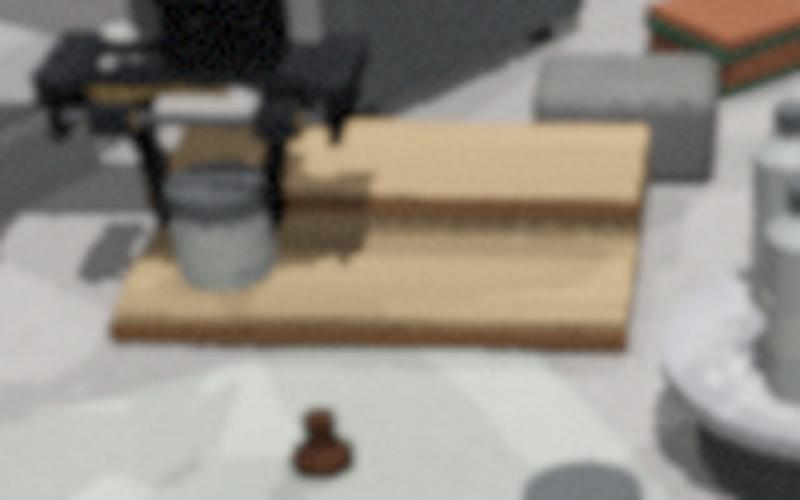

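View pics/g2.png

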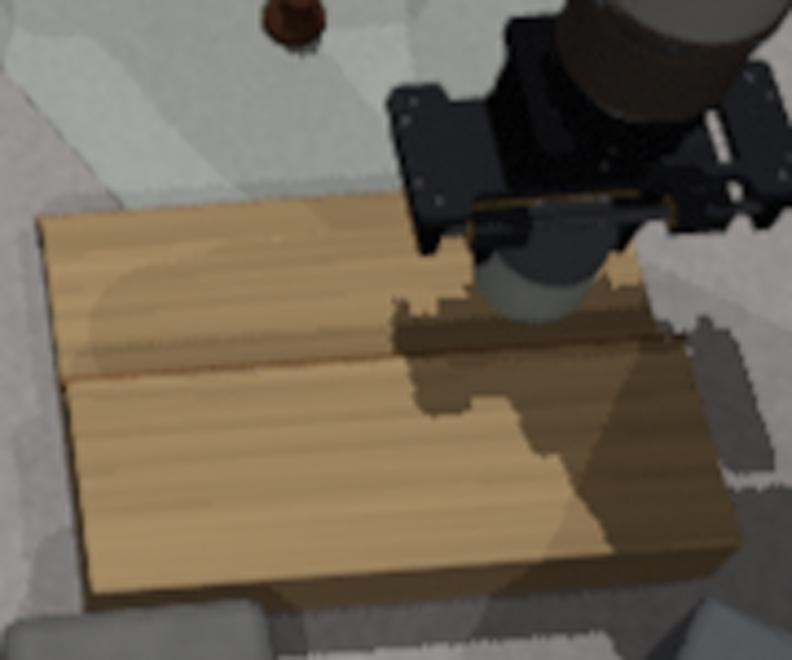

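>>> {"name": "move_arm", "arguments": {
  "increments": [0,0,0,0.001,0,0,0.05,0,0,0,0.002,0,0,0.05,0,0,0,0.002,0,0,0.05]
}}

```text
time_s: 17.58
tcp_pos: [0.3886, 0.3046, 0.0292]
ee_rot: [[0.001, -0.854, 0.521], [0.001, 0.521, 0.854], [-1.0, -0.0, 0.001]]
wrist_force: [0.2, -0.0, -3.2]
gripper_width: 0.706
```

>>> {"name": "move_arm", "arguments": {
  "increments": [0,0,0,0,0,0,0.065,0,0,0,0,0,0,0.07,0,0,0,0,0,0,0.078,0,0,0,0,0,0,0.08,0,0,0,-0.01,0,0,0.08,0,0,0,-0.04,0,0,0.08,0,0,0,-0.08,0,0,0.087,0,0,0,-0.12,0,0,0.087,0,0,0,-0.16,0,0,0.087,0,0,0,-0.18,0,-0.02,0.087,0,0,0,-0.18,0,-0.02,0.087]
}}

```text
time_s: 18.5
tcp_pos: [0.3789, 0.2877, 0.2146]
ee_rot: [[0.007, -0.854, 0.521], [0.008, 0.521, 0.854], [-1.0, -0.001, 0.01]]
wrist_force: [0.2, 0.5, 0.1]
gripper_width: 0.998
```

```bash
python3 - <<'E'
from h import *
s=r.sense();print(s['tcp_pos'],s['wrist_force'],s['gripper_width']*87)
cap('side','sd14.png');crop('sd14.png',130,150,290,250,5,'g.png')
cap('scene','s14.png')
E
```

```text
[0.37888821 0.28769734 0.21455547] [0.17282526 0.54493511 0.14303696] 86.85253361297563
```

View pics/s14.png

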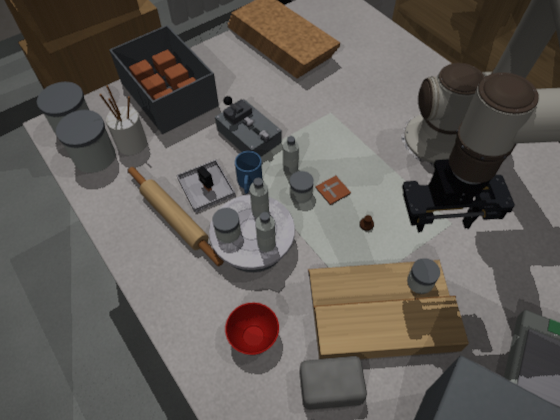

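View pics/g.png

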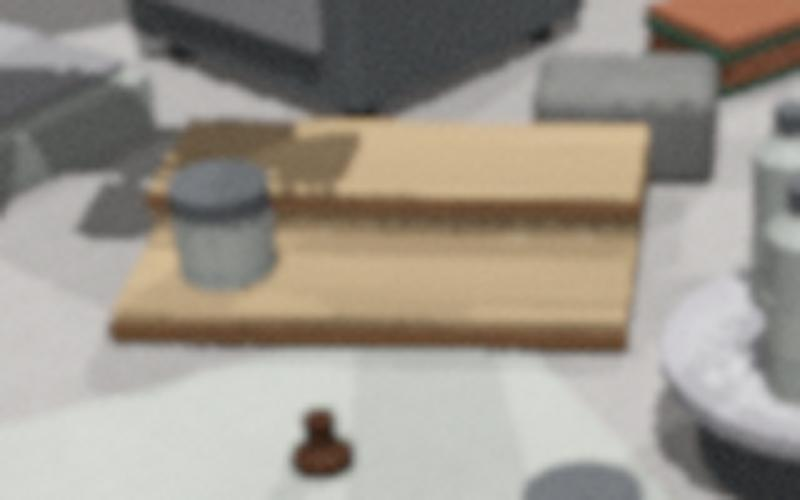

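```bash
cat >> h.py <<'E'
def rack(p):
    th=np.radians(58.3);R=np.array([[np.cos(th),-np.sin(th)],[np.sin(th),np.cos(th)]]);return R.T@(np.asarray(p)[:2]-[.5006,.300])
E
python3 - <<'E'
from h import *
crop('s14.png',395,250,455,305,10,'g.png');crop('s14.png',280,160,330,215,10,'g2.png')
E
```

```text
(no output)
```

View pics/g.png

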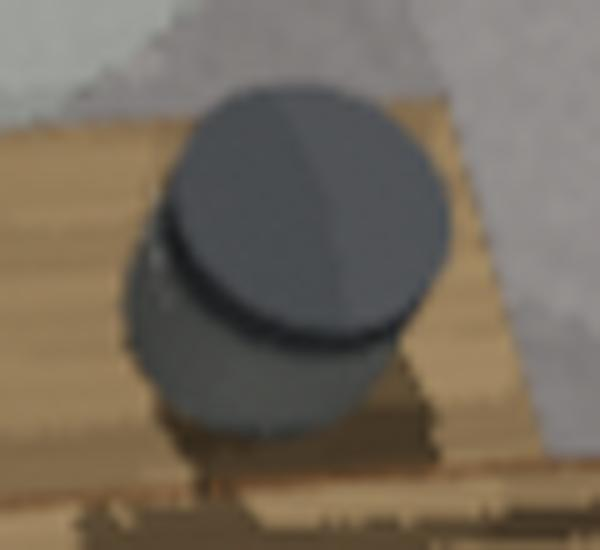

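View pics/g2.png

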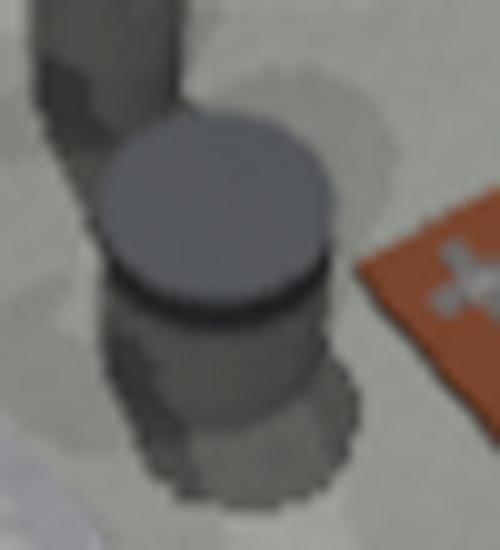

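```bash
python3 - <<'E'
from h import *
Q=cam('scene')
p=onz(Q,(395+31.2,250+20.8),.087);print(p,rack(p)+[.055,0])
p=onz(Q,(280+21.7,160+20.7),.062);print('jar1',p)
E
```

```text
[0.39008327 0.30834355 0.087     ] [0.00402537 0.09841316]
jar1 [ 0.44922138 -0.07635807  0.062     ]
```

>>> {"name": "move_arm", "arguments": {
  "increments": [0,0,0,0,-0.2506,-0.2752,0.087,0,0,0,0,-0.2506,-0.2752,0.087,0,0,0,0,-0.2506,-0.2752,0.087,0,0,0,0,-0.2506,-0.2752,0.087,0,0,0,0,-0.2506,-0.2752,0.087,0,0,0,0,-0.2506,-0.2752,0.087,0,0,0,0,-0.2506,-0.2752,0.087,0,0,0,0,-0.2506,-0.2752,0.087,0,0,0,0,-0.2506,-0.2752,0.087,0,0,0,0.02,-0.2506,-0.2752,0.087,0,0,0,0.06,-0.2506,-0.2752,0.087,0,0,0,0.1,-0.2506,-0.2752,0.087]
}}

```text
time_s: 19.6
tcp_pos: [0.4486, -0.0794, 0.1069]
ee_rot: [[0.001, -0.852, 0.523], [0.0, 0.523, 0.852], [-1.0, -0.001, 0.001]]
wrist_force: [0.1, -0.0, -1.4]
gripper_width: 1.003
```

```bash
python3 - <<'E'
from h import *
s=r.sense();print(s['tcp_pos'])
cap('side','sd15.png');crop('sd15.png',170,170,310,310,5,'g.png')
E
```

```text
[ 0.44864954 -0.07939302  0.10689234]
```

View pics/g.png

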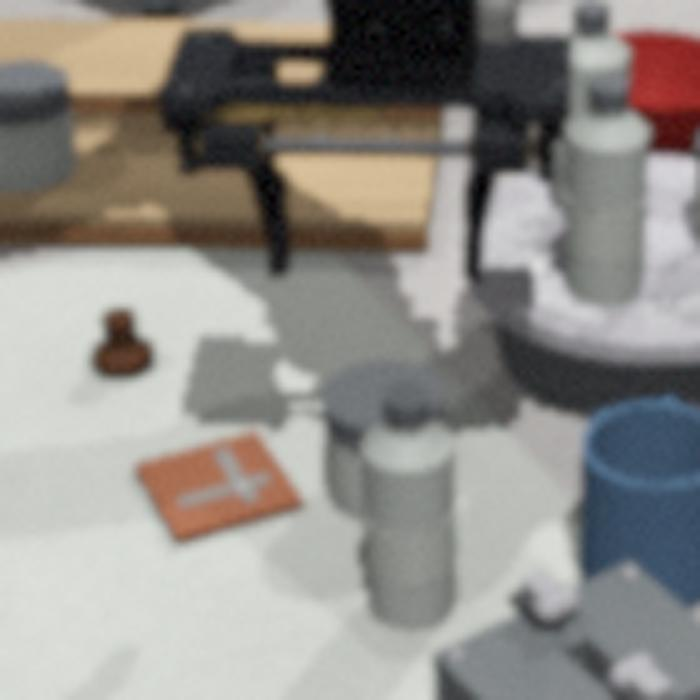

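>>> {"name": "move_arm", "arguments": {
  "increments": [0,0,0,0.03,0,0,0.087,0,0,0,0.06,0,0,0.087,0,0,0,0.085,0,0,0.087,0,0,0,0.1,0,0,0.087,0,0,0,0.105,0,0,0.087,0,0,0,0.105,0,0,0.087,0,0,0,0.105,0,0,0.05,0,0,0,0.105,0,0,0.05,0,0,0,0.105,0,0,0.05,0,0,0,0.105,0,0,0.05,0,0,0,0.105,0,0,0.05,0,0,0,0.105,0,0,0.05]
}}

```text
time_s: 20.65
tcp_pos: [0.4493, -0.0783, 0.0046]
ee_rot: [[0.002, -0.854, 0.521], [0.0, 0.521, 0.854], [-1.0, -0.002, 0.001]]
wrist_force: [-0.1, -0.4, 4.4]
gripper_width: 0.709
```

```bash
python3 - <<'E'
from h import *
s=r.sense();print(s['tcp_pos'],s['wrist_force'],s['gripper_width']*87)
cap('side','sd16.png');crop('sd16.png',170,170,310,310,5,'g.png')
E
```

```text
[ 0.44926121 -0.07826124  0.00459248] [-0.10100506 -0.39565138  4.43669997] 61.680007662247355
```

View pics/g.png

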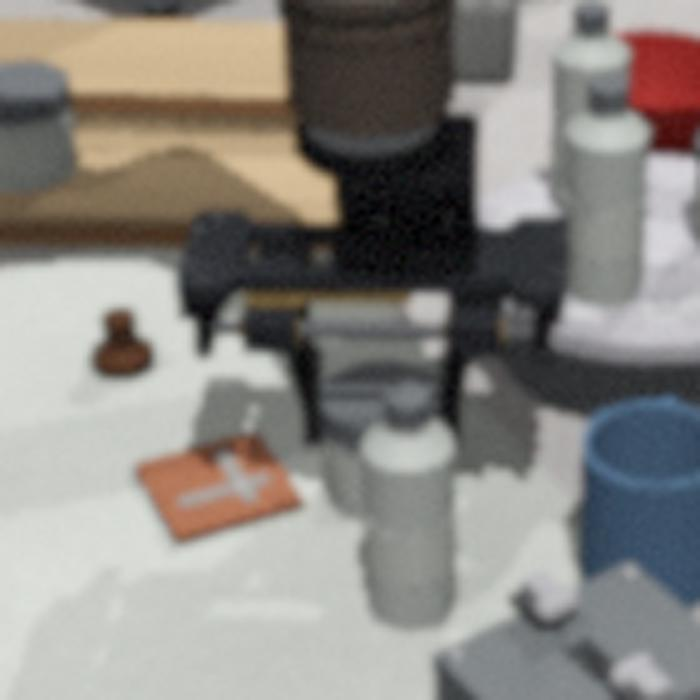

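>>> {"name": "move_arm", "arguments": {
  "increments": [0,0,0,-0.03,0,0,0.05,0,0,0,-0.07,0,0,0.05,0,0,0,-0.1,0.0153,0.0295,0.05,0,0,0,-0.11,0.034,0.065,0.05,0,0,0,-0.11,0.053,0.102,0.05,0,0,0,-0.11,0.072,0.138,0.05,0,0,0,-0.11,0.091,0.175,0.05,0,0,0,-0.11,0.11,0.212,0.05,0,0,0,-0.11,0.129,0.248,0.05,0,0,0,-0.11,0.145,0.28,0.05,0,0,0,-0.1,0.1531,0.2951,0.05,0,0,0,-0.08,0.1531,0.2951,0.05]
}}

```text
time_s: 21.7
tcp_pos: [0.4733, 0.2586, 0.0849]
ee_rot: [[0.005, -0.856, 0.517], [0.005, 0.517, 0.856], [-1.0, -0.002, 0.007]]
wrist_force: [-0.1, -0.7, -3.1]
gripper_width: 0.705
```

>>> {"name": "move_arm", "arguments": {
  "increments": [0,0,0,0.02,0,0,0.05,0,0,0,0.035,0,0,0.05,0,0,0,0.045,0,0,0.05,0,0,0,0.051,0,0,0.05,0,0,0,0.055,0,0,0.05,0,0,0,0.055,0,0,0.05,0,0,0,0.055,0,0,0.05]
}}

```text
time_s: 22.28
tcp_pos: [0.4719, 0.2536, 0.0297]
ee_rot: [[0.001, -0.854, 0.521], [0.001, 0.521, 0.854], [-1.0, -0.0, 0.001]]
wrist_force: [-1.9, -1.0, 1.1]
gripper_width: 0.708
```

```bash
python3 - <<'E'
from h import *
s=r.sense();print(s['tcp_pos'],s['wrist_force'],s['gripper_width']*87,rack(s['tcp_pos']))
cap('side','sd17.png');crop('sd17.png',130,150,290,250,5,'g.png')
E
```

```text
[0.47191897 0.25358092 0.02968111] [-1.88394518 -0.99290565  1.08679685] 61.62357388018025 [-5.45649341e-02  1.02299346e-05]
```

View pics/g.png

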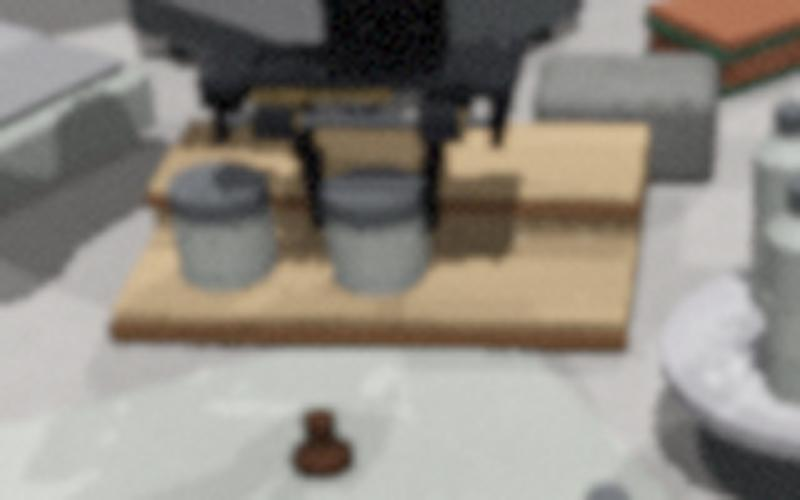

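>>> {"name": "move_arm", "arguments": {
  "increments": [0,0,0,0,0,0,0.065,0,0,0,0,0,0,0.07,0,0,0,0,0,0,0.077,0,0,0,0,0,0,0.077,0,0,0,-0.01,0,0,0.077,0,0,0,-0.04,0,0,0.077,0,0,0,-0.08,0,0,0.08,0,0,0,-0.12,0,0,0.08,0,0,0,-0.16,0,0,0.08,0,0,0,-0.18,0,0,0.08]
}}

```text
time_s: 23.17
tcp_pos: [0.4736, 0.2544, 0.2155]
ee_rot: [[0.008, -0.854, 0.52], [0.005, 0.52, 0.854], [-1.0, -0.004, 0.009]]
wrist_force: [0.7, 0.0, 0.4]
gripper_width: 0.915
```

>>> {"name": "move_arm", "arguments": {
  "increments": [0,0,0,0,-0.1739,-0.3815,0.08,0,0,0,0,-0.1739,-0.3815,0.08,0,0,0,0,-0.1739,-0.3815,0.08,0,0,0,0,-0.1739,-0.3815,0.08,0,0,0,0,-0.1739,-0.3815,0.08,0,0,0,0,-0.1739,-0.3815,0.08,0,0,0,0,-0.1739,-0.3815,0.08,0,0,0,0,-0.1739,-0.3815,0.08,0,0,0,0,-0.1739,-0.3815,0.08,0,0,0,0,-0.1739,-0.3815,0.08,0,0,0,0.0,-0.1739,-0.3815,0.08,0,0,0,0.04,-0.1739,-0.3815,0.08]
}}

```text
time_s: 24.17
tcp_pos: [0.4267, -0.1667, 0.1758]
ee_rot: [[0.018, -0.852, 0.524], [-0.004, 0.524, 0.852], [-1.0, -0.017, 0.006]]
wrist_force: [2.7, 0.3, -0.8]
gripper_width: 0.921
```

```bash
python3 - <<'E'
from h import *
s=r.sense();print(s['tcp_pos'])
cap('side','sd18.png');cap('scene','s18.png');crop('s18.png',230,90,370,230,5,'g2.png')
E
```

```text
[ 0.42673226 -0.16668881  0.17580421]
```

View pics/sd18.png

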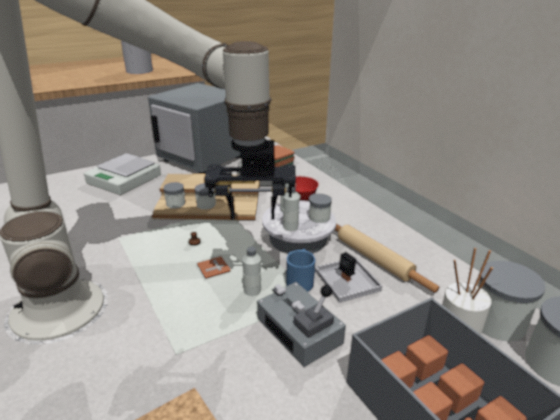

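View pics/g2.png

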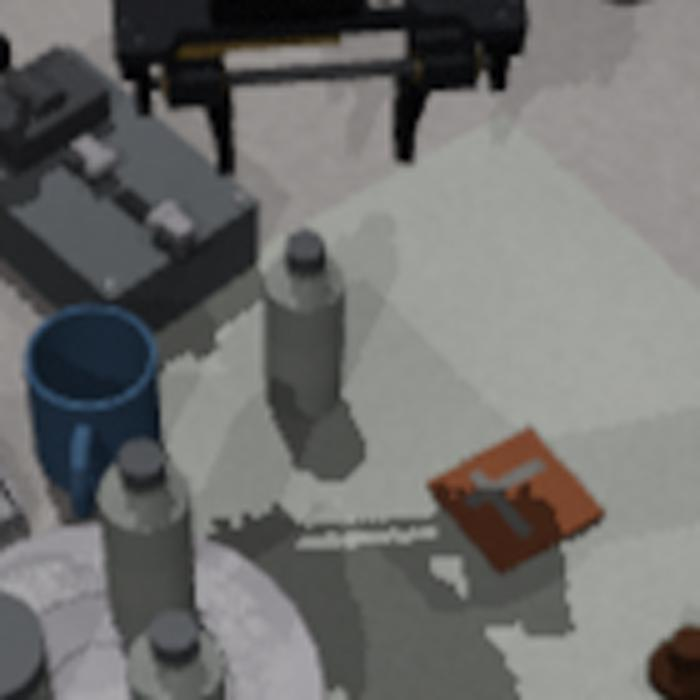

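>>> {"name": "move_arm", "arguments": {
  "increments": [0,0,0,0.02,0,0,0.08,0,0,0,0.05,0,0,0.08,0,0,0,0.08,0,0,0.08,0,0,0,0.105,0,0,0.08,0,0,0,0.122,0,0,0.08,0,0,0,0.132,0,0,0.08,0,0,0,0.132,0,0,0.08,0,0,0,0.132,0,0,0.08]
}}

```text
time_s: 24.93
tcp_pos: [0.4224, -0.1626, 0.0378]
ee_rot: [[0.001, -0.854, 0.519], [-0.001, 0.519, 0.854], [-1.0, -0.001, -0.0]]
wrist_force: [-0.0, -0.3, 0.2]
gripper_width: 0.918
```

```bash
python3 - <<'E'
from h import *
s=r.sense();print(s['tcp_pos'],s['wrist_force'])
cap('side','sd19.png');crop('sd19.png',190,190,310,310,5,'g.png');cap('scene','s19.png');crop('s19.png',230,90,370,230,5,'g2.png')
E
```

```text
[ 0.42239401 -0.16264715  0.03783074] [-0.01044656 -0.26269924  0.2310195 ]
```

View pics/g.png

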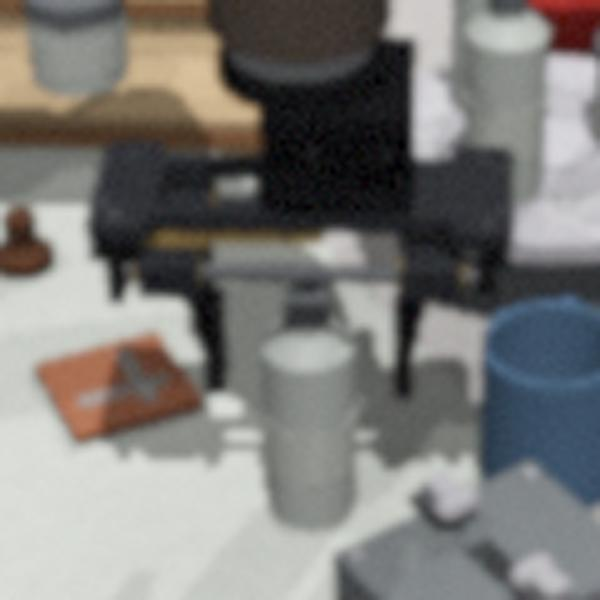

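View pics/g2.png

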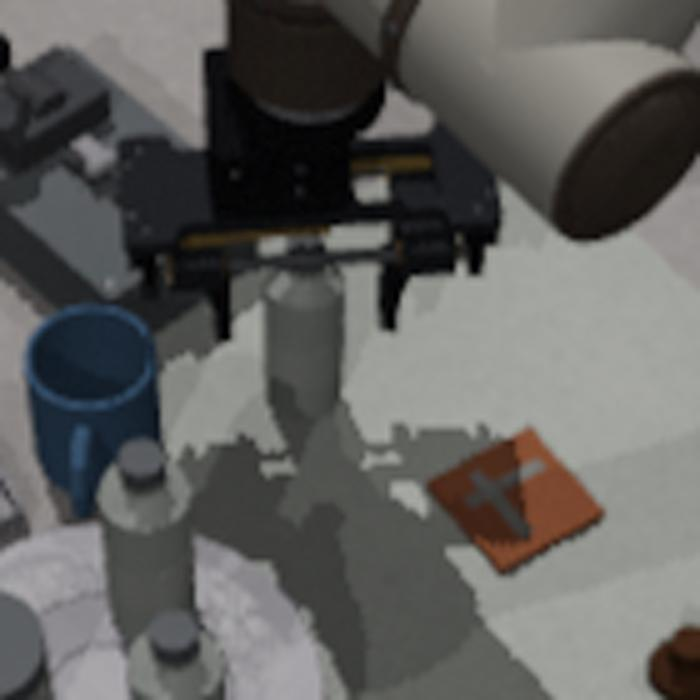

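```bash
python3 - <<'E'
from h import *
S=cam('side');Q=cam('scene')
a=tri(S,(233,267),Q,(308,155));b=tri(S,(271,268.6),Q,(274.4,157.4));print(a,b,(a[0]+b[0])/2)
print(onz(S,(190+307/5,190+292/5),.125))
E
```

```text
(array([ 0.38427307, -0.13517184,  0.06341764]), array([-0.7, -0.1, -0.5,  0.1])) (array([ 0.46152352, -0.18412604,  0.06152768]), array([-0.7, -0. , -0.5,  0. ])) [ 0.4228983  -0.15964894  0.06247266]
[ 0.42020829 -0.1684872   0.125     ]
```

>>> {"name": "move_arm", "arguments": {
  "increments": [0,0,0,0,0,-0.003,0.08,0,0,0,0,0,-0.003,0.03,0,0,0,0,0,-0.003,0.03,0,0,0,0,0,-0.003,0.03,0,0,0,0,0,-0.003,0.03,0,0,0,0,0,-0.003,0.03,0,0,0,0,0,-0.003,0.03,0,0,0,0,0,-0.003,0.03,0,0,0,0,0,-0.003,0.03,0,0,0,-0.02,0,-0.003,0.03,0,0,0,-0.05,0,-0.003,0.03,0,0,0,-0.09,0,-0.003,0.03]
}}

```text
time_s: 26.03
tcp_pos: [0.4165, -0.165, 0.125]
ee_rot: [[-0.009, -0.853, 0.522], [0.001, 0.522, 0.853], [-1.0, 0.008, -0.003]]
wrist_force: [2.5, -0.4, -1.2]
gripper_width: 0.497
```

```bash
python3 - <<'E'
from h import *
s=r.sense();print(s['tcp_pos'],s['wrist_force'],s['gripper_width']*87)
cap('side','sd20.png');crop('sd20.png',190,170,310,310,5,'g.png')
E
```

```text
[ 0.41653796 -0.1650394   0.12496332] [ 2.50213841 -0.42536092 -1.23993228] 43.24593927356366
```

View pics/g.png

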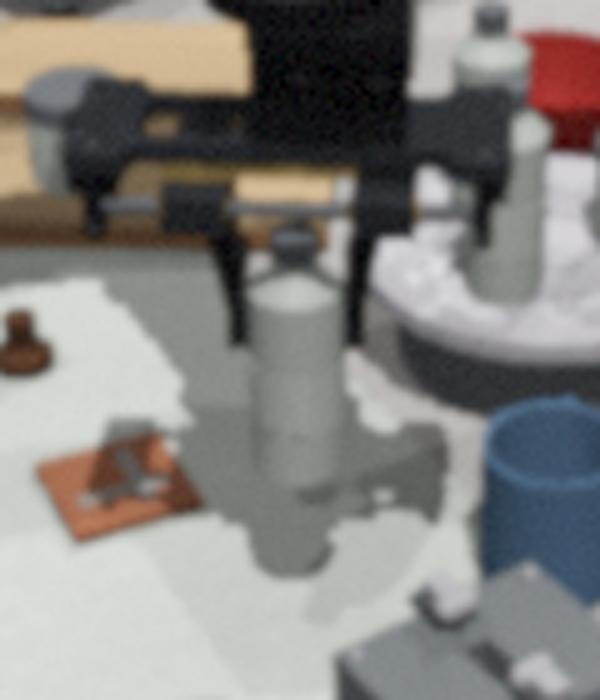

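>>> {"name": "move_arm", "arguments": {
  "increments": [0,0,0,-0.03,0.01,0.018,0.03,0,0,0,-0.05,0.025,0.045,0.03,0,0,0,-0.06,0.044,0.08,0.03,0,0,0,-0.06,0.063,0.115,0.03,0,0,0,-0.06,0.082,0.15,0.03,0,0,0,-0.06,0.101,0.184,0.03,0,0,0,-0.06,0.12,0.219,0.03,0,0,0,-0.06,0.139,0.254,0.03,0,0,0,-0.06,0.158,0.288,0.03,0,0,0,-0.06,0.177,0.323,0.03,0,0,0,-0.06,0.196,0.357,0.03,0,0,0,-0.06,0.215,0.392,0.03]
}}

```text
time_s: 27.08
tcp_pos: [0.4393, 0.2827, 0.186]
ee_rot: [[-0.001, -0.854, 0.521], [-0.001, 0.521, 0.854], [-1.0, 0.001, -0.001]]
wrist_force: [1.1, -1.2, -2.4]
gripper_width: 0.499
```

>>> {"name": "move_arm", "arguments": {
  "increments": [0,0,0,0,0.018,0.033,0.03,0,0,0,0,0.034,0.062,0.03,0,0,0,0,0.046,0.085,0.03,0,0,0,0,0.053,0.098,0.03,0,0,0,0,0.0564,0.103,0.03,0,0,0,0.02,0.0564,0.103,0.03,0,0,0,0.05,0.0564,0.103,0.03,0,0,0,0.07,0.0564,0.103,0.03,0,0,0,0.083,0.0564,0.103,0.03,0,0,0,0.09,0.0564,0.103,0.03,0,0,0,0.093,0.0564,0.103,0.03,0,0,0,0.093,0.0564,0.103,0.03]
}}

```text
time_s: 28.08
tcp_pos: [0.4458, 0.3978, 0.0934]
ee_rot: [[-0.0, -0.853, 0.521], [-0.001, 0.521, 0.853], [-1.0, -0.0, -0.001]]
wrist_force: [1.0, -0.2, -2.3]
gripper_width: 0.5
```

```bash
python3 - <<'E'
from h import *
s=r.sense();print(s['tcp_pos'],s['wrist_force'],s['gripper_width']*87,rack(s['tcp_pos']))
cap('side','sd21.png');crop('sd21.png',130,130,290,250,5,'g.png');cap('scene','s21.png')
E
```

```text
[0.44583992 0.39782504 0.09341407] [ 0.95472649 -0.15073077 -2.30332654] 43.51573334030938 [0.05445576 0.09799477]
```

View pics/g.png

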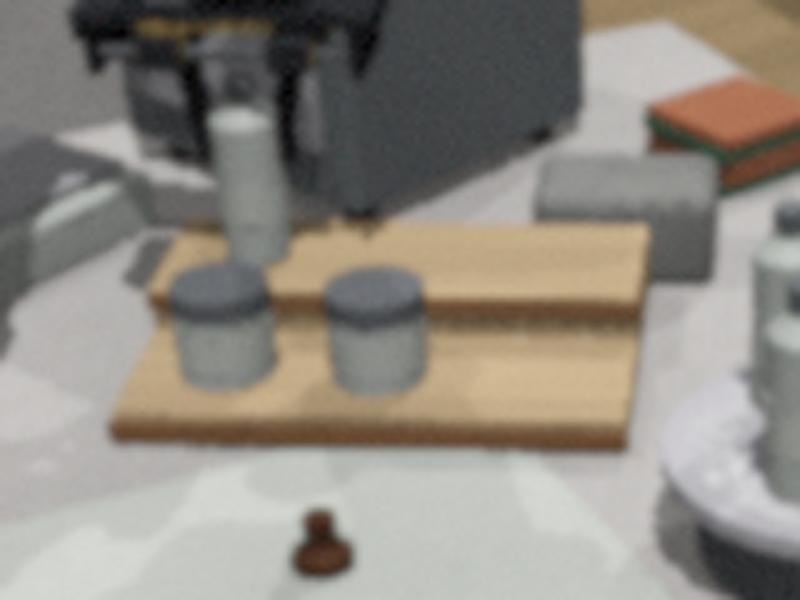

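View pics/s21.png

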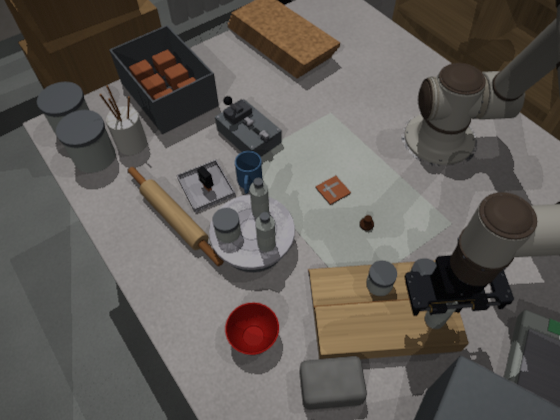

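```bash
python3 - <<'E'
from h import *
S=cam('side');Q=cam('scene')
for C,(x0,y0) in ((S,(130,130)),(Q,(0,0))):
  print([((proj(C,[.446,.398,z])-[x0,y0])*(5 if x0 else 1)).round(1) for z in (.055,.153,.18)])
crop('sd21.png',160,130,205,195,12,'g.png');crop('s21.png',410,260,470,340,9,'g2.png')
E
```

```text
[array([258. , 251.3]), array([242.5, 115.6]), array([238.1,  76.6])]
[array([434. , 320.4]), array([446.1, 302.7]), array([449.8, 297.4])]
```

View pics/g.png

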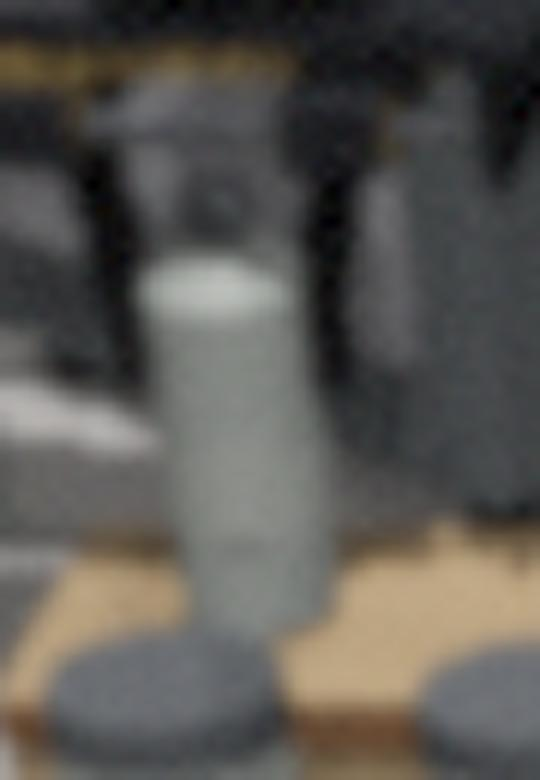

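View pics/g2.png

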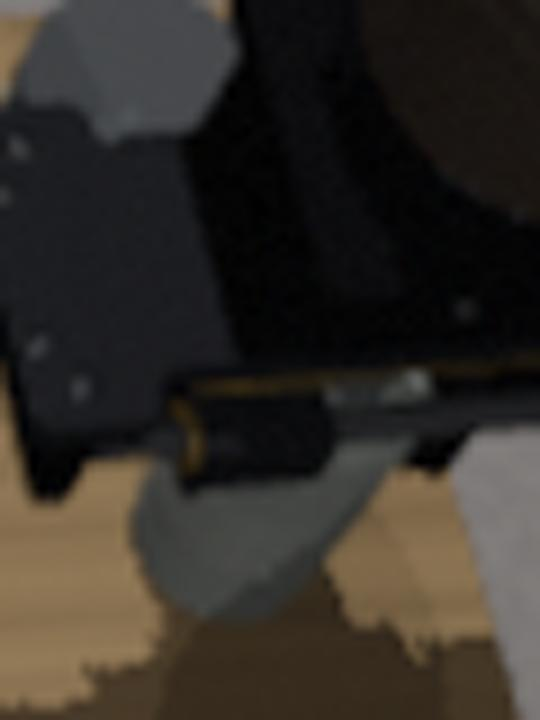

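>>> {"name": "move_arm", "arguments": {
  "increments": [0,0,0,0.001,0,0,0.03,0,0,0,0.002,0,0,0.03,0,0,0,0.002,0,0,0.03]
}}

```text
time_s: 28.43
tcp_pos: [0.4459, 0.3986, 0.0922]
ee_rot: [[0.0, -0.853, 0.521], [0.001, 0.521, 0.853], [-1.0, 0.0, 0.001]]
wrist_force: [-0.3, -0.5, -2.6]
gripper_width: 0.497
```

>>> {"name": "move_arm", "arguments": {
  "increments": [0,0,0,0,0,0,0.045,0,0,0,0,0,0,0.05,0,0,0,0,0,0,0.06,0,0,0,0,0,0,0.07,0,0,0,0,0,0,0.07,0,0,0,-0.01,0,0,0.07,0,0,0,-0.04,0,0,0.07,0,0,0,-0.08,0,0,0.07,0,0,0,-0.12,0,0,0.07,0,0,0,-0.15,0,0,0.07,0,0,0,-0.15,0,0,0.07]
}}

```text
time_s: 29.35
tcp_pos: [0.4489, 0.401, 0.2513]
ee_rot: [[0.012, -0.854, 0.52], [0.012, 0.52, 0.854], [-1.0, -0.004, 0.016]]
wrist_force: [0.9, 0.4, 0.5]
gripper_width: 0.803
```

```bash
python3 - <<'E'
from h import *
s=r.sense();print(s['tcp_pos'],s['wrist_force'],s['gripper_width']*87)
cap('side','sd22.png');crop('sd22.png',130,110,350,260,3.6,'g.png');cap('scene','s22.png');crop('s22.png',170,140,330,290,4.5,'g2.png')
E
```

```text
[0.44892634 0.40104466 0.25129901] [0.94677819 0.36196974 0.5395929 ] 69.84982998121579
```

View pics/g.png

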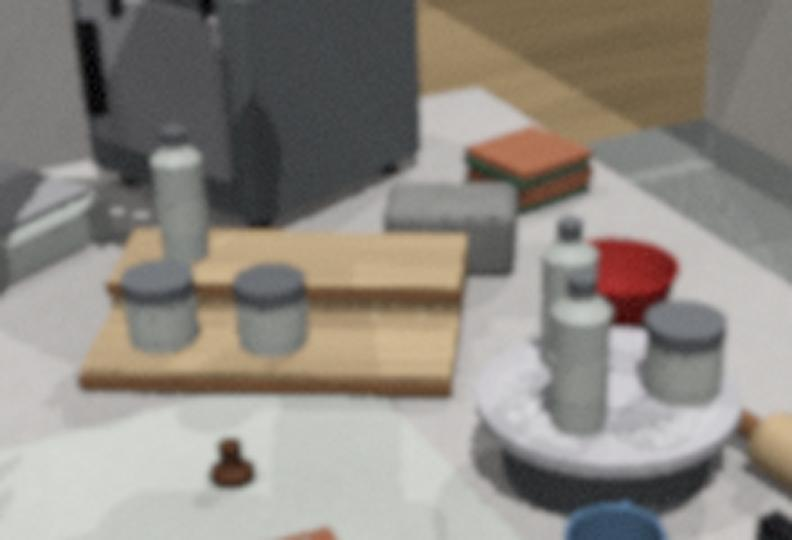

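View pics/g2.png

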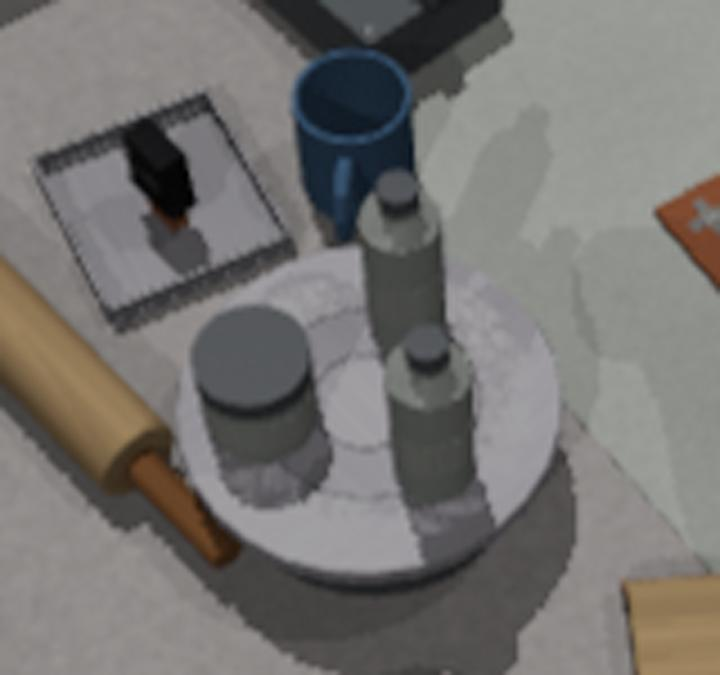

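```bash
python3 - <<'E'
from h import *
S=cam('side');Q=cam('scene')
g=lambda u,v:(130+u/3.6,110+v/3.6);k=lambda u,v:(170+u/4.5,140+v/4.5)
print('A',onz(S,g(582,279),.195),onz(Q,k(397,187),.195),tri(S,g(582,283),Q,k(397,190)))
print('B',onz(S,g(570,227),.195),onz(Q,k(428,342),.195),tri(S,g(570,230),Q,k(428,345)))
# base bottoms
print('A base front',onz(S,g(580,425),.07),'wheel',onz(Q,k(368,405),.07))
print('B base scene near',onz(Q,k(435,500),.07),'A sh', onz(Q,k(400,222),.168))
print('jara',onz(S,g(685,325),.132),onz(Q,k(252,357),.132))
print([proj(Q,[.6415,.0325,z]) for z in (.07,.195)],[proj(S,[.6415,.0325,z]) for z in (.07,.195)])
E
```

```text
A [ 0.59172136 -0.06568347  0.195     ] [ 0.59466933 -0.05587254  0.195     ] (array([ 0.59415759, -0.05923128,  0.18835468]), array([-0.6, -0. , -0.5,  0. ]))
B [0.63020185 0.01388872 0.195     ] [0.63602084 0.03029858 0.195     ] (array([0.63544325, 0.02610196, 0.18637197]), array([-0.7, -0. , -0.7,  0.1]))
A base front [ 0.59418304 -0.06400528  0.07      ] wheel [ 0.64241319 -0.02463938  0.07      ]
B base scene near [0.64697806 0.04483404 0.07      ] A sh [ 0.59572785 -0.05379691  0.168     ]
jara [ 0.6862524  -0.06496563  0.132     ] [ 0.6928456  -0.05093306  0.132     ]
[array([265.56207604, 246.26555237]), array([263.63414597, 217.93655232])] [array([287.5494498 , 208.69633251]), array([288.31530747, 169.76625985])]
```

>>> {"name": "move_arm", "arguments": {
  "increments": [0,0,0,0,-0.3643,-0.313,0.08,0,0,0,0,-0.3643,-0.313,0.08,0,0,0,0,-0.3643,-0.313,0.08,0,0,0,0,-0.3643,-0.313,0.08,0,0,0,0,-0.3643,-0.313,0.08,0,0,0,0,-0.3643,-0.313,0.08,0,0,0,0,-0.3643,-0.313,0.08,0,0,0,0,-0.3643,-0.313,0.08,0,0,0,0,-0.3643,-0.313,0.08,0,0,0,0,-0.3643,-0.313,0.08,0,0,0,0.0,-0.3643,-0.313,0.08,0,0,0,0.0,-0.3643,-0.313,0.08]
}}

```text
time_s: 30.45
tcp_pos: [0.5934, -0.0624, 0.2398]
ee_rot: [[-0.004, -0.852, 0.524], [-0.001, 0.524, 0.852], [-1.0, 0.003, -0.003]]
wrist_force: [0.6, 0.8, -1.0]
gripper_width: 0.92
```

>>> {"name": "move_arm", "arguments": {
  "increments": [0,0,0,0,0,0,0.08,0,0,0,0.02,0,0,0.08,0,0,0,0.04,0,0,0.08,0,0,0,0.04,0,0,0.08]
}}

```text
time_s: 30.78
tcp_pos: [0.59, -0.0581, 0.1961]
ee_rot: [[-0.011, -0.853, 0.522], [0.001, 0.522, 0.853], [-1.0, 0.01, -0.005]]
wrist_force: [0.0, -0.2, -0.7]
gripper_width: 0.92
```

```bash
python3 - <<'E'
from h import *
s=r.sense();print(s['tcp_pos'],s['wrist_force'])
cap('side','sd23.png');crop('sd23.png',220,130,370,260,5,'g.png');cap('scene','s23.png');crop('s23.png',180,110,330,270,4.5,'g2.png')
E
```

```text
[ 0.58996915 -0.05814801  0.196146  ] [ 0.03391747 -0.17501907 -0.65447753]
```

View pics/g.png

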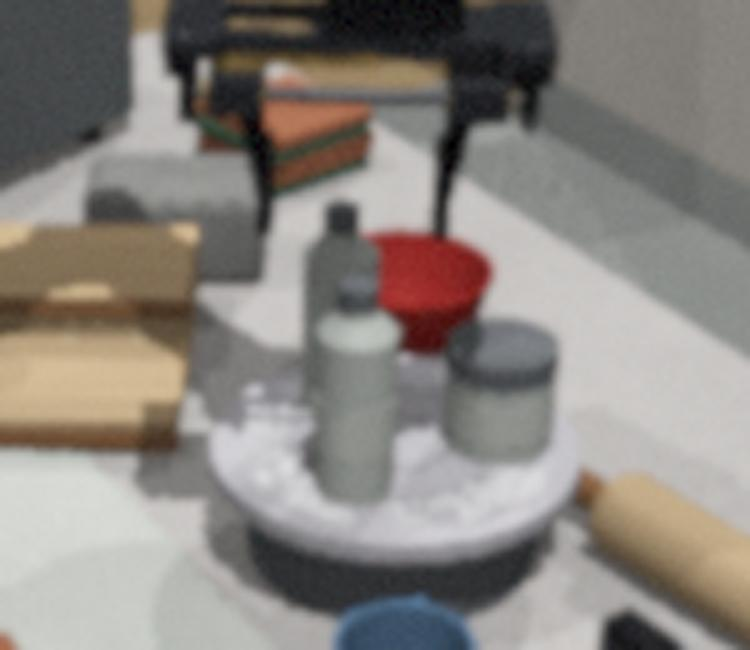

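View pics/g2.png

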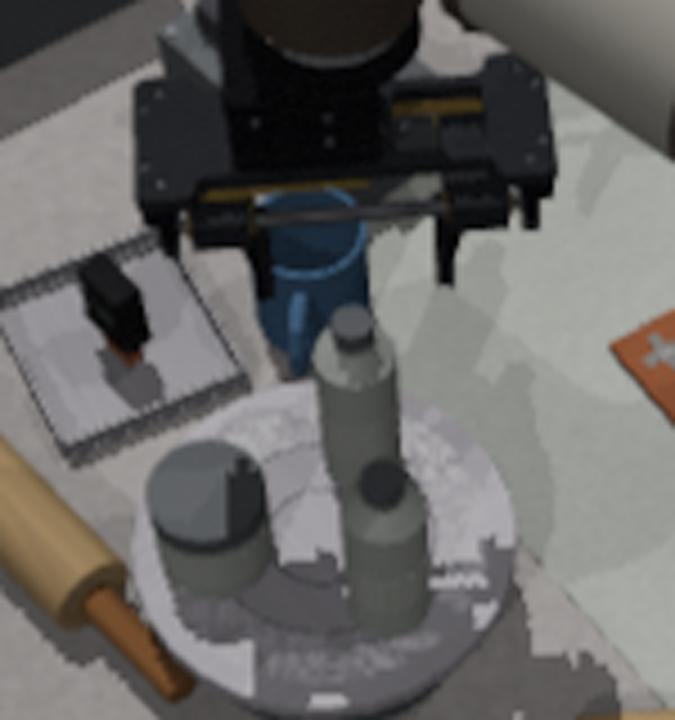

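>>> {"name": "move_arm", "arguments": {
  "increments": [0,0,0,0.015,0,0,0.08,0,0,0,0.035,0,0,0.08,0,0,0,0.055,0,0,0.08,0,0,0,0.072,0,0,0.08,0,0,0,0.085,0,0,0.08,0,0,0,0.092,0,0,0.08,0,0,0,0.092,0,0,0.08,0,0,0,0.092,0,0,0.08]
}}

```text
time_s: 31.55
tcp_pos: [0.5945, -0.0583, 0.1108]
ee_rot: [[0.001, -0.854, 0.52], [-0.0, 0.52, 0.854], [-1.0, -0.001, 0.0]]
wrist_force: [0.4, -0.2, 0.2]
gripper_width: 0.923
```

```bash
python3 - <<'E'
from h import *
s=r.sense();print(s['tcp_pos'],s['wrist_force'])
cap('side','sd24.png');crop('sd24.png',220,130,370,260,5,'g.png');cap('scene','s24.png');crop('s24.png',180,110,330,270,4.5,'g2.png')
E
```

```text
[ 0.59450088 -0.05828793  0.11077082] [ 0.44300577 -0.15760948  0.23390501]
```

View pics/g.png

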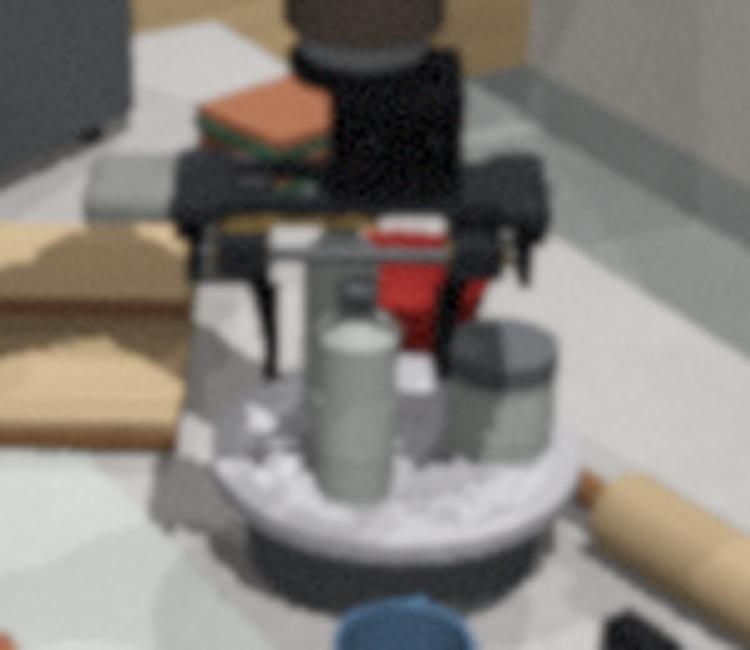

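View pics/g2.png

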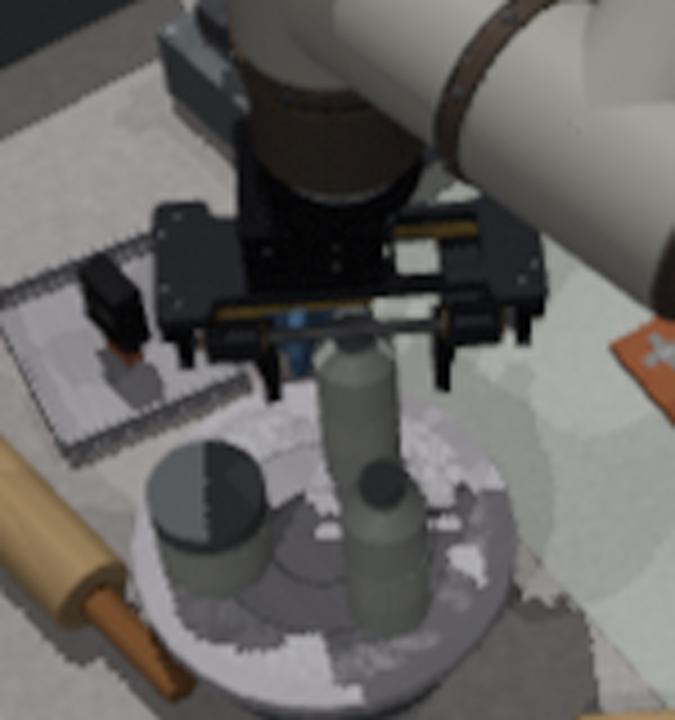

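>>> {"name": "move_arm", "arguments": {
  "increments": [0,0,0,0,0,0,0.03,0,0,0,0,0,0,0.03,0,0,0,0,0,0,0.03,0,0,0,0,0,0,0.03,0,0,0,0,0,0,0.03,0,0,0,0,0,0,0.03,0,0,0,0,0,0,0.03,0,0,0,-0.015,0,0,0.03,0,0,0,-0.045,0,0,0.03,0,0,0,-0.08,0,0,0.03,0,0,0,-0.115,0,0,0.03,0,0,0,-0.14,0,0,0.03]
}}

```text
time_s: 32.65
tcp_pos: [0.5942, -0.0587, 0.2527]
ee_rot: [[0.003, -0.854, 0.521], [-0.0, 0.521, 0.854], [-1.0, -0.002, 0.001]]
wrist_force: [0.6, 0.0, -1.9]
gripper_width: 0.499
```

```bash
python3 - <<'E'
from h import *
s=r.sense();print(s['tcp_pos'],s['wrist_force'],s['gripper_width']*87)
cap('side','sd25.png');crop('sd25.png',180,90,370,260,4,'g.png')
E
```

```text
[ 0.59423007 -0.05870795  0.2526783 ] [ 0.5657763   0.01902173 -1.86961676] 43.38690267980591
```

View pics/g.png

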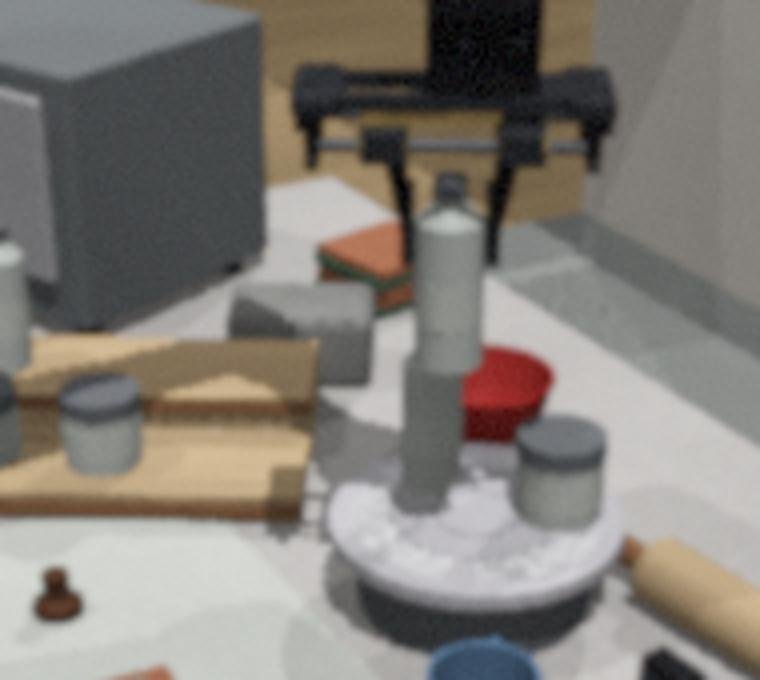

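>>> {"name": "move_arm", "arguments": {
  "increments": [0,0,0,0,0.015,0.018,0.03,0,0,0,0,0.038,0.046,0.03,0,0,0,0,0.063,0.077,0.03,0,0,0,0,0.088,0.108,0.03,0,0,0,0,0.113,0.139,0.03,0,0,0,0,0.139,0.17,0.03,0,0,0,0,0.165,0.201,0.03,0,0,0,0,0.19,0.232,0.03,0,0,0,0,0.215,0.263,0.03,0,0,0,0,0.236,0.289,0.03,0,0,0,0.02,0.25,0.305,0.03,0,0,0,0.05,0.2563,0.3124,0.03]
}}

```text
time_s: 33.7
tcp_pos: [0.5383, 0.3462, 0.2013]
ee_rot: [[0.005, -0.855, 0.518], [0.005, 0.518, 0.855], [-1.0, -0.002, 0.007]]
wrist_force: [0.5, 0.7, -2.3]
gripper_width: 0.493
```

>>> {"name": "move_arm", "arguments": {
  "increments": [0,0,0,0.03,0,0,0.03,0,0,0,0.06,0,0,0.03,0,0,0,0.08,0,0,0.03,0,0,0,0.093,0,0,0.03,0,0,0,0.1,0,0,0.03,0,0,0,0.1035,0,0,0.03,0,0,0,0.1045,0,0,0.03,0,0,0,0.1045,0,0,0.03]
}}

```text
time_s: 34.37
tcp_pos: [0.5382, 0.342, 0.0959]
ee_rot: [[0.001, -0.854, 0.521], [0.001, 0.521, 0.854], [-1.0, -0.0, 0.002]]
wrist_force: [0.6, -0.5, -2.1]
gripper_width: 0.493
```

```bash
python3 - <<'E'
from h import *
s=r.sense();print(s['tcp_pos'],s['wrist_force'],s['gripper_width']*87,rack(s['tcp_pos']))
cap('side','sd26.png');crop('sd26.png',130,110,300,250,4.5,'g.png')
S=cam('side');print([(proj(S,[.538,.3415,z])-[130,110])*4.5 for z in (.055,.153,.18)])
E
```

```text
[0.53823664 0.34204318 0.09588041] [ 0.57607223 -0.48575935 -2.06631033] 42.868336728879676 [ 0.05554779 -0.00992918]
[array([376.06801302, 318.52024909]), array([367.02030358, 196.3863963 ]), array([364.41798154, 161.25798964])]
```

View pics/g.png

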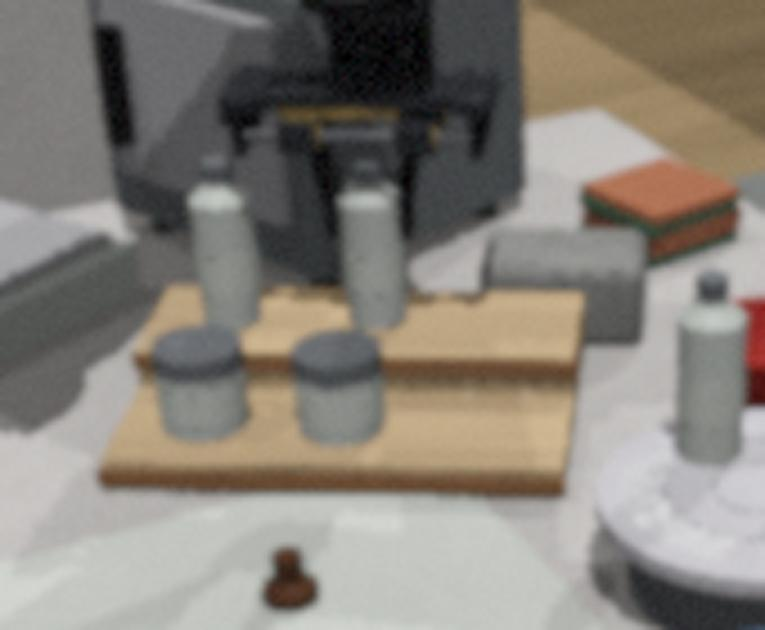

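>>> {"name": "move_arm", "arguments": {
  "increments": [0,0,0,0.001,0,0,0.03,0,0,0,0.002,0,0,0.03,0,0,0,0.002,0,0,0.045,0,0,0,0.002,0,0,0.05,0,0,0,0.002,0,0,0.06,0,0,0,0.002,0,0,0.07,0,0,0,0.002,0,0,0.07,0,0,0,-0.01,0,0,0.07,0,0,0,-0.04,0,0,0.07,0,0,0,-0.08,0,0,0.07,0,0,0,-0.12,0,0,0.07,0,0,0,-0.15,0,0,0.07]
}}

```text
time_s: 35.42
tcp_pos: [0.5385, 0.3419, 0.2491]
ee_rot: [[0.003, -0.854, 0.521], [0.002, 0.521, 0.854], [-1.0, -0.002, 0.003]]
wrist_force: [0.6, -0.5, 0.4]
gripper_width: 0.801
```

```bash
python3 - <<'E'
from h import *
s=r.sense();print(s['tcp_pos'],s['wrist_force'],s['gripper_width']*87,rack(s['tcp_pos']))
cap('side','sd27.png');crop('sd27.png',130,110,350,260,3.6,'g.png')
cap('scene','s27.png');crop('s27.png',170,140,330,290,4.5,'g2.png')
E
```

```text
[0.53848048 0.3418739  0.24905636] [ 0.63991593 -0.45958791  0.43788411] 69.69535737549383 [ 0.0555319  -0.01022559]
```

View pics/g.png

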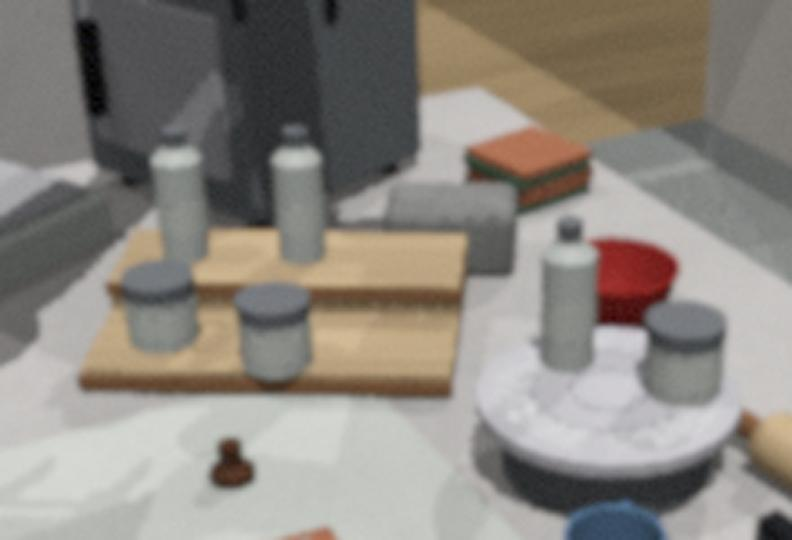

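View pics/g2.png

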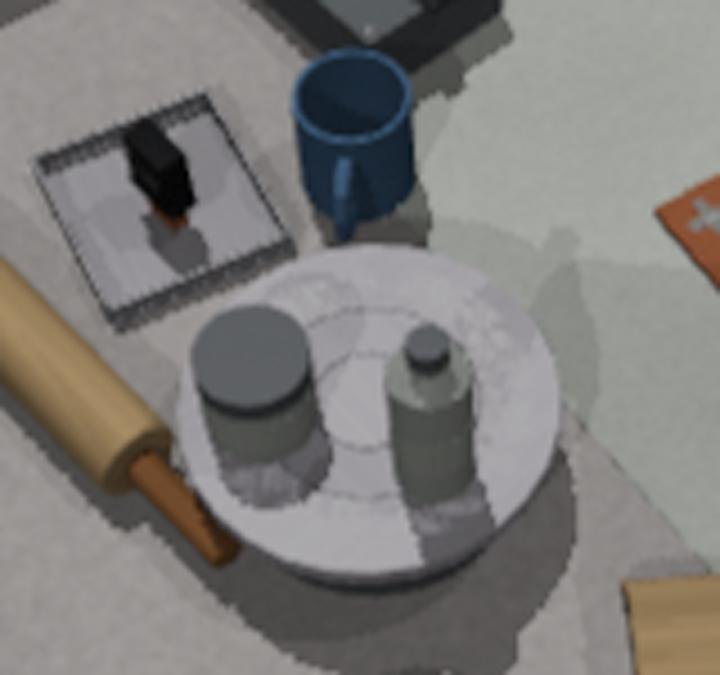

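```bash
python3 - <<'E'
from h import *
crop('s27.png',300,235,480,370,4.4,'g.png')
E
```

```text
(no output)
```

View pics/g.png

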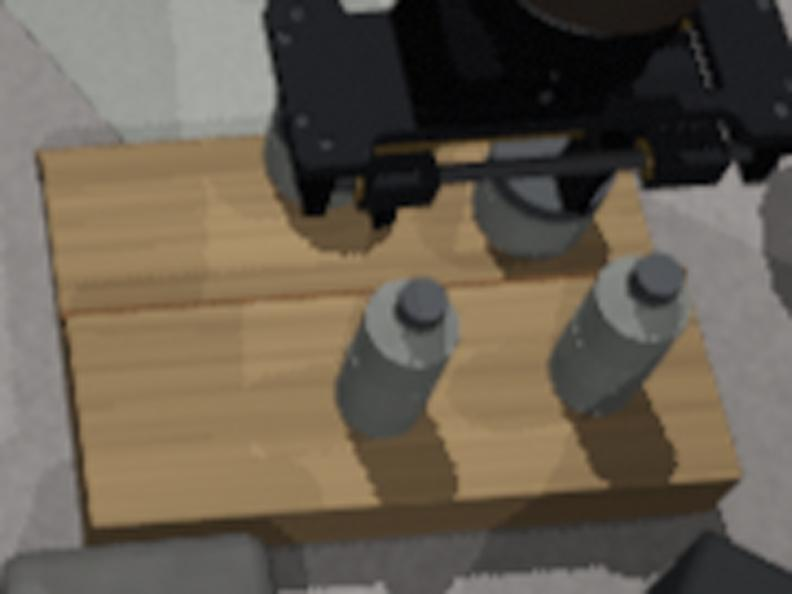

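>>> {"name": "move_arm", "arguments": {
  "increments": [0,0,0,0,-0.2465,-0.2187,0.08,0,0,0,0,-0.2465,-0.2187,0.08,0,0,0,0,-0.2465,-0.2187,0.08,0,0,0,0,-0.2465,-0.2187,0.08,0,0,0,0,-0.2465,-0.2187,0.08,0,0,0,0,-0.2465,-0.2187,0.08,0,0,0,0,-0.2465,-0.2187,0.08,0,0,0,0,-0.2465,-0.2187,0.08,0,0,0,0,-0.2465,-0.2187,0.08,0,0,0,0,-0.2465,-0.2187,0.08,0,0,0,0,-0.2465,-0.2187,0.08]
}}

```text
time_s: 36.43
tcp_pos: [0.6339, 0.0265, 0.2445]
ee_rot: [[-0.001, -0.853, 0.522], [0.0, 0.522, 0.853], [-1.0, 0.001, -0.0]]
wrist_force: [0.2, 0.4, -0.1]
gripper_width: 0.916
```

```bash
python3 - <<'E'
from h import *
s=r.sense();print(s['tcp_pos'],s['wrist_force'])
cap('side','sd28.png');crop('sd28.png',130,150,300,250,4.5,'g.png');cap('scene','s28.png');crop('s28.png',180,170,460,350,2.85,'g2.png')
E
```

```text
[0.63391393 0.02645101 0.24454973] [ 0.17040079  0.36434812 -0.05512305]
```

View pics/g2.png

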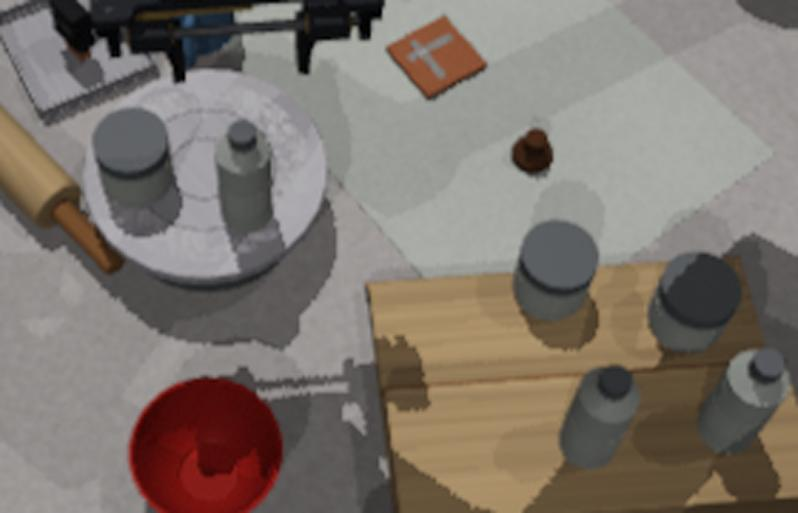

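View pics/g.png

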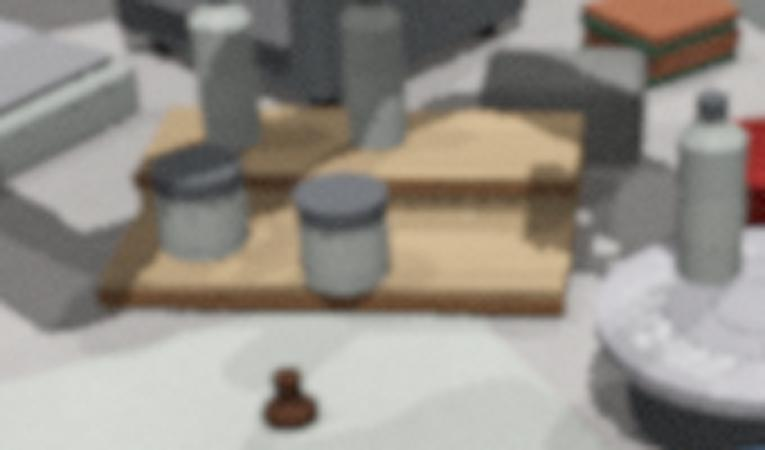

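```bash
python3 - <<'E'
from h import *
S=cam('side');Q=cam('scene')
f=lambda u,v:(180+u/2.85,170+v/2.85)
for n,p,z,o in [('jarmid',(558,255),.087,-.055),('jar2',(700,289),.087,-.055),('bA',(614,381),.18,.055),('bC',(766,365),.18,.055)]:
    q=onz(Q,f(*p),z);print(n,q,rack(q)-[o,0])
print('B',onz(Q,f(242,134),.195),'jara',onz(Q,f(130,140),.132))
print('mid side',rack(onz(S,(130+342/4.5,150+198/4.5),.087))+[.055,0])
E
```

```text
jarmid [0.46224951 0.21947078 0.087     ] [-0.03366725 -0.0096868 ]
jar2 [0.39223787 0.30864484 0.087     ] [0.0054139  0.09673832]
bA [0.54225393 0.3442192  0.18      ] [ 0.00451015 -0.01220369]
bC [0.44883109 0.39782379 0.18      ] [0.00102647 0.09544919]
B [0.63789054 0.03220343 0.195     ] jara [ 0.69325598 -0.0519583   0.132     ]
mid side [-0.0473745  -0.01310078]
```

>>> {"name": "move_arm", "arguments": {
  "increments": [0,0,0,0.03,0,0.002,0.08,0,0,0,0.065,0,0.002,0.08,0,0,0,0.09,0,0.002,0.08,0,0,0,0.11,0,0.002,0.08,0,0,0,0.127,0,0.002,0.08,0,0,0,0.1355,0,0.002,0.08,0,0,0,0.1355,0,0.002,0.08,0,0,0,0.1355,0,0.002,0.08]
}}

```text
time_s: 37.2
tcp_pos: [0.6355, 0.0291, 0.1102]
ee_rot: [[0.001, -0.854, 0.52], [-0.0, 0.52, 0.854], [-1.0, -0.001, 0.0]]
wrist_force: [1.1, 1.5, 0.6]
gripper_width: 0.921
```

```bash
python3 - <<'E'
from h import *
s=r.sense();print(s['tcp_pos'],s['wrist_force'])
cap('side','sd29.png');crop('sd29.png',220,130,370,260,5,'g.png');cap('scene','s29.png');crop('s29.png',180,110,330,270,4.5,'g2.png')
E
```

```text
[0.63552001 0.02913229 0.11024538] [1.05031193 1.46535349 0.59187173]
```

View pics/g.png

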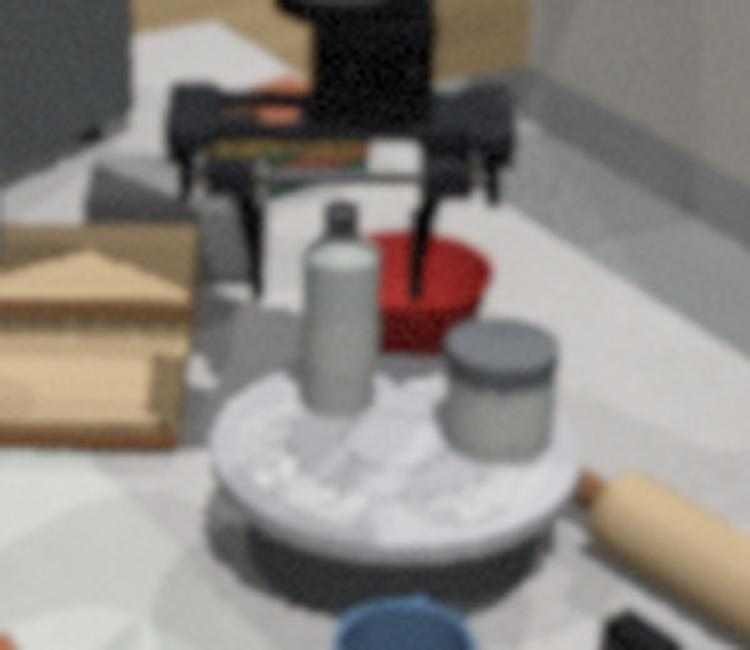

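View pics/g2.png

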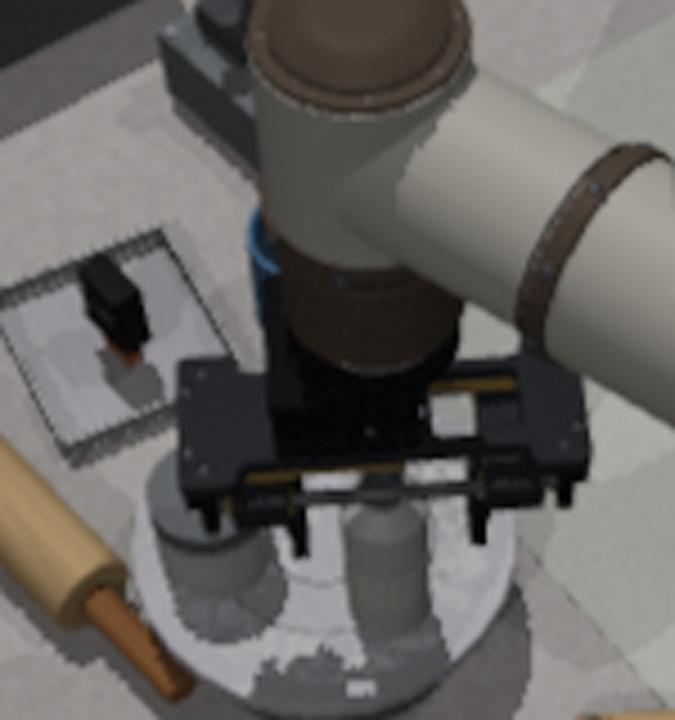

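>>> {"name": "move_arm", "arguments": {
  "increments": [0,0,0,0,0,0,0.03,0,0,0,0,0,0,0.03,0,0,0,0,0,0,0.03,0,0,0,0,0,0,0.03,0,0,0,0,0,0,0.03,0,0,0,0,0,0,0.03,0,0,0,0,0,0,0.03,0,0,0,-0.015,0,0,0.03,0,0,0,-0.04,0,0,0.03,0,0,0,-0.07,0,0,0.03,0,0,0,-0.09,0,0,0.03,0,0,0,-0.1,0,0,0.03]
}}

```text
time_s: 38.3
tcp_pos: [0.6365, 0.0284, 0.213]
ee_rot: [[0.005, -0.854, 0.521], [0.001, 0.521, 0.854], [-1.0, -0.004, 0.003]]
wrist_force: [0.5, 0.3, -0.2]
gripper_width: 0.498
```

>>> {"name": "move_arm", "arguments": {
  "increments": [0,0,0,0,0.011,0.017,0.03,0,0,0,0,0.03,0.047,0.03,0,0,0,0,0.052,0.081,0.03,0,0,0,0,0.074,0.115,0.03,0,0,0,0,0.096,0.149,0.03,0,0,0,0,0.115,0.179,0.03,0,0,0,0.01,0.13,0.203,0.03,0,0,0,0.03,0.1385,0.2162,0.03,0,0,0,0.06,0.1385,0.2162,0.03,0,0,0,0.085,0.1385,0.2162,0.03,0,0,0,0.1,0.1385,0.2162,0.03,0,0,0,0.105,0.1385,0.2162,0.03]
}}

```text
time_s: 39.3
tcp_pos: [0.6267, 0.2837, 0.0993]
ee_rot: [[-0.008, -0.853, 0.521], [-0.004, 0.521, 0.853], [-1.0, 0.005, -0.008]]
wrist_force: [-0.2, -0.8, -0.9]
gripper_width: 0.501
```

```bash
python3 - <<'E'
from h import *
s=r.sense();print(s['tcp_pos'],s['wrist_force'],s['gripper_width']*87,rack(s['tcp_pos']))
cap('side','sd30.png');crop('sd30.png',130,110,300,250,4.5,'g.png')
S=cam('side');print([(proj(S,[.63,.285,z])-[130,110])*4.5 for z in (.055,.153,.18)])
E
```

```text
[0.6267415  0.28369125 0.09930316] [-0.16124639 -0.81959213 -0.92476953] 43.59821612656985 [ 0.05240811 -0.11589237]
[array([520.12686291, 320.86162536]), array([515.99437293, 198.71187789]), array([514.80573742, 163.57772688])]
```

View pics/g.png

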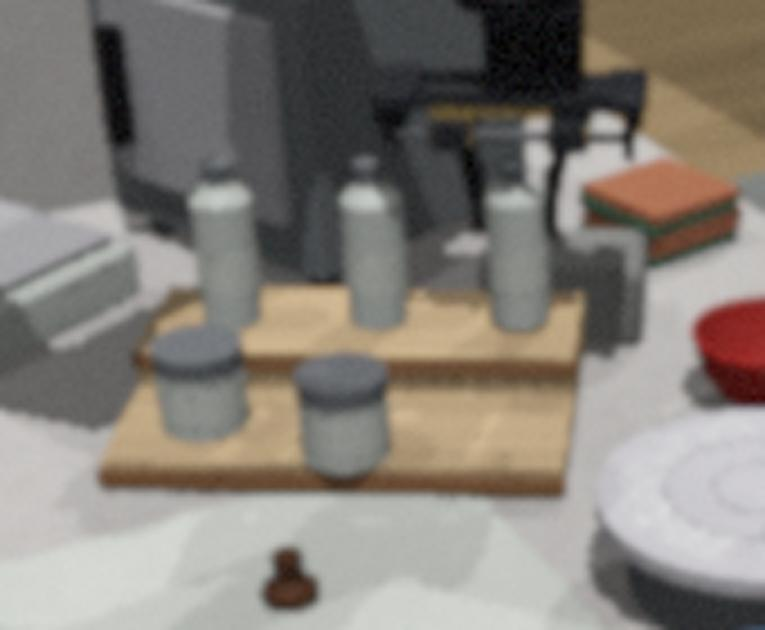

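>>> {"name": "move_arm", "arguments": {
  "increments": [0,0,0,0.004,0,0,0.03,0,0,0,0.008,0,0,0.03,0,0,0,0.01,0,0,0.03,0,0,0,0.0115,0,0,0.03,0,0,0,0.0115,0,0,0.03,0,0,0,0.0115,0,0,0.03]
}}

```text
time_s: 39.85
tcp_pos: [0.6302, 0.2853, 0.0948]
ee_rot: [[0.002, -0.854, 0.521], [0.001, 0.521, 0.854], [-1.0, -0.001, 0.002]]
wrist_force: [-1.7, 0.3, 3.0]
gripper_width: 0.497
```

>>> {"name": "move_arm", "arguments": {
  "increments": [0,0,0,0,0,0,0.045,0,0,0,0,0,0,0.05,0,0,0,0,0,0,0.06,0,0,0,0,0,0,0.07,0,0,0,0,0,0,0.07,0,0,0,-0.01,0,0,0.07,0,0,0,-0.04,0,0,0.07,0,0,0,-0.08,0,0,0.07,0,0,0,-0.12,0,0,0.08,0,0,0,-0.15,0,0,0.087,0,0,0,-0.15,0,0,0.087,0,0,0,-0.15,0,0,0.087]
}}

```text
time_s: 40.85
tcp_pos: [0.6306, 0.2856, 0.247]
ee_rot: [[0.005, -0.854, 0.521], [0.004, 0.521, 0.854], [-1.0, -0.002, 0.006]]
wrist_force: [0.4, -1.1, -0.5]
gripper_width: 0.975
```

```bash
python3 - <<'E'
from h import *
s=r.sense();print(s['tcp_pos'],s['wrist_force'],s['gripper_width']*87)
cap('side','sd31.png');crop('sd31.png',130,110,300,250,4.5,'g.png')
cap('scene','s31.png');crop('s31.png',180,170,480,370,2.6,'g2.png')
E
```

```text
[0.63055501 0.28555574 0.24700072] [ 0.37177876 -1.14299577 -0.51803103] 84.82349116756724
```

View pics/g.png

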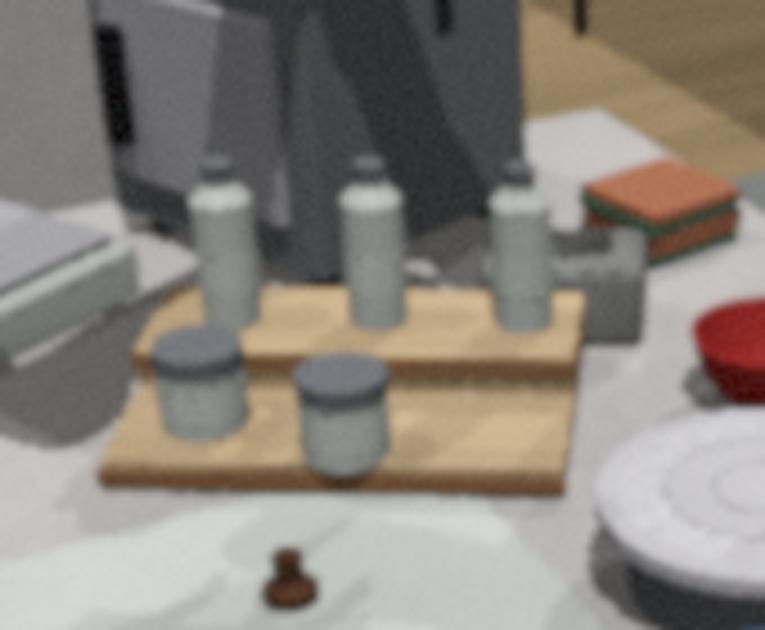

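View pics/g2.png

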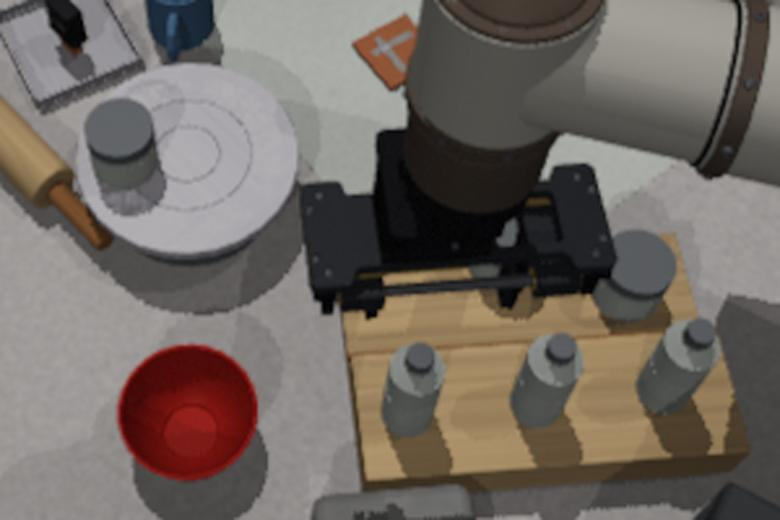

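>>> {"name": "move_arm", "arguments": {
  "increments": [0,0,0,0,0.03,-0.04,0.087,0,0,0,0,0.06,-0.08,0.087,0,0,0,0,0.09,-0.12,0.087,0,0,0,0,0.109,-0.1454,0.087,0,0,0,0.03,0.109,-0.1454,0.087,0,0,0,0.07,0.109,-0.1454,0.087,0,0,0,0.11,0.109,-0.1454,0.087,0,0,0,0.13,0.109,-0.1454,0.087,0,0,0,0.13,0.109,-0.1454,0.087,0,0,0,0.13,0.109,-0.1454,0.087]
}}

```text
time_s: 41.78
tcp_pos: [0.4602, 0.2167, 0.112]
ee_rot: [[-0.003, -0.854, 0.521], [-0.003, 0.521, 0.854], [-1.0, 0.001, -0.004]]
wrist_force: [-0.4, -0.6, 1.0]
gripper_width: 0.997
```

```bash
python3 - <<'E'
from h import *
s=r.sense();print(s['tcp_pos'],s['wrist_force'],s['gripper_width']*87)
cap('side','sd32.png');crop('sd32.png',130,110,300,250,4.5,'g.png')
cap('scene','s32.png');crop('s32.png',320,180,460,320,5,'g2.png')
E
```

```text
[0.46018147 0.21674109 0.11198749] [-0.4200935  -0.58247042  0.97391154] 86.70115169209132
```

View pics/g.png

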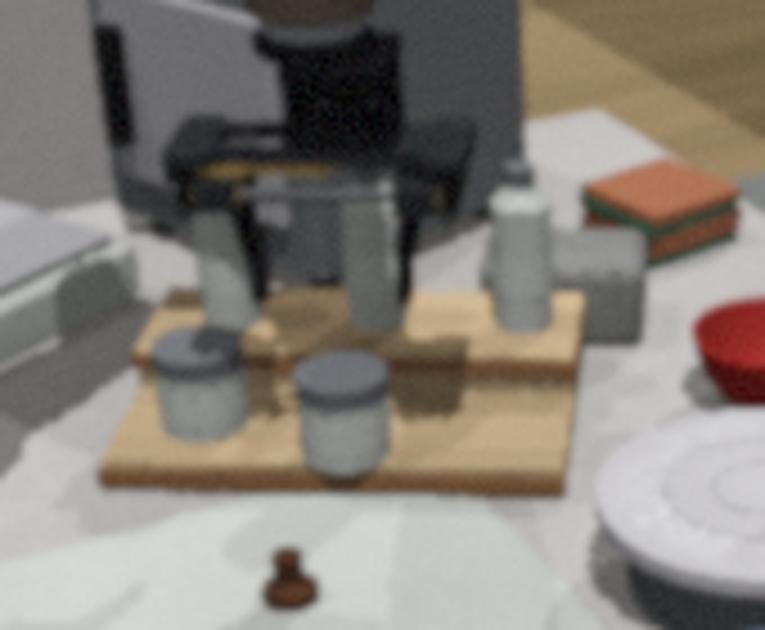

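View pics/g2.png

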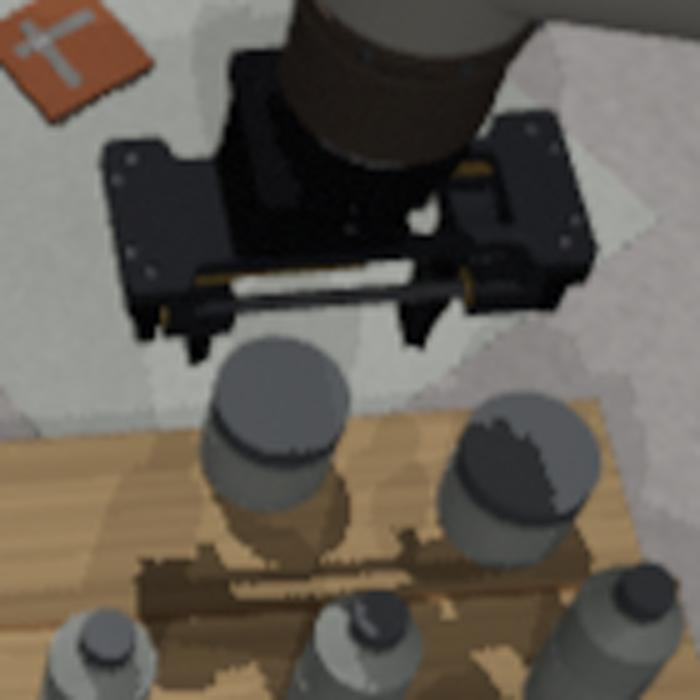

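```bash
python3 - <<'E'
from h import *
S=cam('side');Q=cam('scene')
a=tri(S,(187,176.5),Q,(402.4,249));b=tri(S,(219.5,177.3),Q,(359.6,252));print(a,b,(a[0]+b[0])/2)
q=onz(Q,(376.2,260),.087);print(q,rack(q)+[.055,0])
q=onz(S,(130+341/4.5,110+378/4.5),.087);print(q,rack(q)+[.055,0])
E
```

```text
(array([0.41988858, 0.24987975, 0.13580252]), array([ 0.3,  0.1,  0.4, -0.1])) (array([0.50198421, 0.19911723, 0.13539653]), array([-0.1, -0. , -0.1,  0. ])) [0.46093639 0.22449849 0.13559953]
[0.46241135 0.22104409 0.087     ] [-0.03224362 -0.00899776]
[0.45736828 0.2063446  0.087     ] [-0.0474001  -0.01243123]
```

>>> {"name": "move_arm", "arguments": {
  "increments": [0,0,0,0.025,0,-0.003,0.087,0,0,0,0.05,0,-0.003,0.087,0,0,0,0.07,0,-0.003,0.087,0,0,0,0.08,0,-0.003,0.087,0,0,0,0.0845,0,-0.003,0.087,0,0,0,0.0845,0,-0.003,0.087,0,0,0,0.0845,0,-0.003,0.05,0,0,0,0.0845,0,-0.003,0.05,0,0,0,0.0845,0,-0.003,0.05,0,0,0,0.0845,0,-0.003,0.05,0,0,0,0.0845,0,-0.003,0.05,0,0,0,0.0845,0,-0.003,0.05]
}}

```text
time_s: 42.88
tcp_pos: [0.4595, 0.2153, 0.0294]
ee_rot: [[0.001, -0.854, 0.521], [0.001, 0.521, 0.854], [-1.0, -0.0, 0.001]]
wrist_force: [-0.8, 0.1, 3.2]
gripper_width: 0.706
```

```bash
python3 - <<'E'
from h import *
s=r.sense();print(s['tcp_pos'],s['wrist_force'],s['gripper_width']*87)
cap('side','sd33.png');crop('sd33.png',130,110,300,250,4.5,'g.png')
E
```

```text
[0.45948962 0.21534084 0.02935823] [-0.80707352  0.12245425  3.21745249] 61.39356188682118
```

View pics/g.png

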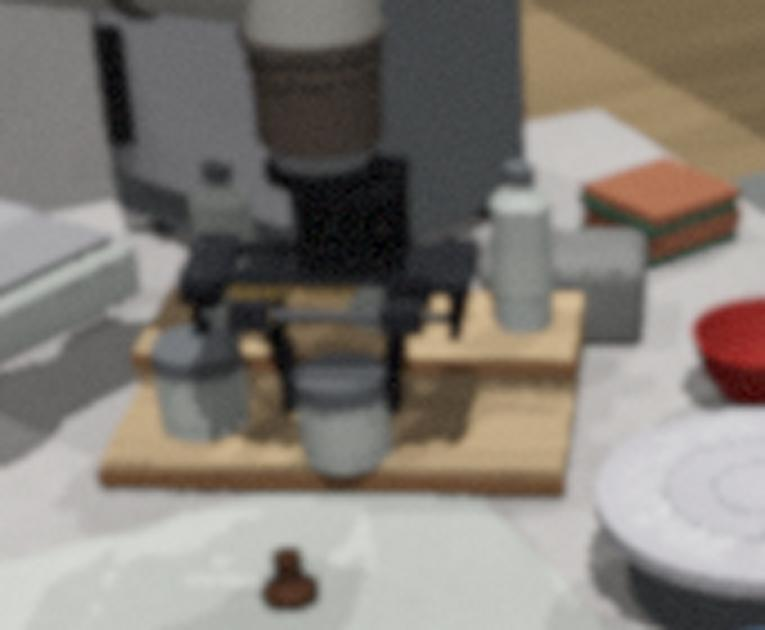

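>>> {"name": "move_arm", "arguments": {
  "increments": [0,0,0,-0.005,0,0,0.05,0,0,0,-0.01,0,0,0.05,0,0,0,-0.01,0.003,0.012,0.05,0,0,0,-0.01,0.006,0.024,0.05,0,0,0,-0.01,0.006,0.033,0.05,0,0,0,-0.01,0.006,0.034,0.05,0,0,0,-0.005,0.006,0.034,0.05,0,0,0,-0.001,0.006,0.034,0.05,0,0,0,0,0.006,0.034,0.05,0,0,0,0,0.006,0.034,0.05]
}}

```text
time_s: 43.77
tcp_pos: [0.4716, 0.2471, 0.0292]
ee_rot: [[-0.0, -0.854, 0.521], [-0.0, 0.521, 0.854], [-1.0, 0.0, -0.0]]
wrist_force: [-3.2, 0.3, 3.9]
gripper_width: 0.706
```

>>> {"name": "move_arm", "arguments": {
  "increments": [0,0,0,0,0,0,0.065,0,0,0,0,0,0,0.07,0,0,0,0,0,0,0.077,0,0,0,0,0,0,0.077,0,0,0,-0.01,0,0,0.077,0,0,0,-0.04,0,0,0.077,0,0,0,-0.08,0,0,0.08,0,0,0,-0.12,0,0,0.087,0,0,0,-0.16,0,0,0.087,0,0,0,-0.2,0,-0.03,0.087,0,0,0,-0.21,0,-0.06,0.087,0,0,0,-0.21,0,-0.09,0.087]
}}

```text
time_s: 44.77
tcp_pos: [0.4264, 0.1706, 0.2441]
ee_rot: [[0.008, -0.854, 0.52], [0.005, 0.52, 0.854], [-1.0, -0.004, 0.009]]
wrist_force: [-0.1, 0.4, -0.0]
gripper_width: 0.997
```

```bash
python3 - <<'E'
from h import *
s=r.sense();print(s['tcp_pos'],s['wrist_force'],s['gripper_width']*87)
cap('side','sd34.png');crop('sd34.png',130,110,300,250,4.5,'g.png')
cap('scene','s34.png');crop('s34.png',300,220,480,370,4.4,'g2.png')
E
```

```text
[0.42644787 0.17061768 0.24408205] [-0.12286132  0.43413062 -0.01665844] 86.70765921281189
```

View pics/g.png

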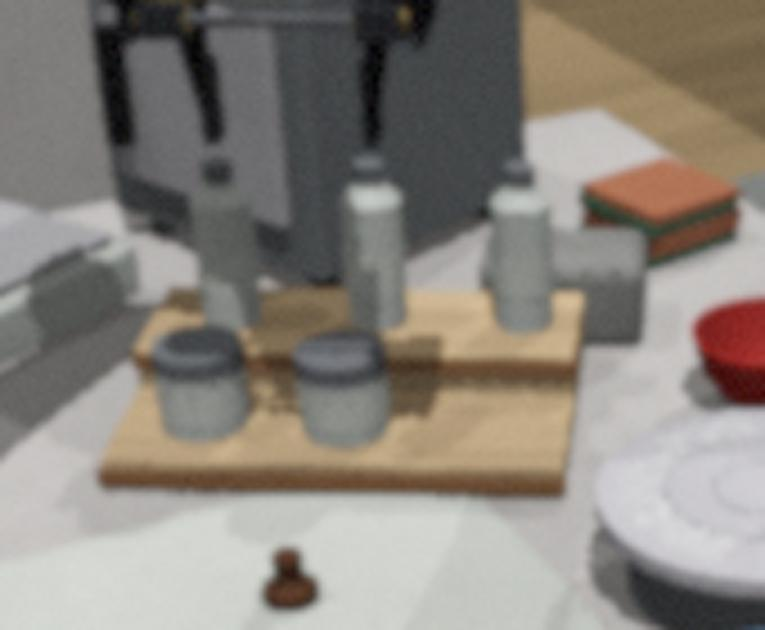

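View pics/g2.png

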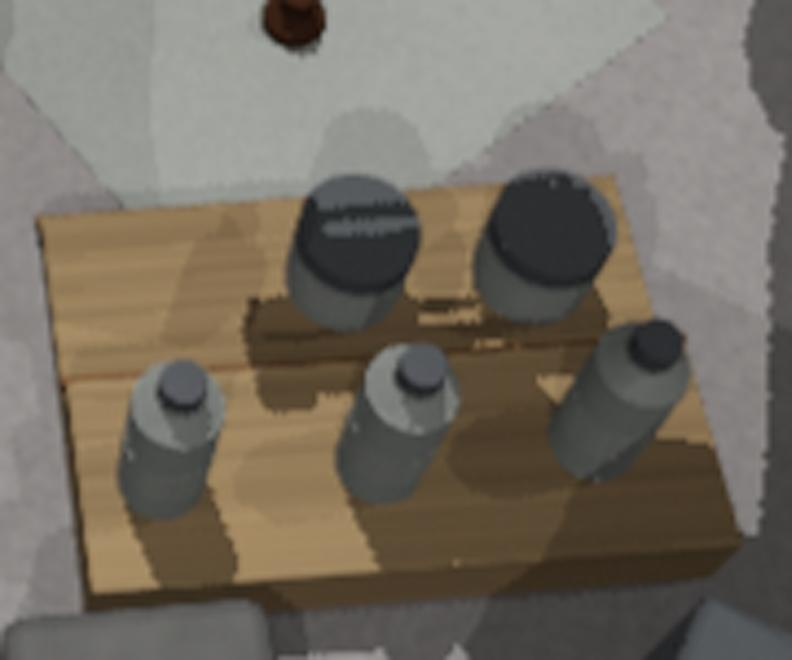

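```bash
python3 - <<'E'
from h import *
Q=cam('scene')
f=lambda u,v:(300+u/4.4,220+v/4.4)
for n,p,z,o in [('jarmid',(359,234),.087,-.055),('jar2',(551,228),.087,-.055),('bB',(184,385),.18,.055),('bA',(422,368),.18,.055),('bC',(657,345),.18,.055)]:
    q=onz(Q,f(*p),z);print(n,q,rack(q)-[o,0])
E
```

```text
jarmid [0.47527689 0.2532535  0.087     ] [ 0.00192098 -0.00301878]
jar2 [0.39368775 0.30887271 0.087     ] [0.00636964 0.09562448]
bB [0.63281864 0.28790268 0.18      ] [ 0.00418461 -0.11884988]
bA [0.54143614 0.34469245 0.18      ] [ 0.00448307 -0.01125923]
bC [0.44849599 0.3989662  0.18      ] [0.00182236 0.0963346 ]
```

>>> {"name": "move_arm", "arguments": {
  "increments": [0,0,0,0,-0.345,-0.0551,0.087,0,0,0,0,-0.345,-0.0551,0.087,0,0,0,0,-0.345,-0.0551,0.087,0,0,0,0,-0.345,-0.0551,0.087,0,0,0,0,-0.345,-0.0551,0.087,0,0,0,0,-0.345,-0.0551,0.087,0,0,0,0,-0.345,-0.0551,0.087,0,0,0,0,-0.345,-0.0551,0.087,0,0,0,0,-0.345,-0.0551,0.087,0,0,0,0.03,-0.345,-0.0551,0.087,0,0,0,0.06,-0.345,-0.0551,0.087,0,0,0,0.07,-0.345,-0.0551,0.087]
}}

```text
time_s: 45.87
tcp_pos: [0.6883, -0.0566, 0.1629]
ee_rot: [[-0.009, -0.853, 0.523], [0.001, 0.523, 0.853], [-1.0, 0.008, -0.004]]
wrist_force: [-0.4, 0.5, -2.0]
gripper_width: 0.999
```

>>> {"name": "move_arm", "arguments": {
  "increments": [0,0,0,0,0,0,0.087,0,0,0,0.0,0,0,0.087,0,0,0,0.0,0,0,0.087]
}}

```text
time_s: 46.12
tcp_pos: [0.6921, -0.0562, 0.1713]
ee_rot: [[0.004, -0.854, 0.52], [-0.001, 0.52, 0.854], [-1.0, -0.004, 0.002]]
wrist_force: [-0.6, 0.3, 0.9]
gripper_width: 0.998
```

```bash
python3 - <<'E'
from h import *
s=r.sense();print(s['tcp_pos'],s['wrist_force'],s['gripper_width']*87)
cap('side','sd35.png');crop('sd35.png',240,110,370,260,5,'g.png')
cap('scene','s35.png');crop('s35.png',160,130,310,280,4.5,'g2.png')
E
```

```text
[ 0.69211501 -0.0562046   0.17125191] [-0.57669407  0.30843087  0.87193026] 86.83188883999301
```

View pics/g.png

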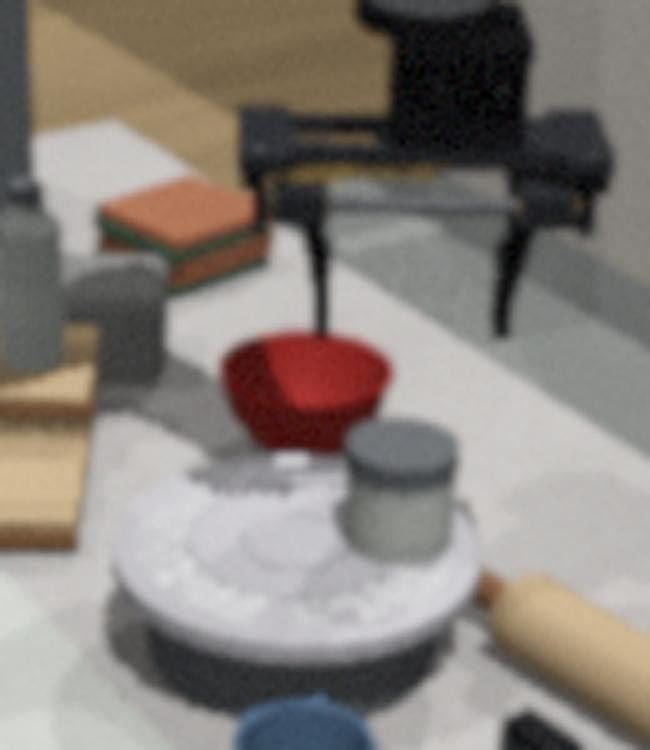

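View pics/g2.png

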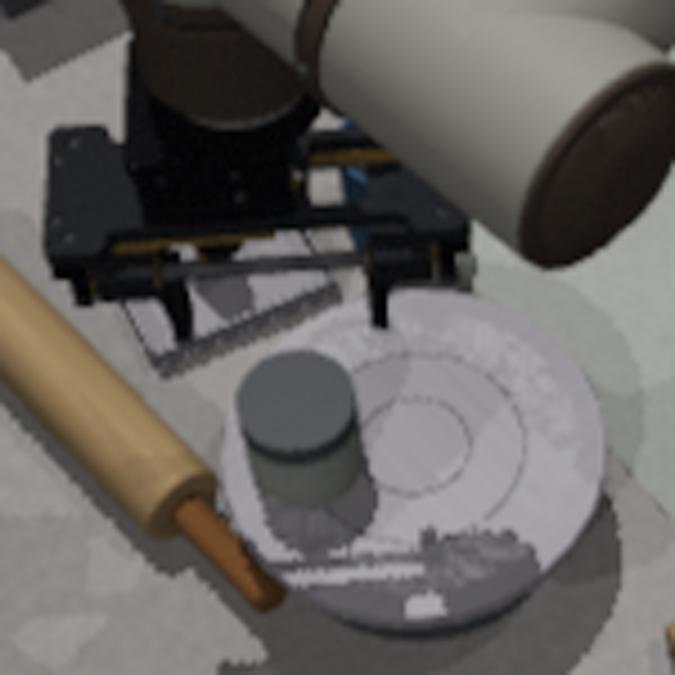

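```bash
python3 - <<'E'
from h import *
S=cam('side');Q=cam('scene')
a=tri(S,(304.4,177),Q,(244.4,202.2));b=tri(S,(340,177),Q,(200.7,204.4));print(a,b,(a[0]+b[0])/2)
print(onz(Q,(160+297/4.5,130+402/4.5),.132),onz(S,(240+402/5,110+450/5),.132))
E
```

```text
(array([ 0.65331405, -0.02795232,  0.19489169]), array([-0.7,  0. , -0.7,  0. ])) (array([ 0.73493549, -0.07928579,  0.19694837]), array([-0.6,  0.1, -0.5, -0. ])) [ 0.69412477 -0.05361906  0.19592003]
[ 0.6928456  -0.05093306  0.132     ] [ 0.68747022 -0.06380944  0.132     ]
```

>>> {"name": "move_arm", "arguments": {
  "increments": [0,0,0,0.03,0,0,0.087,0,0,0,0.06,0,0,0.087,0,0,0,0.08,0,0,0.087,0,0,0,0.09,0,0,0.087,0,0,0,0.095,0,0,0.087,0,0,0,0.095,0,0,0.087,0,0,0,0.095,0,0,0.05,0,0,0,0.095,0,0,0.05,0,0,0,0.095,0,0,0.05,0,0,0,0.095,0,0,0.05,0,0,0,0.095,0,0,0.05,0,0,0,0.095,0,0,0.05]
}}

```text
time_s: 47.22
tcp_pos: [0.6916, -0.0565, 0.0747]
ee_rot: [[0.002, -0.854, 0.521], [-0.0, 0.521, 0.854], [-1.0, -0.002, 0.001]]
wrist_force: [0.7, 0.8, 2.0]
gripper_width: 0.708
```

```bash
python3 - <<'E'
from h import *
s=r.sense();print(s['tcp_pos'],s['wrist_force'],s['gripper_width']*87)
cap('side','sd36.png');crop('sd36.png',240,110,370,260,5,'g.png')
E
```

```text
[ 0.69157023 -0.05647164  0.07474984] [0.65428855 0.79126936 1.99472731] 61.56387419457944
```

View pics/g.png

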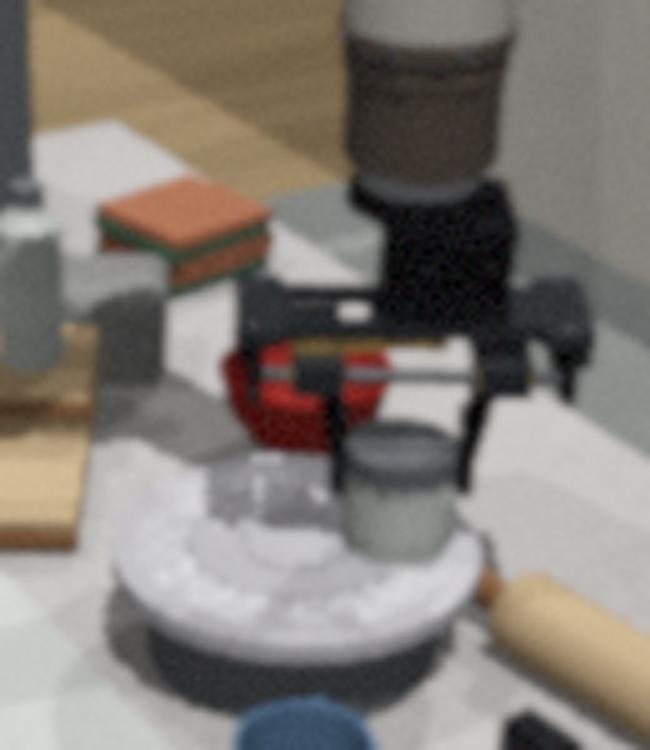

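>>> {"name": "move_arm", "arguments": {
  "increments": [0,0,0,-0.02,0,0,0.05,0,0,0,-0.05,0.005,0.003,0.05,0,0,0,-0.06,0.03,0.018,0.05,0,0,0,-0.06,0.065,0.038,0.05,0,0,0,-0.06,0.1,0.058,0.05,0,0,0,-0.06,0.135,0.078,0.05,0,0,0,-0.06,0.17,0.099,0.05,0,0,0,-0.06,0.205,0.12,0.05,0,0,0,-0.05,0.235,0.137,0.05,0,0,0,-0.03,0.2504,0.1466,0.05,0,0,0,-0.01,0.2504,0.1466,0.05,0,0,0,0.01,0.2504,0.1466,0.05]
}}

```text
time_s: 48.27
tcp_pos: [0.5517, 0.2005, 0.0625]
ee_rot: [[-0.001, -0.855, 0.519], [-0.0, 0.519, 0.855], [-1.0, 0.001, -0.001]]
wrist_force: [-0.1, -0.6, -2.9]
gripper_width: 0.708
```

>>> {"name": "move_arm", "arguments": {
  "increments": [0,0,0,0.013,0,0,0.05,0,0,0,0.023,0,0,0.05,0,0,0,0.03,0,0,0.05,0,0,0,0.034,0,0,0.05,0,0,0,0.035,0,0,0.05,0,0,0,0.035,0,0,0.05]
}}

```text
time_s: 48.77
tcp_pos: [0.5534, 0.199, 0.0298]
ee_rot: [[0.0, -0.854, 0.521], [-0.0, 0.521, 0.854], [-1.0, -0.0, -0.0]]
wrist_force: [-1.0, -0.1, 1.1]
gripper_width: 0.704
```

```bash
python3 - <<'E'
from h import *
s=r.sense();print(s['tcp_pos'],s['wrist_force'],s['gripper_width']*87,rack(s['tcp_pos']))
cap('side','sd37.png');crop('sd37.png',130,110,300,250,4.5,'g.png')
E
```

```text
[0.553366   0.19900566 0.02977528] [-1.03389744 -0.14966896  1.1127641 ] 61.22044306240992 [-0.05820007 -0.09796356]
```

View pics/g.png

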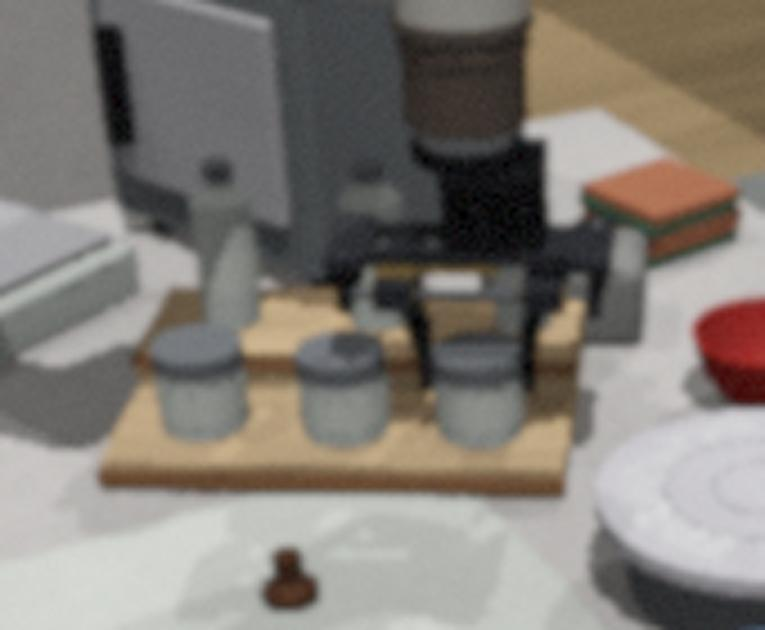

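Jar a is down on the low step. Release, rise and back clear.

>>> {"name": "move_arm", "arguments": {
  "increments": [0,0,0,0,0,0,0.065,0,0,0,0,0,0,0.07,0,0,0,0,0,0,0.077,0,0,0,0,0,0,0.077,0,0,0,-0.01,0,0,0.077,0,0,0,-0.04,0,0,0.077,0,0,0,-0.08,0,0,0.08,0,0,0,-0.12,0,0,0.08,0,0,0,-0.16,0,0,0.08,0,0,0,-0.2,0,-0.03,0.08,0,0,0,-0.22,0,-0.07,0.08,0,0,0,-0.22,0,-0.11,0.08]
}}

```text
time_s: 49.82
tcp_pos: [0.5025, 0.1126, 0.2534]
ee_rot: [[0.01, -0.855, 0.519], [0.003, 0.519, 0.855], [-1.0, -0.007, 0.008]]
wrist_force: [1.0, -1.0, 1.1]
gripper_width: 0.917
```

>>> {"name": "move_arm", "arguments": {
  "increments": [0,0,0,0,0,-0.04,0.08,0,0,0,0,0,-0.08,0.08,0,0,0,0,0,-0.11,0.08,0,0,0,0,0,-0.11,0.08,0,0,0,0,0,-0.11,0.08,0,0,0,0,0,-0.11,0.08]
}}

```text
time_s: 50.32
tcp_pos: [0.4433, 0.0182, 0.2487]
ee_rot: [[0.002, -0.853, 0.521], [0.001, 0.521, 0.853], [-1.0, -0.001, 0.001]]
wrist_force: [-0.4, 0.7, -0.1]
gripper_width: 0.921
```

```bash
python3 - <<'E'
from h import *
s=r.sense();print(s['tcp_pos'],s['wrist_force'],s['gripper_width']*87)
cap('side','sd38.png');cap('scene','s38.png');crop('s38.png',300,220,480,370,4.4,'g2.png')
crop('sd38.png',130,110,300,250,4.5,'g.png')
E
```

```text
[0.44331711 0.01816807 0.24872896] [-0.37612276  0.70739213 -0.05682133] 80.09319883063567
```

View pics/s38.png

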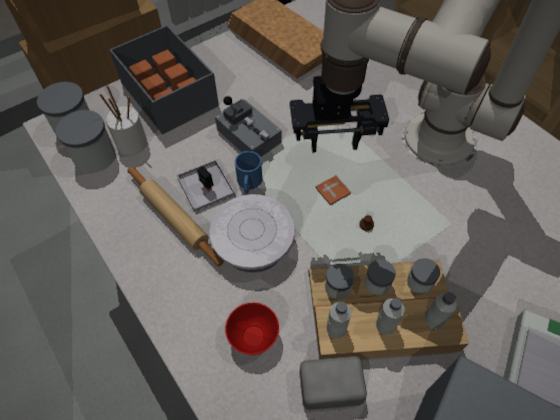

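View pics/g2.png

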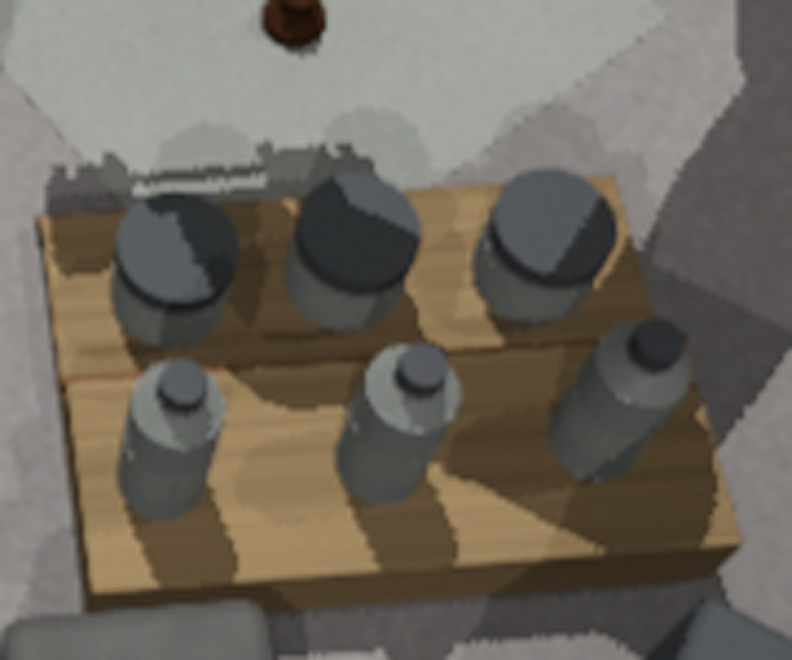

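View pics/sd38.png

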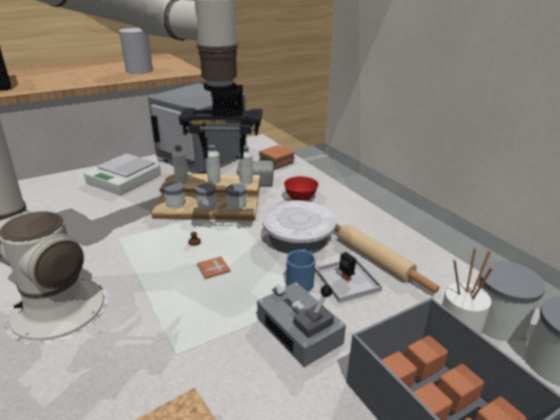

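```bash
python3 - <<'E'
from h import *
Q=cam('scene')
f=lambda u,v:(300+u/4.4,220+v/4.4)
for n,p,z,o in [('jar_a',(176,250),.087,-.055),('jarmid',(359,233),.087,-.055),('jar2',(551,228),.087,-.055),('bB',(184,385),.18,.055),('bA',(422,368),.18,.055),('bC',(657,344),.18,.055)]:
    print(n,rack(onz(Q,f(*p),z))-[o,0])
b=onz(Q,(228,100.5),.13);print('ball rel pivot',b[:2]-[.4506,-.3848])
print('plug top',onz(Q,(204.5,172),.075)[:2]-[.6455,-.248])
E
```

```text
jar_a [ 0.00346225 -0.09785204]
jarmid [ 0.00135809 -0.00291142]
jar2 [0.00636964 0.09562448]
bB [ 0.00418461 -0.11884988]
bA [ 0.00448307 -0.01125923]
bC [0.0013456  0.09646217]
ball rel pivot [0.02636611 0.00658877]
plug top [-0.00198712  0.00443918]
```

All within tolerance, so I'm handing the job in.

```bash
python3 - <<'E'
from h import *
print(r.finish_job()); print(r.sense()['time_s'])
E
```

```text
the job is handed in; nothing more can be done
None
the job is handed in; nothing more can be done
```

The job is done and handed in at about 50 s on the robot's clock, with no verdict reported. The lever is off and the plug stands in the steel dish. All three jars are on the low step and all three bottles on the high step. All six were present.

**What happened on the way**
- **Fingertip mismatch:** The first lever push passed over the ball. In the images the fingertips sat about 25 mm behind the reported TCP, not 8 mm ahead as the text says. I used the measured offset from then on, and every grasp and placing matched it.
- **Knocked jar:** While I was placing a bottle, the middle jar on the low step was knocked to about 10 mm overhang. The arm was not near it. I gripped it again and set it back.

**Last checks before hand-in, from the scene camera**

| Item | Measured | Limit |
|---|---|---|
| Jars off the low step's centre line (x) | 1 to 6 mm | ±27 mm |
| Jars along the low step (y) | −98, −3, +96 mm | ±132 mm |
| Bottles off the high step's centre line (x) | 1 to 4 mm | ±36 mm |
| Bottles along the high step (y) | −119, −11, +96 mm | ±141 mm |
| Plug from the dish centre | within about 5 mm | ±60 mm (x), ±65 mm (y) |
| Lever ball past its pivot | 26 mm (full travel 29 mm), about 0.95 rad | above 0.85 rad |

- **Uprightness:** Jars and bottles looked upright in the pictures.
- **Things to leave alone:** The mug, bowl, tile, stamp, rolling pin and clay looked unmoved. I checked those by eye only.
- **Camera disagreement:** The side camera put points at the rack 14 to 18 mm off from the scene camera. The wrist camera agreed with the scene camera on the rack, so I used those two.

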